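Set out the dilution row in front of the tip box

ROBOT

A 6-joint arm with a two-finger parallel gripper is mounted at the origin on a cart in front of the work surface, level with it; the furniture and walls round the work are solid. World frame = base frame: x ahead of the robot, y to its left, z up, the work surface at z = 0. Lengths are in m, angles in degrees, forces in N, time in s.
With the tool pointing down it reaches from about 0.375 to 0.9 m from the base axis. Payload 3.1 kg.
Tool frame: the origin (TCP) lies at the very end of the fingers, on their centre line; the grasp point (between the pads) lies 19 mm behind it; z points along the fingers, y is the direction in which the jaws open and shut (so a half turn about z gives the same grasp; the last joint's range is limited). The gripper opens to 87 mm and grips with 3 to 60 N. Pads are 19 mm wide; open, the fingers measure 117 mm over their backs; the gripper's body (75 mm by 190 mm) begins 51 mm behind the grasp point.
Start: joints at [65.289, 30.224, 82.088, -0, 67.689, -10.227], TCP at [0.156, 0.605, 0.223] pointing down, gripper open.
Joint ranges: [-176.69, 176.69], [-43.24, 126.21], [12.49, 139.97], [-82, 262], [0, 151.66], [-163.58, 163.58]. Speed limits (degrees/s): [159.86, 159.86, 180, 180, 180, 180].

INTERFACE

Orientations are given as a 3x3 rotation matrix whose columns are the frame's x, y, z axes.
In Python, from rig import read_state, capture, hand_in gives the robot as it stands. The module is installed in compiled form; this text tells all that it offers.
- The arm moves only by the tool send_rows, never from a script. Its argument "moves" is one flat list of numbers, 7 for each row, row after row: the turn, a rotation vector about the world's x, y, z in degrees, then the shift along the world's x, y, z in cm, then the gripper's target within -1 to 1 (fully open at 1, half-way at 0, shut at -1). In form: [rx, ry, rz, tx, ty, tz, hand, rx, ry, rz, tx, ty, tz, hand, ...]. A call has 1 to 20 rows; each row shifts and turns the commanded pose from where the row before left it; what a row does not reach is not made up. A row lasts 1/10 s, in which the tool goes at most 50 mm and 8.59 degrees, less where a joint would pass 70% of its speed; a pose out of reach is approached as far as the arm can. A call with a gripper value outside its range is refused whole. The fingers move at their own pace and stop on an object; the grip force is fixed at half the most. Time passes only in rows, so rows that do not move let the fingers close. It gives the time, the measured TCP pose, the force and the opening at its end, in the units of the state.
- read_state(): the state, without advancing time (a new reading comes with each control period).
- capture(name): name is "scene" or "top" or "wrist"; returns a dict with "pixels" (480x640x3 uint8, red, green, blue), "vertical_fov" (degrees; the focal length in pixels is half the picture's height over the tangent of half this angle, whatever the lens; pixels are square), "cx", "cy" (the principal point, pixels), "rvec" (rotation vector, rad) and "tvec" (3), from world to camera coordinates, as OpenCV has them. Camera axes: x right, y down, z forward; pixel columns grow to the right and rows downward; lengths in m; the calibration is good to about 2 mm. The wrist camera is an equidistant fisheye: a pixel r from the principal point sees the ray r / f radians off the axis. A picture is of the moment at which its call begins. There is no depth.
- hand_in(): hands the job in, once; it reports no verdict.
The state is a dict: "time_s": time; "joint_positions": joint angles; "qvel": joint speeds; "tau": joint torques, N m; "position": TCP position; "tcp_rot": TCP orientation; "force": force on the tool from outside, world axes, zero at the start; "moment": the same for the moment, N m; "opening": opening from 0.0 (shut) to 1.0 (fully open).
Only numpy, scipy, OpenCV 4.12 (cv2) and the standard library are available. Lean on these libraries where they do the work, as an engineer would, in place of code of your own. Each camera call takes 0.05 s, during which the arm holds its last target.

TASK

Set out a row in front of the blue pipette-tip box (robot side), parallel to its long front face: the roll of sealing film first, centred in front of the box with a 4 cm gap, then, going towards the side where the beaker of pipettes stands, the slim white-capped bottle as the other end of the row with the short blue-capped bottle between it and the roll, 4 cm clear gaps between neighbours. Park the loose green cap centrally on top of the roll, leave everything upright, and leave the tiny brown vial that stands near the robot where it is.

Things in the scene. Friction and masses are not known exactly. Their poses are not given: they have to be found in the camera images.
- tips: Blue pipette-tip box, clear lid shut, 77 (x) x 113 (y) x 83 mm high, fixed, turned by up to 0.1 rad, left or right of the beaker. Origin: centre of its underside; x points away from the robot, square to its long front face; y along its long side, to the robot's left. Places below are centres in this frame in mm; s = +1 if the beaker is on its +y side, else -1.
- beaker: Tall glass beaker full of white transfer pipettes, 76 mm across, 151 mm high, fixed; it shows which way the row runs. All stands in a fume hood: its raised sash crosses above x = 0.34 m, lower edge 0.55 m up; its right wall and post lie at y -0.30 to -0.40 m from x = 0.30 m on; the arm must stay clear of both. Origin at the centre of its underside, z up.
- slim_bottle: Slim white bottle with white cap, round, 37 mm diameter, 94 mm high. Its place in the tip box frame: (-105.5, 153.5 s). Origin at the centre of its underside, z up.
- short_bottle: Short white bottle with blue cap, round, 28 mm diameter, 70 mm high. Its place in the tip box frame: (-105.5, 81 s). Origin at the centre of its underside, z up.
- roll: White roll of sealing film standing on end, 54 mm diameter, 52 mm high (its flat top carries the cap). Its place in the tip box frame: (-105.5, 0). Origin at the centre of its underside, z up.
- cap: Loose green ribbed screw cap lying flat, closed side up, 32 mm diameter, 20 mm high; light (about 15 g). Its place is on the roll, underside 52 mm above the worktop. Origin at the centre of its underside, z up.
- vial: Tiny brown glass vial with black cap, 23 mm diameter, 42 mm high, standing loose among the things nearest the robot (others like it stand far back); it must stay there. Origin at the centre of its underside, z up.
Things that resemble listed ones, but are neither listed nor needed, are in the scene too. Of the things like the cap, leave any that is purple; of the rest the larger one is meant.

How it is judged (in metres and radians):
At the end, for the whole second after the job is handed in: Upright on the worktop, each within 15 mm in the tip box's x and y of its place: roll, slim bottle, short bottle; the cap lies flat on the roll, centres within 12 mm; the tiny vial not moved over 20 mm; all released and at rest (((y of beaker in the frame of tips above 0 m and x of short_bottle in the frame of tips between -0.1205 and -0.0905 m and y of short_bottle in the frame of tips between 0.066 and 0.096 m and x of slim_bottle in the frame of tips between -0.1205 and -0.0905 m and y of slim_bottle in the frame of tips between 0.1385 and 0.1685 m) or (y of beaker in the frame of tips below 0 m and x of short_bottle in the frame of tips between -0.1205 and -0.0905 m and y of short_bottle in the frame of tips between -0.096 and -0.066 m and x of slim_bottle in the frame of tips between -0.1205 and -0.0905 m and y of slim_bottle in the frame of tips between -0.1685 and -0.1385 m)) and x of roll in the frame of tips between -0.1205 and -0.0905 m and y of roll in the frame of tips between -0.015 and 0.015 m and horizontal distance between cap and roll below 0.012 m and height (world z) of cap between 0.046 and 0.057 m and angle between each of slim_bottle, short_bottle, roll, cap's own z axis and vertical below 0.12 rad and linear speed of each of slim_bottle, short_bottle, roll, cap below 0.02 m/s and angular speed of each of slim_bottle, short_bottle, roll, cap below 0.3 rad/s and height (world z) of each of slim_bottle, short_bottle, roll below 0.006 m); the robot touches nothing.
It fails at once if the tiny brown vial is shifted by more than 20 mm or tipped (distance of vial from where it was at the start of the episode above 0.02 m or angle between vial's own z axis and vertical above 0.5 rad).
It also fails if it takes over 83 s, if anything falls off the work surface, if the arm or the gripper's body presses on something with over 40 N, if the wrist force passes 120 N, or if a joint passes its speed limit or range.

## Working session

There is one attempt and no reset: what is moved stays moved. The work goes in short steps, Python scripts to look and compute and a tool call to move; the robot and the scene stay as the last step left them, time stands still between calls to the robot, and variables do not carry over. Pictures are saved under pics/ and viewed, and the job is handed in when it is done.

Besides the shell and the picture viewer there is one more tool, called after "Emit:" as name(argument=value, ...), one argument or row to a line, values as JSON. send_rows: Moves the arm, as the interface text tells. Its arguments: {"type":"object","properties":{"moves":{"type":"array","items":{"type":"number"}}},"required":["moves"]}

```bash
mkdir -p pics; cat > h.py <<'E'
import numpy as np, cv2, pickle
from rig import read_state, capture, hand_in
def snap(n,fn):
    c=capture(n); cv2.imwrite(f'pics/{fn}.png',c['pixels'][:,:,::-1]); pickle.dump(c,open(f'pics/{fn}.pkl','wb')); return c
def load(fn): return pickle.load(open(f'pics/{fn}.pkl','rb'))
def cam(c):
    R=cv2.Rodrigues(np.array(c['rvec'],float).ravel())[0]; t=np.array(c['tvec'],float).ravel()
    f=240/np.tan(np.radians(c['vertical_fov'])/2); return R,t,f
def ray(c,u,v,fish=False):
    R,t,f=cam(c); d=np.array([u-c['cx'],v-c['cy']],float)
    if fish:
        r=np.linalg.norm(d); a=r/f; dc=np.array([*(d/max(r,1e-9)*np.sin(a)),np.cos(a)])
    else: dc=np.array([d[0]/f,d[1]/f,1])
    return -R.T@t, R.T@dc
def at(c,u,v,z,fish=False):
    o,d=ray(c,u,v,fish); return o+d*(z-o[2])/d[2]
def proj(c,P,fish=False):
    R,t,f=cam(c); p=(R@np.atleast_2d(P).T).T+t
    if fish:
        r=np.hypot(p[:,0],p[:,1]); a=np.arctan2(r,p[:,2]); s=f*a/np.maximum(r,1e-9); return np.c_[p[:,0]*s+c['cx'],p[:,1]*s+c['cy']]
    return np.c_[p[:,0]/p[:,2]*f+c['cx'],p[:,1]/p[:,2]*f+c['cy']]
E
python3 - <<'E'
from h import *
for n in('scene','top','wrist'):
    c=snap(n,n+'0'); R,t,f=cam(c); print(n,(-R.T@t).round(3),f,R[2].round(2))
s=read_state();print(s['time_s'],s['position'],s['tcp_rot'],s['opening'])
E
```

```text
scene [-0.018 -0.338  0.466] 462.68812254513415 [ 0.66  0.55 -0.51]
top [0.438 0.129 0.894] 435.30458901321856 [ 0.13  0.02 -0.99]
wrist [0.082 0.624 0.382] 371.64829954431775 [ 0.27 -0.07 -0.96]
0.15 [0.15606094 0.60462635 0.22178763] [[-9.68216949e-01  2.50110948e-01 -6.73192744e-04]
 [ 2.50111707e-01  9.68215792e-01 -1.52148045e-03]
 [ 2.71256929e-04 -1.64149654e-03 -9.99998616e-01]] 0.9998636020652445
```

The beaker is on the box's -y side (to the right in the top view), so s=-1. In the top view: roll (210,290), slim bottle (277,289), vial (322,295), large green cap (369,297), small green cap (400,252), short bottle (434,296). I'll zoom in for measurements.

```bash
python3 - <<'E'
import cv2
a=cv2.imread('pics/top0.png'); 
cv2.imwrite('pics/t1.png',cv2.resize(a[160:320,185:345],(800,800),interpolation=cv2.INTER_CUBIC)[:600*1,:] if 0 else cv2.resize(a[165:315,185:345],(640,600),interpolation=cv2.INTER_CUBIC))
cv2.imwrite('pics/t2.png',cv2.resize(a[165:315,320:480],(640,600),interpolation=cv2.INTER_CUBIC))
b=cv2.imread('pics/scene0.png')
cv2.imwrite('pics/s1.png',cv2.resize(b[170:310,170:360],(760,560),interpolation=cv2.INTER_CUBIC))
cv2.imwrite('pics/s2.png',cv2.resize(b[200:350,290:490],(800,600),interpolation=cv2.INTER_CUBIC))
E
python3 - <<'E'
from h import *
c=load('top0'); s=load('scene0')
def T(x,y,z,o=185): return at(c,o+(x+.5)/4-.5,165+(y+.5)/4-.5,z)
K=np.array([T(*p,.083) for p in((287,26),(520,38),(513,187),(276,173))]); print(K.round(4), [np.linalg.norm(K[i]-K[i-1]).round(4) for i in range(4)])
ctr=K.mean(0)
yv=(K[0]-K[1]+K[3]-K[2]); yv/=np.linalg.norm(yv); xv=np.array([yv[1],-yv[0],0]); print('yaw',np.degrees(np.arctan2(-yv[0],yv[1])),ctr)
for n,l in(('roll',(-.1055,0)),('short',(-.1055,-.081)),('slim',(-.1055,-.1535))): print('goal',n,(ctr+xv*l[0]+yv*l[1])[:2].round(4))
B=dict(roll=T(93.5,498,.052),slim=T(357,499,.094),vial=T(549,517,.042),cap=T(197,529,.02,320),short=T(469,525,.07,320),small=T(320,349,.016,320),purple=T(146,225,.02,320),beaker=T(511,107,.151,320))
Hh=dict(roll=.052,slim=.094,vial=.042,cap=.02,short=.07)
for k,v in B.items(): print(k,v.round(4), proj(s,v).round(1))
# scene: top ellipse centres
S=lambda x,y,o,f=4:(o[0]+(x+.5)/f-.5,o[1]+(y+.5)/f-.5)
A=(170,170);Bo=(290,200)
for n,p,o in(('roll',(103,166),A),('slim',(284,168),A),('cap',(107,360),Bo),('short',(388,381),Bo),('vial',(424,349),A)):
    u=S(*p,o); print(n,u,at(s,*u,Hh[n]).round(4))
print('box bottoms scene', proj(s,np.c_[K[:,:2],np.full(4,.083)]).round(1), [at(s,*S(x,y,A),.083).round(4) for x,y in((548,15),(711,75),(627,122),(454,53))])
E
```

```text
[[0.6761 0.2661 0.083 ]
 [0.6731 0.1539 0.083 ]
 [0.6004 0.1551 0.083 ]
 [0.6041 0.2679 0.083 ]] [np.float64(0.072), np.float64(0.1122), np.float64(0.0727), np.float64(0.1129)]
yaw -1.7436167133857672 [0.63842868 0.21073638 0.083     ]
goal roll [0.533  0.2139]
goal short [0.5305 0.133 ]
goal slim [0.5283 0.0605]
roll [0.4486 0.3537 0.052 ] [[196.9 209.9]]
slim [0.4512 0.2216 0.094 ] [[242.3 210.9]]
vial [0.446  0.1338 0.042 ] [[277.3 255.2]]
cap [0.443  0.0404 0.02  ] [[318.3 288.3]]
short [ 0.4483 -0.0815  0.07  ] [[387.4 292.3]]
small [ 0.5351 -0.0208  0.016 ] [[381.9 279.7]]
purple [0.5957 0.0685 0.02  ] [[359.5 244.9]]
beaker [ 0.6284 -0.08    0.151 ] [[453.1 198.6]]
roll (195.375, 211.125) [0.4435 0.3515 0.052 ]
slim (240.625, 211.625) [0.4474 0.2218 0.094 ]
cap (316.375, 289.625) [0.4384 0.0404 0.02  ]
short (386.625, 294.875) [ 0.4426 -0.0839  0.07  ]
vial (275.625, 256.875) [0.4404 0.1322 0.042 ]
box bottoms scene [[307.9 173. ]
 [349.2 188. ]
 [325.7 199.8]
 [283.9 183. ]] [array([0.6728, 0.2666, 0.083 ]), array([0.6694, 0.1557, 0.083 ]), array([0.6   , 0.1533, 0.083 ]), array([0.6035, 0.2694, 0.083 ])]
```

```bash
python3 - <<'E'
from h import *
c=load('top0'); s=load('scene0')
S=lambda x,y,o=(170,170),f=4:(o[0]+(x+.5)/f-.5,o[1]+(y+.5)/f-.5)
for x,y in((613,265),(697,222),(460,198)): print('scene bottom',at(s,*S(x,y),0).round(4))
T=lambda x,y,z,o=185: at(c,o+(x+.5)/4-.5,165+(y+.5)/4-.5,z)
print('top bottom front',T(511,210,0).round(4),T(310,198,0).round(4))
for z in(.05,.08,.12): print('rack right',at(c,157,285,z).round(3),at(c,146,250,z).round(3))
# overlay goal frame
for cc,n in((c,'top0'),(s,'scene0')):
    im=cv2.imread(f'pics/{n}.png')
    ctr=np.array([.6365,.2105]);a=np.radians(-1.7);X=np.array([np.cos(a),np.sin(a)]);Y=np.array([-np.sin(a),np.cos(a)])
    for z in(0,.083):
        P=[[*(ctr+X*i*.0385+Y*j*.0565),z] for i,j in((1,1),(1,-1),(-1,-1),(-1,1))]
        cv2.polylines(im,[(proj(cc,P)*16).astype(int)],True,(0,0,255),1,cv2.LINE_AA,4)
    if n=='top0': crop=im[160:230,240:330]
    else: crop=im[165:245,270:360]
    cv2.imwrite(f'pics/ov_{n}.png',cv2.resize(crop,None,fx=7,fy=7,interpolation=cv2.INTER_CUBIC))
E
```

```text
scene bottom [0.6029 0.1621 0.    ]
scene bottom [0.6661 0.1574 0.    ]
scene bottom [0.6035 0.2677 0.    ]
top bottom front [0.6047 0.1584 0.    ] [0.6083 0.2636 0.    ]
rack right [0.454 0.454 0.05 ] [0.521 0.481 0.05 ]
rack right [0.453 0.442 0.08 ] [0.518 0.468 0.08 ]
rack right [0.452 0.427 0.12 ] [0.514 0.452 0.12 ]
```

Emit:
send_rows(
  moves=[0, 0, 0, 1, 0, 0, 1, 0, 0, -4, 2, -1, -1, 1, 0, 0, -4, 2, -2, -2, 1],
)

```text
time_s: 0.45
position: [0.2082, 0.5774, 0.1939]
tcp_rot: [[-0.924, 0.384, 0.003], [0.384, 0.923, 0.006], [-0.001, 0.006, -1.0]]
force: [0.7, -0.1, 0.8]
opening: 0.997
```

Emit:
send_rows(
  moves=[0, 0, 5, 3, -3, -1, 1, 0, 0, 5, 3, -3, -1, 1, 0, 0, 5, 3, -3, -1, 1],
)

```text
time_s: 0.75
position: [0.2979, 0.4839, 0.1621]
tcp_rot: [[-0.992, 0.126, 0.001], [0.126, 0.992, 0.0], [-0.001, 0.0, -1.0]]
force: [0.9, 0.8, -0.4]
opening: 1.0
```

```bash
python3 - <<'E'
from h import *
c=snap('scene','s2'); s=read_state(); print(s['joint_positions'],s['position'],s['force']); snap('wrist','w2')
E
```

```text
[ 46.62440152  30.41327569  93.99157763  -0.35302986  55.83018319
 -35.89668045] [0.30169556 0.47866327 0.16036867] [ 1.4647084  -3.06818576 -1.13355157]
```

Emit:
send_rows(
  moves=[6.8, -4.2, 0, 0, 0, 0, 1, 0, 0, 0, 0, 0, 0, 1],
)

```text
time_s: 1.05
position: [0.2931, 0.4809, 0.1611]
tcp_rot: [[-0.989, 0.128, 0.068], [0.135, 0.984, 0.113], [-0.052, 0.121, -0.991]]
force: [-0.7, -0.6, 0.1]
opening: 1.004
```

```bash
python3 - <<'E'
from h import *
s=read_state(); print(s['joint_positions'],s['position'],s['tcp_rot'],s['force'])
E
```

```text
[ 46.3561657   27.64571159 100.37292754   2.34968438  44.62765496
 -37.61232317] [0.293147   0.48093963 0.16111862] [[-0.98944321  0.12811088  0.06774757]
 [ 0.13517676  0.98438391  0.11276334]
 [-0.05224341  0.12073081 -0.99130959]] [-0.73032726 -0.58650318  0.07868634]
```

Emit:
send_rows(
  moves=[-6.8, 4.2, 0, 0, 0, 0, 1, 0, 0, 5, 1, -3, -1, 1, 0, 0, 0, 2, -4, -1, 1, 0, 0, 0, 2, -4, 0, 1, 0, 0, 0, 0, 0, 0, 1],
)

```text
time_s: 1.55
position: [0.3485, 0.3724, 0.1426]
tcp_rot: [[-0.999, 0.048, -0.002], [0.048, 0.999, -0.003], [0.001, -0.003, -1.0]]
force: [-1.0, 0.0, -0.0]
opening: 1.002
```

```bash
python3 - <<'E'
from h import *
s=read_state(); print(s['joint_positions'],s['position'],s['tcp_rot'],s['force'])
E
```

```text
[ 34.39322818  28.33748181 102.81741261  -0.14273869  49.03021456
 -52.76976742] [0.34852353 0.37239829 0.1425921 ] [[-0.99885289  0.04785755 -0.00160214]
 [ 0.04786275  0.99884822 -0.00337628]
 [ 0.00143872 -0.00344909 -0.99999302]] [-0.96695616  0.04123463 -0.01785105]
```

```bash
cat > kin.py <<'E'
import numpy as np
D=[([65.289,30.224,82.088,67.689],[.15606,.60463,.22179]),([46.6244,30.41327,93.9916,55.8302],[.301696,.478663,.160369]),
([46.35617,27.64571,100.37293,44.62766],[.293147,.48094,.161119]),([34.39323,28.33748,102.81741,49.03021],[.348524,.372398,.142592])]
A=[];b=[]
for q,p in D:
    q1,q2,q3,q5=np.radians(q); rho=p[0]*np.cos(q1)+p[1]*np.sin(q1); print('lat',-p[0]*np.sin(q1)+p[1]*np.cos(q1))
    a=q2;f=q2+q3;t=q2+q3+q5
    # unknown a1,d1,L2,L3,a3,Lt
    A.append([1,0,np.sin(a),np.sin(f),np.cos(f),np.sin(t)]);b.append(rho)
    A.append([0,1,np.cos(a),np.cos(f),-np.sin(f),np.cos(t)]);b.append(p[2])
x,res,rk,sv=np.linalg.lstsq(np.array(A),np.array(b),rcond=None); print('a1,d1,L2,L3,a3,Lt',x.round(4),sv, (np.array(A)@x-b).round(4))
E
python3 kin.py
```

```text
lat 0.11099116067184553
lat 0.10944230247460995
lat 0.11979785649883684
lat 0.11042489473534911
a1,d1,L2,L3,a3,Lt [-0.0007  0.2689  0.5934  0.3886  0.1134  0.3074] [3.92053754 2.92103255 0.23809123 0.18595649 0.07361061 0.01638511] [ 0.      0.0001 -0.0001 -0.0002  0.     -0.      0.0001  0.0002]
```

```bash
cat > ik.py <<'E'
import numpy as np
from scipy.optimize import fsolve
a1,d1,L2,L3,a3,Lt=-.0007,.2689,.5934,.3886,.1134,.3074; LAT=.1105
def chk(p,tilt=0,v=0):
    r=np.hypot(p[0],p[1]);az=np.arctan2(p[1],p[0]);q1=az-np.arcsin(LAT/r);rho=np.sqrt(r*r-LAT**2)
    t=np.pi-np.radians(tilt) # tilt>0: fingers outward
    w=np.array([rho-Lt*np.sin(t)-a1,p[2]-Lt*np.cos(t)-d1])
    Le=np.hypot(L3,a3);ph=np.arctan2(a3,L3)
    d=np.hypot(*w);g=np.arctan2(w[0],w[1])
    k=np.arccos((L2**2+d*d-Le**2)/(2*L2*d));q2=g-k
    e=np.array([L2*np.sin(q2),L2*np.cos(q2)])
    fe=np.arctan2(*(w-e)); f=fe-ph   # eff dir angle from vertical = f+ph
    o=e+a3*np.array([np.cos(f),-np.sin(f)])
    pts=[np.array([0,0]),e,o,w]
    W=[]
    for i,q in enumerate(pts):
        W.append((( q[0]+a1)*np.cos(q1)-LAT*np.sin(q1),(q[0]+a1)*np.sin(q1)+LAT*np.cos(q1),q[1]+d1))
    W=np.array(W)
    # crossing x=.34 between o and w (or e and o)
    z=[]
    for A,B in zip(W[1:],W[2:]):
        if (A[0]-.34)*(B[0]-.34)<=0: z.append(A[2]+(B[2]-A[2])*(.34-A[0])/(B[0]-A[0]))
    return np.degrees([q1,q2,f-q2,t-f]).round(1),W.round(3),np.round(z,3),np.degrees(f).round(0)
if __name__=='__main__':
    for n,p in dict(roll=(.446,.353),goalroll=(.5315,.2135),slim=(.449,.2216),goalslim=(.526,.06),short=(.446,-.082),goalshort=(.5285,.1325),cap=(.441,.04)).items():
        for z in(.025,.1,.13):
            for ti in (0,15):
                q,W,zz,f=chk((*p,z),ti); print(n,z,ti,q,'elbow',W[1],'o',W[2],'cross',zz)
E
python3 ik.py
```

```text
roll 0.025 0 [27.2 42.6 98.3 39.1] elbow [0.306 0.281 0.706] o [0.228 0.241 0.634] cross [0.479]
roll 0.025 15 [ 27.2  41.  109.9  14.1] elbow [0.295 0.276 0.717] o [0.207 0.23  0.662] cross [0.393]
roll 0.1 0 [27.2 35.6 96.3 48.1] elbow [0.256 0.256 0.751] o [0.189 0.221 0.667] cross [0.514]
roll 0.1 15 [ 27.2  32.6 107.9  24.5] elbow [0.233 0.244 0.769] o [0.155 0.204 0.697] cross [0.445]
roll 0.13 0 [27.2 33.  95.2 51.9] elbow [0.236 0.245 0.767] o [0.174 0.214 0.677] cross [0.531]
roll 0.13 15 [ 27.2  29.4 106.7  28.9] elbow [0.208 0.231 0.786] o [0.136 0.194 0.707] cross [0.468]
goalroll 0.025 0 [10.8 42.8 97.7 39.5] elbow [0.375 0.184 0.704] o [0.289 0.167 0.632] cross [0.675 0.569]
goalroll 0.025 15 [ 10.8  41.1 109.3  14.5] elbow [0.362 0.181 0.716] o [0.265 0.163 0.66 ] cross [0.703 0.526]
goalroll 0.1 0 [10.8 35.8 95.8 48.4] elbow [0.32  0.173 0.75 ] o [0.246 0.159 0.665] cross [0.58]
goalroll 0.1 15 [ 10.8  32.8 107.4  24.9] elbow [0.294 0.168 0.768] o [0.209 0.152 0.695] cross [0.535]
goalroll 0.13 0 [10.8 33.2 94.6 52.2] elbow [0.298 0.169 0.765] o [0.23  0.156 0.676] cr
[... 2563 characters left out ...]
[  2.4  28.2 110.   26.8] elbow [0.274 0.122 0.792] o [0.19  0.118 0.716] cross [0.549]
cap 0.025 0 [ -9.3  38.6 116.7  24.7] elbow [0.382 0.05  0.733] o [0.281 0.066 0.685] cross [0.713 0.555]
cap 0.025 15 [  -9.3   39.7 -231.9  357.2] elbow [0.391 0.048 0.726] o [0.282 0.066 0.702] cross [0.715 0.427]
cap 0.1 0 [ -9.3  29.2 114.3  36.6] elbow [0.302 0.063 0.787] o [0.213 0.077 0.72 ] cross [0.545]
cap 0.1 15 [ -9.3  27.6 125.5  11.9] elbow [0.289 0.065 0.795] o [0.189 0.081 0.743] cross [0.442]
cap 0.13 0 [ -9.3  25.7 112.9  41.5] elbow [0.271 0.068 0.804] o [0.187 0.081 0.729] cross [0.553]
cap 0.13 15 [ -9.3  23.1 123.8  18. ] elbow [0.247 0.072 0.815] o [0.153 0.087 0.753] cross [0.462]
```

```bash
python3 - <<'E'
from h import *
c=snap('top','top3')
print(proj(c,[[.34,0,.55],[.34,.3,.55],[.34,-.3,.55],[.36,.1,.6],[.34,.1,.8],[.3,-.35,0],[.3,-.35,.5]]).round(0))
s=snap('scene','s3')
print(proj(s,[[.34,0,.55],[.34,.3,.55],[.34,.1,.55],[.34,-.3,.55],[.34,.6,.55],[.3,-.3,.5],[.3,-.3,.0]]).round(0))
E
```

```text
[[493. 435.]
 [ 96. 422.]
 [902. 449.]
 [366. 422.]
 [469. 842.]
 [565. 376.]
 [891. 481.]]
[[ 285. -155.]
 [  99. -123.]
 [ 208. -141.]
 [ 751. -236.]
 [  -0. -105.]
 [ 696. -113.]
 [ 484.  501.]]
```

```bash
python3 - <<'E'
from h import *
from ik import chk
p=read_state()['position'];print(p)
q,W,z,f=chk(p);print(q,W,z)
P=np.vstack([W,[p]])
for n in('top3','s3'):
    print(proj(load(n),P).round(0))
E
```

```text
[0.34763855 0.37568447 0.14304959]
[ 34.8  28.4 102.7  49. ] [[-0.064  0.09   0.269]
 [ 0.168  0.251  0.791]
 [ 0.107  0.209  0.706]
 [ 0.348  0.376  0.45 ]] [0.459]
[[ 344.  696.]
 [-485. 1981.]
 [  58. 1291.]
 [  73.  382.]
 [ 177.  348.]]
[[-230.  304.]
 [-222. -670.]
 [-279. -543.]
 [  93.  -26.]
 [ 135.  179.]]
```

Emit:
send_rows(
  moves=[4.52, -6.6, 0, 0, 0, 0, 1, 4.52, -6.6, 0, 0, 0, 0, 1, 4.52, -6.6, 0, 0, 0, 0, 1, 0, 0, 0, 0, 0, 0, 1, 0, 0, 0, 0, 0, 0, 1],
)

```text
time_s: 2.15
position: [0.3465, 0.3768, 0.1424]
tcp_rot: [[-0.946, 0.002, 0.324], [0.078, 0.972, 0.223], [-0.315, 0.236, -0.919]]
force: [0.8, 1.4, -0.1]
opening: 1.003
```

```bash
python3 - <<'E'
from h import *
s=read_state(); print(s['joint_positions'],s['position'],s['tcp_rot'],s['force'],np.abs(s['qvel']).max())
E
```

```text
[ 34.98492597  24.67747578 119.88769617  -0.87429808  12.24600161
 -51.81710506] [0.34650485 0.37676382 0.14241928] [[-0.94589018  0.00158307  0.32448308]
 [ 0.07816915  0.97164989  0.22312795]
 [-0.31493072  0.2364191  -0.91919783]] [ 0.7693375   1.36752136 -0.07769565] 3.386966385175005
```

```bash
cat > kin2.py <<'E'
import numpy as np
from scipy.optimize import least_squares
from scipy.spatial.transform import Rotation as Rn
D=[([65.289,30.224,82.088,0,67.689],[.15606,.60463,.22179]),([46.6244,30.41327,93.9916,-.353,55.8302],[.301696,.478663,.160369]),
([46.35617,27.64571,100.37293,2.34968,44.62766],[.293147,.48094,.161119]),([34.39323,28.33748,102.81741,-.14274,49.03021],[.348524,.372398,.142592]),
([34.98492597,24.67747578,119.88769617,-0.87429808,12.24600161],[0.34650485,0.37676382,0.14241928])]
def fk(x,q,allp=False):
    a1,d1,L2,L3,a3,Lt,lat,a5=x; q1,q2,q3,q4,q5=np.radians(q)
    Ry=lambda a:Rn.from_euler('y',a).as_matrix();Rz=lambda a:Rn.from_euler('z',a).as_matrix()
    R=Rz(q1);p0=np.array([0,0,d1])+R@[a1,lat,0]
    R=R@Ry(q2);e=p0+R@[0,0,L2]
    R=R@Ry(q3);o=e+R@[a3,0,0]
    R4=R@Rz(q4);w=o+R4@[a5,0,L3]
    R5=R4@Ry(q5);p=w+R5@[0,0,Lt]
    return (p0,e,o,w,p) if allp else p
if __name__=='__main__':
    f=lambda y:np.concatenate([fk([y[0],y[1],y[2],y[3],y[4],y[5],y[6],0],q)-p for q,p in D])
    r=least_squares(f,[0,.27,.55,.39,.11,.3,.11],x_scale=.1); print(r.x.round(4),r.fun.round(4)); 
    J=r.jac;C=np.linalg.inv(J.T@J)*1e-7;print('sd',np.sqrt(np.diag(C)).round(4))
    f2=lambda y:np.concatenate([fk(y,q)-p for q,p in D])
    r=least_squares(f2,[0,.27,.55,.39,.11,.3,.11,0],x_scale=.1); print(r.x.round(4),np.abs(r.fun).max())
E
python3 kin2.py
```

```text
[0.003  0.2723 0.5855 0.3891 0.1137 0.3035 0.111 ] [ 0.      0.0001  0.0002 -0.0001 -0.0001 -0.0002 -0.0001 -0.0002 -0.0001
  0.0001  0.0001  0.      0.      0.      0.0001]
sd [0.0071 0.0105 0.0121 0.0012 0.0018 0.0021 0.0001]
[0.0032 0.2725 0.5852 0.3891 0.1123 0.3034 0.111  0.0014] 0.00015679302056192945
```

```bash
cat > plan.py <<'E'
import numpy as np
from kin2 import fk
X=[.003,.2723,.5855,.3891,.1137,.3035,.111,0]
a1,d1,L2,L3,a3,Lt,LAT,_=X
def ikd(p,d):
    p=np.array(p,float);d=np.array(d)/np.linalg.norm(d);w=p-Lt*d
    r=np.hypot(w[0],w[1])
    if r<LAT+.01:return None
    q1=np.arctan2(w[1],w[0])-np.arcsin(LAT/r);rho=np.sqrt(r*r-LAT**2)-a1
    v=np.array([rho,w[2]-d1]);Le=np.hypot(L3,a3);ph=np.arctan2(a3,L3);D=np.hypot(*v)
    ck=(L2**2+D*D-Le**2)/(2*L2*D)
    if abs(ck)>1:return None
    q2=np.arctan2(v[0],v[1])-np.arccos(ck)
    e=L2*np.array([np.sin(q2),np.cos(q2)]);f=np.arctan2(*(v-e))-ph
    if f<0:f+=2*np.pi
    q3=f-q2
    ca,sa=np.cos(q1),np.sin(q1)
    fx=np.array([ca*np.cos(f),sa*np.cos(f),-np.sin(f)]);fy=np.array([-sa,ca,0]);fz=np.array([ca*np.sin(f),sa*np.sin(f),np.cos(f)])
    q5=np.arccos(np.clip(d@fz,-1,1));q4=np.arctan2(d@fy,d@fx)
    q=np.degrees([q1,q2,q3,q4,q5])
    lo=[-176,-43,12.5,-82,0];hi=[176,126,139.9,262,151]
    if q[3]<-82:q[3]+=360
    if (q<lo).any() or (q>hi).any(): return None
    return q
# clearance of point to sash half-plane x in[x0,x1], z>zb
def sd(P,x0=.34,x1=.37,zb=.55):
    dx=np.maximum(np.maximum(x0-P[:,0],P[:,0]-x1),0);dz=np.maximum(zb-P[:,2],0)
    return np.hypot(dx,dz)
def clear(q,**k):
    p0,e,o,w,t=fk(X,q,True)
    R=[(p0,e),(e,o),(o,w),(w,w+(t-w)*.5)]
    s=np.linspace(0,1,30)[:,None]
    return [sd(a+(b-a)*s,**k).min() for a,b in R]
def dirv(th,az): th,az=np.radians(th),np.radians(az);return np.array([np.sin(th)*np.cos(az),np.sin(th)*np.sin(az),-np.cos(th)])
if __name__=='__main__':
    G=dict(roll=(.446,.353,.025),goalroll=(.5315,.2135,.025),slim=(.449,.2216,.03),goalslim=(.526,.06,.03),short=(.446,-.082,.02),goalshort=(.5285,.1325,.02),cap=(.441,.04,.004),goalcap=(.5315,.2135,.056))
    for n,p in G.items():
        best=[]
        for th in range(0,61,5):
            b=(-1,)
            for az in range(-180,180,10):
                q=ikd(p,dirv(th,az))
                if q is None: continue
                c=clear(q)
                if min(c)>b[0]: b=(min(c),az,np.round(c,3),q.round(0))
            best.append((th,)+b)
        print(n)
        for b in best: print('  ',b[0],*[str(x) for x in b[1:]])
E
python3 plan.py; python3 - <<'E'
from h import *
c=load('top0')
for r in(400,412,435): print(r,at(c,320,r,.55).round(3),at(c,320,r,.5).round(3))
E
```

```text
roll
   0 0.03400293328621484 -180 [0.034 0.034 0.044 0.234] [27. 43. 98.  0. 39.]
   5 0.047459683807465125 -30 [0.047 0.047 0.057 0.229] [ 29.  42. 100.  -7.  36.]
   10 0.05981853216435312 -30 [0.06  0.06  0.07  0.228] [ 32.  43. 101. -16.  33.]
   15 0.07106515446939715 -30 [0.071 0.071 0.084 0.232] [ 34.  43. 102. -27.  31.]
   20 0.08123358454419144 -30 [0.081 0.081 0.099 0.24 ] [ 37.  44. 103. -37.  31.]
   25 0.09039707833636496 -30 [0.09  0.09  0.114 0.25 ] [ 39.  44. 103. -48.  32.]
   30 0.09865324902676895 -30 [0.099 0.099 0.128 0.263] [ 42.  46. 104. -58.  34.]
   35 0.10610548115194038 -30 [0.106 0.106 0.142 0.28 ] [ 44.  47. 104. -65.  37.]
   40 0.11284363115456614 -30 [0.113 0.113 0.155 0.299] [ 46.  49. 104. -72.  41.]
   45 0.11892728642185618 -30 [0.119 0.119 0.167 0.321] [ 48.  51. 104. -77.  45.]
   50 0.12437427197235906 -30 [0.124 0.124 0.177 0.343] [ 50.  53. 104. -80.  50.]
   55 0.12874030407832676 -40 [0.129 0.129 0.183 0.361] [ 52.  56.  97. -71.  60.]
   60 0.13246451629725337 -40 [0.132 0.132 0.192 0.385] [ 54.  59.  96. -73.  65.]
goalroll
   0 0.0 -18
[... 6323 characters left out ...]
6992778188224 -40 [0.027 0.027 0.051 0.236] [ 24.  42. 106. -58.  32.]
   35 0.028664539667645206 -40 [0.029 0.029 0.062 0.247] [ 27.  43. 106. -68.  35.]
   40 0.028676901005029898 -40 [0.029 0.029 0.072 0.262] [ 29.  45. 107. -76.  38.]
   45 0.03749796369003086 -180 [0.037 0.081 0.086 0.464] [  8.  59.  64.   6. 102.]
   50 0.05866142926347313 -170 [0.059 0.104 0.117 0.481] [ 11.  62.  59.   0. 109.]
   55 0.08116927321785904 -170 [0.081 0.127 0.145 0.496] [ 10.  64.  56.   0. 115.]
   60 0.10327175074763129 -170 [0.103 0.15  0.173 0.509] [ 10.  67.  53.   0. 120.]
400 [0.361 0.13  0.55 ] [0.35 0.13 0.5 ]
412 [0.352 0.13  0.55 ] [0.34 0.13 0.5 ]
435 [0.336 0.13  0.55 ] [0.321 0.13  0.5  ]
```

```bash
cat > map.py <<'E'
from plan import *
G=dict(goalroll=(.5315,.2135,.03),goalshort=(.5285,.1325,.03),goalslim=(.526,.06,.04),roll=(.446,.353,.03),slim=(.449,.2216,.04),short=(.446,-.082,.03),cap=(.441,.04,.01),goalcap=(.5315,.2135,.06))
for n,p in G.items():
    print(n,'rows tilt, cols az -180..170 step 20; clearance mm')
    for th in range(30,91,10):
        r=[]
        for az in range(-180,180,20):
            q=ikd(p,dirv(th,az)); r.append('  .' if q is None else '%3d'%(1000*min(clear(q,x0=.335,x1=.362))))
        print('%3d'%th,' '.join(r))
E
python3 map.py
```

```text
goalroll rows tilt, cols az -180..170 step 20; clearance mm
 30   0   0   0   0   0   0   0   2   .   0   0   0   0   0   0   0   0   0
 40  35  32  18   1   0   0   2   5   0   0   0   0   0   0   0   2  18  30
 50  77  75  60  33   0   0   3   .   0   0   1  16  12  10  18  35  53  69
 60 120 120 105  76  35   0   1   .   0   0  69  70  47  39  54  71  91 109
 70 162 164 150 121  79  37  16   .  32  61 148 131  83  71  93 108 128 148
 80 201 206 194 166 125  85  64   .  88 131 217 191 131 115 132 145 165 186
 90 237 243 234 209 172 134 115 121 141 191 267 241 183 164 171 181 199 220
goalshort rows tilt, cols az -180..170 step 20; clearance mm
 30   2   0   0   0   0   0   0   0   0   0   0   0   0   0   0   0   0   0
 40  34  28  14   0   0   0   0   .   0   0   0   0   0   0   0   5  19  30
 50  74  69  52  26   1   0   0   0   0   7  34  22   9   9  20  37  55  68
 60 115 111  94  65  30   0   0   0   0  77 113  65  35  32  53  73  93 108
 70 155 152 136 107  71  37  16  25  44 156 195 115  63  62  91 109 129 146
 80 194 192 177 150 115  82   .  79 108 223 259 170 110 106 130 146
[... 2919 characters left out ...]
.   . 207 116 101 123 145 158 168
 90 206 202 191 175 160 150   . 204 349 385 363 258 173 154 173 183 194 203
goalcap rows tilt, cols az -180..170 step 20; clearance mm
 30   0   0   0   0   0   1  18  25  19   1   0   0   0   0   0   0   0   0
 40  17  13   4   0   0   0  20  26  11   0   0   0   0   0   0   0   1  12
 50  59  57  41  12   0   0  18   .   0   0   0   0   0   0   0  13  34  51
 60 102 102  85  54  13   0  14   .   0   0  34  40  25  21  31  50  71  90
 70 143 145 130  99  54  12   8   .   0  22 116 101  60  48  69  87 109 130
 80 183 186 173 143 100  58  36   .  57  95 190 162 102  88 109 124 146 167
 90 218 224 213 186 146 106  86  89 111 159 243 215 154 136 149 161 180 201
```

```bash
python3 - <<'E'
from plan import *
for k in range(10):
    p=np.array([.3465,.3768,.1424])+k*np.array([-.011,.003,.046]); th=24+8*min(k,6)
    q=ikd(p,dirv(th,36)); print(k,th,p.round(3),None if q is None else q.round(1), None if q is None else np.round(clear(q,x0=.335,x1=.362),3))
E
```

```text
0 24 [0.346 0.377 0.142] [ 34.5  24.7 120.6   3.3  10.7] [0.194 0.194 0.141 0.157]
1 32 [0.335 0.38  0.188] [ 35.8  18.9 124.5   1.1   4.6] [0.243 0.243 0.165 0.166]
2 40 [0.324 0.383 0.234] [ 37.6  13.6 127.6 219.5   1.6] [0.291 0.291 0.188 0.186]
3 48 [0.314 0.386 0.28 ] [ 39.7   8.7 130.1 202.5   7.3] [0.335 0.335 0.215 0.196]
4 56 [0.302 0.389 0.326] [ 42.4   4.5 131.8 204.   13.2] [0.374 0.374 0.242 0.193]
5 64 [0.292 0.392 0.372] [ 45.7   1.1 132.9 206.7  19.7] [0.404 0.404 0.268 0.19 ]
6 72 [0.28  0.395 0.418] [ 49.4  -1.3 133.5 209.3  26.7] [0.422 0.426 0.29  0.191]
7 72 [0.269 0.398 0.464] [ 52.3  -7.8 128.  234.2  19.2] [0.443 0.47  0.299 0.186]
8 72 [0.258 0.401 0.51 ] None None
9 72 [0.248 0.404 0.556] [ 58.3 -15.5 116.6 -69.6  22.7] [0.463 0.51  0.321 0.204]
```

```bash
cat > col.py <<'E'
from plan import *
BX=np.array([.6375,.2108]);BA=np.radians(-1.7)
def cyl(P,c,r,h):  # dist to upright cylinder on table
    d=np.hypot(P[:,0]-c[0],P[:,1]-c[1])-r; z=P[:,2]-h
    return np.where((d<=0)&(z<=0),np.maximum(d,z),np.hypot(np.maximum(d,0),np.maximum(z,0)))
def boxd(P,c,a,hx,hy,h):
    q=P[:,:2]-c;ca,sa=np.cos(a),np.sin(a)
    x=np.abs(q[:,0]*ca+q[:,1]*sa)-hx;y=np.abs(-q[:,0]*sa+q[:,1]*ca)-hy;z=P[:,2]-h
    m=np.stack([x,y,z],1)
    return np.where((m<=0).all(1),m.max(1),np.linalg.norm(np.maximum(m,0),axis=1))
def pts(q,roll=None,d=None,tip=None):
    p0,e,o,w,t=fk(X,q,True); d=(t-w)/np.linalg.norm(t-w)
    j=np.cross([0,0,1.],d); n=np.linalg.norm(j); j=j/n if n>1e-3 else np.array([0,1.,0]); k=np.cross(d,j)
    S=[]
    seg=lambda a,b,n:a+(b-a)*np.linspace(0,1,n)[:,None]
    arm=[(seg(p0,e,25),.07),(seg(e,o,8),.06),(seg(o,w,15),.05),(seg(w,t-d*.15,10),.045)]
    g=[]
    for s in np.linspace(.07,.14,5):
        for u in np.linspace(-.095,.095,9):
            for v in(-.0375,0,.0375): g.append(t-d*s+j*u+k*v)
    return arm,np.array(g),t,d,j,k
def env(P,obs,fixed=True):
    D=[P[:,2],boxd(P,BX,BA,.0385,.0565,.083),cyl(P,(.627,-.081),.042,.19)]
    for c,r,h in obs: D.append(cyl(P,c,r,h))
    return np.min(D,axis=0)
def margin(q,obs,parts=False):
    arm,g,t,d,j,k=pts(q); m=[]
    for S,r in arm:
        m.append(sd(S,x0=.335,x1=.362).min()-r)
        # post
        m.append(np.hypot(np.maximum(.30-S[:,0],0),np.maximum(S[:,1]+.30,0)).min()-r)
    # arm vs env (skip upper arm near the base; counter z<0)
    for S,r in arm[1:]: m.append(env(S,obs).min()-r)
    m.append(env(arm[0][0][8:],obs).min()-.07)
    m.append(env(g,obs).min()); m.append(sd(g,x0=.335,x1=.362).min())
    return np.array(m) if parts else min(m)
OB=dict(roll=((.446,.353),.027,.052),slim=((.449,.2216),.0185,.094),short=((.446,-.082),.014,.07),cap=((.441,.04),.016,.02),vial=((.444,.133),.0115,.042),
 groll=((.5315,.2135),.027,.052),gslim=((.526,.06),.0185,.094),gshort=((.5285,.1325),.014,.07),gcap=((.5315,.2135),.027,.072),rack=((.47,.53),.06,.11))
E
cat > search.py <<'E'
from col import *
T={'roll':((.446,.353),[.02,.03,.04],['vial','slim','short','cap','rack']),
'goalroll':((.5315,.2135),[.02,.03,.04],['vial','slim','short','cap']),
'goalroll_noslim':((.5315,.2135),[.02,.03,.04],['vial','short','cap']),
'short':((.446,-.082),[.02,.04,.05],['vial','cap']),
'goalshort':((.5285,.1325),[.02,.04,.05],['vial','groll']),
'slim':((.449,.2216),[.03,.05,.07],['vial','groll','short']),
'goalslim':((.526,.06),[.03,.05,.07],['vial','groll','gshort']),
'cap':((.441,.04),[.004,.01],['vial','groll','gshort','gslim']),
'goalcap':((.5315,.2135),[.056,.062],['vial','groll','gshort','gslim'])}
for n,(p,zs,ob) in T.items():
    obs=[OB[o] for o in ob];R=[]
    for z in zs:
        for th in range(0,91,5):
            for az in range(-180,180,10):
                q=ikd((*p,z),dirv(th,az))
                if q is None: continue
                R.append((margin(q,obs),z,th,az,q.round(0)))
    R.sort(key=lambda r:-r[0]); print(n)
    seen=set()
    for r in R:
        key=(r[2],)
        if key in seen or len(seen)>6: continue
        seen.add(key); print('  %.3f z%.3f th%d az%d'%r[:4],r[4])
E
time python3 search.py
```

```text
roll
  0.033 z0.040 th65 az-10 [ 52.  60. 116. 243.  63.]
  0.030 z0.040 th60 az-10 [ 50.  57. 116. 244.  57.]
  0.029 z0.040 th70 az-10 [ 53.  63. 115. 243.  69.]
  0.028 z0.040 th55 az-10 [ 49.  54. 116. 245.  50.]
  0.027 z0.040 th50 az-10 [ 47.  51. 116. 248.  44.]
  0.026 z0.040 th45 az-10 [ 45.  49. 115. 252.  38.]
  0.025 z0.040 th40 az-10 [ 43.  46. 114. 258.  32.]
goalroll
  0.010 z0.040 th80 az-90 [ 35.  71.  67. -56. 104.]
  0.008 z0.040 th85 az-90 [ 36.  74.  66. -59. 108.]
  0.003 z0.030 th75 az-90 [ 35.  70.  69. -54. 100.]
  0.000 z0.040 th70 az60 [-21.  65. 122. 101.  71.]
  -0.000 z0.030 th65 az60 [-20.  63. 122. 102.  66.]
  -0.004 z0.030 th60 az50 [-16.  62. 127. 118.  64.]
  -0.007 z0.020 th55 az40 [-10.  61. 130. 135.  63.]
goalroll_noslim
  0.014 z0.040 th60 az30 [ -6.  65. 135. 149.  77.]
  0.012 z0.040 th80 az-20 [ 36.  71. 117. 235.  85.]
  0.008 z0.040 th65 az40 [-14.  68. 133. 132.  78.]
  0.008 z0.040 th85 az-90 [ 36.  74.  66. -59. 108.]
  0.003 z0.030 th75 az-90 [ 35.  70.  69. -54. 100.]
  0.001 z0.020 th55 az30 [ -4.  63. 133. 151.  69.]
  0.000 z0.040
[... 1629 characters left out ...]
0. 214.  81.]
  0.006 z0.010 th65 az110 [-33.  63.  95.  33.  84.]
  -0.001 z0.010 th70 az110 [-34.  65.  93.  34.  88.]
  -0.002 z0.004 th50 az-30 [ 10.  68. 140. 211.  73.]
  -0.008 z0.010 th75 az110 [-34.  68.  91.  34.  92.]
  -0.015 z0.010 th80 az-70 [ 30.  72. 107. -80.  80.]
goalcap
  0.017 z0.056 th65 az20 [  2.  69. 137. 164.  90.]
  0.017 z0.062 th70 az30 [ -8.  72. 137. 144.  94.]
  0.016 z0.056 th85 az-80 [ 38.  71.  73. -64. 102.]
  0.012 z0.062 th90 az-80 [ 38.  73.  72. -67. 106.]
  0.011 z0.062 th75 az30 [ -9.  77. 136. 141. 102.]
  0.011 z0.056 th80 az-90 [ 35.  70.  68. -56. 105.]
  0.000 z0.056 th60 az30 [ -6.  62. 135. 149.  75.]
real	0m43.527s
user	0m43.816s
sys	0m0.114s
```

```bash
cat > search2.py <<'E'
from col import *
import sys, itertools, pickle
from concurrent.futures import ProcessPoolExecutor
B=.016
def fingers(t,d,j,k,hw):
    g=[]
    for s in np.linspace(0,.07,6):
        for u in(-hw,-hw-.015,hw,hw+.015):
            for v in(-.0095,.0095): g.append(t-d*s+j*u+k*v)
    return np.array(g)
def marg(c,zg,th,az,obs,self_,hw):
    d=dirv(th,az); q=ikd(np.array([*c,zg])+B*d,d)
    if q is None: return -1,None
    arm,g,t,dd,j,k=pts(q)
    F=fingers(t,dd,j,k,hw)
    m=env(F,obs).min()+.004   # fingers may be 4 mm nearer
    if m<.004: return m,q
    return min(margin(q,obs+[self_]),m),q
# object: r,h, zg options
O=dict(roll=(.027,.052,[.025,.032,.038,.043]),short=(.014,.07,[.025,.035,.045,.055]),slim=(.0185,.094,[.03,.04,.05,.06,.075]),cap=(.016,.02,[.014,.018]))
PK=dict(roll=(.446,.353),short=(.446,-.082),slim=(.449,.2216),cap=(.441,.04))
GL=dict(roll=(.5315,.2135),short=(.5285,.1325),slim=(.526,.06),cap=(.5315,.2135))
def job(a):
    n,kind,ob=a; r,h,zs=O[n]; R={}
    for zg in zs:
        for th in range(30,91,5):
            for az in range(-180,180,10):
                c=PK[n] if kind=='pick' else GL[n]; z=zg+(.052 if (n=='cap' and kind!='pick') else 0)
                obs=[OB[o] for o in ob]
                sf=(c,r,z-zg+h)
                m,q=marg(c,z,th,az,obs,sf,r+.008)
                if q is not None and m>-.01: R[(zg,th,az)]=(m,q)
    return R
J=[('slim','pick',['vial','roll','short','cap','rack']),('slim','pick',['vial','groll','short','cap']),('slim','pick',['vial','groll','gshort','cap']),
('slim','place',['vial','roll','short','cap']),('slim','place',['vial','groll','cap','short']),('slim','place',['vial','groll','gshort','cap']),
('roll','pick',['vial','slim','short','cap','rack']),('roll','pick',['vial','gslim','rack']),('roll','place',['vial','slim','short','cap']),('roll','place',['vial','gslim','cap','short']),('roll','place',['vial','gslim','gshort','cap']),
('short','pick',['vial','cap','slim']),('short','pick',['vial','cap','gslim']),('short','place',['vial','groll']),('short','place',['vial','gslim']),('short','place',['vial','groll','gslim']),
('cap','pick',['vial','groll','gslim','gshort']),('cap','place',['vial','groll','gslim','gshort']),('cap','place',['vial'])]
if __name__=='__main__':
    with ProcessPoolExecutor() as ex: RR=list(ex.map(job,J))
    pickle.dump((J,RR),open('rr.pkl','wb'))
    for j,R in zip(J,RR):
        print(j)
        for th in range(40,91,5):
            L=[(v[0],k,v[1].round(0)) for k,v in R.items() if k[1]==th]
            out=[]
            for nm,f in(('F',lambda q:q[3]>90),('N',lambda q:q[3]<=90)):
                M=[l for l in L if f(l[2])]
                if M:
                    b=max(M,key=lambda l:l[0]); out.append('%s %.0fmm zg%.3f az%d q%s'%(nm,b[0]*1000,b[1][0],b[1][2],b[2].astype(int)))
            print('  ',th,' | '.join(out))
E
nproc; time python3 search2.py
```

```text
4
('slim', 'pick', ['vial', 'roll', 'short', 'cap', 'rack'])
   40 N -8mm zg0.075 az-50 q[ 35  44 110 -66  44]
   45 N -7mm zg0.075 az-50 q[ 37  46 110 -70  49]
   50 F -2mm zg0.040 az40 q[ -6  63 140 143  67] | N -7mm zg0.075 az-50 q[ 39  48 109 -73  53]
   55 F 7mm zg0.050 az50 q[-14  63 138 126  66] | N -8mm zg0.030 az-180 q[ 9 62 74  8 99]
   60 F 13mm zg0.060 az50 q[-16  67 139 124  73] | N -1mm zg0.050 az-170 q[ 12  63  70   2 108]
   65 F 10mm zg0.075 az60 q[-21  64 134 106  69] | N 2mm zg0.075 az-170 q[ 12  63  68   2 114]
   70 F 19mm zg0.040 az0 q[ 28  78 136 207 101] | N 2mm zg0.050 az80 q[-22  64 120  79  69]
   75 F 29mm zg0.060 az0 q[ 29  79 137 209 107] | N 15mm zg0.075 az70 q[-25  67 127  89  74]
   80 F 35mm zg0.075 az0 q[ 30  81 137 212 113] | N 9mm zg0.075 az80 q[-24  67 119  77  79]
   85 F 35mm zg0.075 az0 q[ 30  84 135 214 119] | N 2mm zg0.075 az100 q[-20  67 104  60  89]
   90 F 25mm zg0.075 az0 q[ 30  87 133 217 124] | N -5mm zg0.075 az70 q[-26  77 123  84  88]
('slim', 'pick', ['vial', 'groll', 'short', 'cap'])
   40 N -8mm zg0.075 az-50 q[ 35  44 110 -66  44
[... 16723 characters left out ...]
ace', ['vial'])
   40 
   45 
   50 
   55 N -3mm zg0.018 az-180 q[  8  63  60   7 112]
   60 N -10mm zg0.018 az-170 q[ 10  66  56   0 119]
   65 F 15mm zg0.014 az30 q[ -5  66 134 148  82]
   70 F 26mm zg0.018 az40 q[-13  67 132 131  82] | N -5mm zg0.014 az90 q[-18  60 102  67  77]
   75 F 18mm zg0.018 az50 q[-18  68 127 115  81] | N 7mm zg0.014 az70 q[-21  64 115  89  75]
   80 F 10mm zg0.018 az60 q[-21  69 120 100  81] | N 7mm zg0.018 az70 q[-22  66 114  88  80]
   85 F 1mm zg0.018 az60 q[-22  72 119  99  87] | N 7mm zg0.014 az-80 q[ 37  70  75 -65 101]
   90 F 15mm zg0.018 az-30 q[ 38  71 109 248  90] | N 16mm zg0.014 az-70 q[ 38  71  81 -74  99]
real	1m13.562s
user	3m55.363s
sys	0m0.438s
```

```bash
python3 - <<'E'
from kin2 import *
Rt=lambda q:Rn.from_euler('z',q[0],degrees=True)*Rn.from_euler('y',q[1]+q[2],degrees=True)*Rn.from_euler('z',q[3],degrees=True)*Rn.from_euler('y',q[4],degrees=True)
data=[([65.289,30.224,82.088,0,67.689],-10.227,[[-9.68216949e-01,2.50110948e-01,-6.73e-04],[2.50111707e-01,9.68215792e-01,-1.52e-03],[2.7e-04,-1.64e-03,-.99999]]),
([34.39322818,28.33748181,102.81741261,-0.14273869,49.03021456],-52.76976742,[[-0.99885289,0.04785755,-0.00160214],[0.04786275,0.99884822,-0.00337628],[0.00143872,-0.00344909,-0.99999302]]),
([34.98492597,24.67747578,119.88769617,-0.87429808,12.24600161],-51.81710506,[[-0.94589018,0.00158307,0.32448308],[0.07816915,0.97164989,0.22312795],[-0.31493072,0.2364191,-0.91919783]])]
for q,q6,R in data:
    D=(Rt(q).inv()*Rn.from_matrix(R)); print(D.as_euler('ZYX',degrees=True).round(2),q6)
E
```

```text
[7.977e+01 2.000e-02 9.000e-02] -10.227
[37.23  0.    0.  ] -52.76976742
[38.18  0.   -0.  ] -51.81710506
```

```bash
cat > full.py <<'E'
import numpy as np
from scipy.spatial.transform import Rotation as Rn
from plan import X,ikd,dirv,sd,Lt
from col import cyl,boxd,BX,BA,OB
from kin2 import fk
LO=np.array([-176,-43,12.6,-81.5,0.5,-163]);HI=np.array([176,126,139.8,261.5,151,163])
def fkR(q):
    return (Rn.from_euler('z',q[0],degrees=True)*Rn.from_euler('y',q[1]+q[2],degrees=True)*Rn.from_euler('z',q[3],degrees=True)*Rn.from_euler('y',q[4],degrees=True)*Rn.from_euler('z',q[5]+90,degrees=True)).as_matrix()
seg=lambda a,b,n:a+(b-a)*np.linspace(0,1,n)[:,None]
_g=[(-u_s,u,v) for u_s in np.linspace(.07,.14,4) for u in np.linspace(-.095,.095,7) for v in(-.0375,0,.0375)]
GB=np.array([(v,u,s) for s,u,v in _g])
def fing(hw): return np.array([(v,u,-s) for s in np.linspace(0,.07,6) for u in(-hw-.015,-hw,hw,hw+.015) for v in(-.0095,.0095)])
STAT=[lambda P:boxd(P,BX,BA,.0385,.0565,.083),lambda P:cyl(P,(.627,-.081),.042,.19),
      lambda P:boxd(P,np.array([.47,.62]),0,.08,.17,.14),lambda P:boxd(P,np.array([.80,.50]),0,.2,.17,.25)]
def segd(P,a,b):
    ab=b-a;t=np.clip((P-a)@ab/(ab@ab),0,1);return np.linalg.norm(P-a-t[:,None]*ab,axis=1)
def margins(q,obs,hw=.045,held=None):
    """held=(r,h,zoff): object carried, base zoff below grasp"""
    p0,e,o,w,t=fk(X,q[:5],True);R=fkR(q);d=R[:,2]
    A=[(seg(p0,e,20),.07),(seg(e,o,6),.06),(seg(o,w,12),.05),(seg(w,t-d*.14,8),.045)]
    g=t+GB@R.T;f=t+fing(hw)@R.T
    S=dict(x0=.335,x1=.362); m={}
    m['sash']=min(min(sd(P,**S).min()-r for P,r in A),sd(g,**S).min(),sd(f,**S).min())
    m['post']=min(np.hypot(np.maximum(.30-P[:,0],0),np.maximum(P[:,1]+.30,0)).min()-r for P,r in A+[(g,0)])
    def E(P): return np.min([P[:,2]]+[F(P) for F in STAT]+[cyl(P,*o) for o in obs],axis=0)
    m['arm']=min(E(P[(8 if i==0 else 0):]).min()-r for i,(P,r) in enumerate(A))
    m['grip']=E(g).min(); m['fing']=E(f).min()+.003
    G=np.vstack([g,f]); m['self']=min(segd(G,p0,e).min()-.07,segd(A[3][0],p0,e).min()-.115,segd(G,np.zeros(3),np.array([0,0,.3])).min()-.1,segd(A[3][0],np.zeros(3),np.array([0,0,.3])).min()-.145,segd(A[2][0],np.zeros(3),np.array([0,0,.3])).min()-.15)
    if held:
        c=t-d*.016; 
        H=np.array([[c[0]+held[0]*np.cos(a),c[1]+held[0]*np.sin(a),c[2]-held[2]+z] for a in np.arange(0,6.28,.7) for z in np.linspace(0,held[1],4)])
        m['held']=E(H).min()
    return m
def q6for(q5d,flip=0):
    # jaw (tool y) horizontal
    R=fkR([*q5d,-90]) # Rt
    d=R[:,2];j=np.cross([0,0,1.],d);j/=np.linalg.norm(j)
    b=R.T@j # tool y = Rz(a)*y = (-sin a, cos a)
    a=np.degrees(np.arctan2(-b[0],b[1]))+180*flip
    q6=(a-90+180)%360-180
    return q6
def ik(c,zg,th,az,b=.016):
    d=dirv(th,az);q=ikd(np.array([c[0],c[1],zg])+b*d,d)
    if q is None:return []
    out=[]
    for f in(0,1):
        a=q6for(q,f)
        if abs(a)<163: out.append(np.array([*q,a]))
    return out
E
python3 - <<'E'
from full import *
import time
obs=[OB[o] for o in('vial','roll','short','cap','slim')]
q=np.array([34.98492597,24.67747578,119.88769617,-0.87429808,12.24600161,-51.8171])
t=time.time();m=margins(q,obs);print(time.time()-t);print(m, fk(X,q[:5]))
for th in(60,65,70,75):
  for az in(-20,-10,0,10,20):
    for zg in(.06,.07,.075):
      for s in ik((.449,.2216),zg,th,az):
        m=margins(s,[OB[o] for o in('vial','roll','short','cap')],hw=.027); 
        if min(m.values())>.005:print(th,az,zg,s.round(0),{k:round(v,3) for k,v in m.items()})
E
```

```text
0.007745981216430664
{'sash': np.float64(0.08992282027883254), 'post': np.float64(0.45883802969575943), 'arm': np.float64(0.1447510077354634), 'grip': np.float64(0.10296085820529163), 'fing': np.float64(0.04558446542749351), 'self': np.float64(0.1656942806223718)} [0.34650294 0.37677023 0.14240139]
75 -10 0.06 [ 37.  73. 131. 225.  92. 107.] {'sash': np.float64(0.008), 'post': np.float64(0.435), 'arm': np.float64(0.047), 'grip': np.float64(0.023), 'fing': np.float64(0.038), 'self': np.float64(0.105)}
75 -10 0.06 [ 37.  73. 131. 225.  92. -73.] {'sash': np.float64(0.008), 'post': np.float64(0.435), 'arm': np.float64(0.047), 'grip': np.float64(0.023), 'fing': np.float64(0.038), 'self': np.float64(0.105)}
75 0 0.06 [ 29.  79. 137. 209. 107. 107.] {'sash': np.float64(0.042), 'post': np.float64(0.427), 'arm': np.float64(0.047), 'grip': np.float64(0.038), 'fing': np.float64(0.039), 'self': np.float64(0.068)}
75 0 0.06 [ 29.  79. 137. 209. 107. -73.] {'sash': np.float64(0.042), 'post': np.float64(0.427), 'arm': np.float64(0.047), 'grip': np.float64(0.038), 'fing': np.float64(0.039), 'self': np.float64(0.068)}
75 0 0.07 [ 29.  78. 138. 209. 106. 107.] {'sash': np.float64(0.029), 'post': np.float64(0.427), 'arm': np.float64(0.057), 'grip': np.float64(0.042), 'fing': np.float64(0.043), 'self': np.float64(0.064)}
75 0 0.07 [ 29.  78. 138. 209. 106. -73.] {'sash': np.float64(0.029), 'post': np.float64(0.427), 'arm': np.float64(0.057), 'grip': np.float64(0.042), 'fing': np.float64(0.043), 'self': np.float64(0.064)}
75 0 0.075 [ 29.  77. 138. 209. 106. 107.] {'sash': np.float64(0.022), 'post': np.float64(0.427), 'arm': np.float64(0.062), 'grip': np.float64(0.042), 'fing': np.float64(0.045), 'self': np.float64(0.061)}
75 0 0.075 [ 29.  77. 138. 209. 106. -73.] {'sash': np.float64(0.022), 'post': np.float64(0.427), 'arm': np.float64(0.062), 'grip': np.float64(0.042), 'fing': np.float64(0.045), 'self': np.float64(0.061)}
```

```bash
cat > fast.py <<'E'
import numpy as np
from full import margins,LO,HI,fkR
def ok(q,obs,hw,held=None,ms=.006,mo=.012):
    if (q<LO).any() or (q>HI).any() or q[4]<9: return False
    m=margins(q,obs,hw,held)
    return m['sash']>=ms and m['fing']>=min(mo,.009) and min(m['post'],m['arm'],m['grip'],m['self'],m.get('held',1))>=mo
W=np.array([1,1,1,.6,.7,.3])
def edge(a,b,obs,hw,held=None,step=3,**k):
    n=int(np.ceil(np.abs((b-a)*W).max()/step))
    return all(ok(a+(b-a)*i/n,obs,hw,held,**k) for i in range(1,n+1))
def rrt(a,goals,obs,hw,held=None,seed=0,iters=3000,lo=None,hi=None,**k):
    rng=np.random.default_rng(seed)
    lo=np.maximum(LO,[-60,0,40,-81,9,-163]) if lo is None else lo;hi=np.minimum(HI,[110,100,140,261,140,163]) if hi is None else hi
    T=[[a],list(goals)];P=[[-1],[-1]*len(goals)]
    def ext(i,x):
        D=np.linalg.norm((np.array(T[i])-x)*W,axis=1);n=int(D.argmin());base=T[i][n];d=x-base
        L=np.abs(d*W).max();y=x if L<12 else base+d*12/L
        if not edge(base,y,obs,hw,held,**k): return None
        T[i].append(y);P[i].append(n);return y
    for it in range(iters):
        i=it%2
        x=rng.uniform(lo,hi) if rng.random()>.15 else T[1-i][rng.integers(len(T[1-i]))]
        y=ext(i,x)
        if y is None: continue
        while True:
            z=ext(1-i,y)
            if z is None: break
            if np.allclose(z,y):
                def tr(i,n):
                    r=[]
                    while n!=-1:r.append(T[i][n]);n=P[i][n]
                    return r
                A=tr(0,len(T[0])-1)[::-1];B=tr(1,len(T[1])-1)
                path=A+B
                # shortcut
                for _ in range(250):
                    if len(path)<3:break
                    # densify by random points
                    i1=rng.integers(len(path)-1);i2=rng.integers(len(path)-1)
                    if i1>i2:i1,i2=i2,i1
                    if i1==i2: continue
                    p1=path[i1]+(path[i1+1]-path[i1])*rng.random();p2=path[i2]+(path[i2+1]-path[i2])*rng.random()
                    if edge(p1,p2,obs,hw,held,**k): path=path[:i1+1]+[p1,p2]+path[i2+1:]
                return path
    return None
def length(p): return sum(np.abs((b-a)).max() for a,b in zip(p,p[1:]))
E
cat > p1.py <<'E'
from fast import *
from full import *
from concurrent.futures import ProcessPoolExecutor
import pickle
obs=[OB[o] for o in('vial','roll','short','cap','slim')]
q0=np.array([34.98492597,24.67747578,119.88769617,-0.87429808,12.24600161,-51.8171])
goals=[s for th in(70,75,80) for az in(-10,-5,0,5) for zg in(.05,.06,.07) for s in ik((.449,.2216),zg,th,az)]
goals=[g for g in goals if ok(g,obs,.0435,ms=.015)]
def run(s): return rrt(q0,goals,obs,.0435,seed=s,iters=2500)
if __name__=='__main__':
    print(len(goals),ok(q0,obs,.0435))
    with ProcessPoolExecutor(4) as ex:
        for s,p in enumerate(ex.map(run,range(4))):
            if p is None: print(s,None);continue
            print(s,length(p));print(np.array(p).round(0)); pickle.dump(p,open(f'p1_{s}.pkl','wb'))
E
export OMP_NUM_THREADS=1; time timeout 560 python3 p1.py
```

```text
42 True
0 None
1 None
2 None
3 None
real	0m30.065s
user	1m39.605s
sys	0m0.313s
```

```bash
sed -i 's/iters=2500/iters=25000,lo=np.maximum(LO,[-100,-20,30,-81,9,-163]),hi=np.minimum(HI,[150,115,140,261,150,163])/' p1.py; export OMP_NUM_THREADS=1; time timeout 570 python3 p1.py
```

```text
42 True
0 344.900515494813
[[ 35.  25. 120.  -1.  12. -52.]
 [ 35.  25. 120.  -1.  12. -52.]
 [ 49.  63. 121. 193. 110.  52.]
 [ 50.  64. 122. 198. 112.  55.]
 [ 50.  64. 122. 198. 112.  55.]
 [ 50.  66. 122. 204. 115.  59.]
 [ 50.  66. 122. 205. 115.  59.]
 [ 49.  67. 122. 205. 116.  61.]
 [ 47.  68. 123. 205. 116.  64.]
 [ 47.  68. 123. 205. 116.  64.]
 [ 33.  78. 135. 219. 122. -38.]
 [ 33.  78. 135. 219. 122. -38.]
 [ 30.  81. 136. 214. 115. -67.]
 [ 30.  82. 136. 212. 113. -71.]]
1 262.61898861514277
[[ 35.  25. 120.  -1.  12. -52.]
 [ 35.  25. 120.  -1.  12. -51.]
 [ 39.  34. 115.  13.  38. -46.]
 [ 50.  63. 100.  54. 114. -30.]
 [ 50.  63. 101.  54. 114. -30.]
 [ 50.  63. 101.  55. 115. -30.]
 [ 49.  66. 105.  59. 118. -28.]
 [ 47.  70. 111.  66. 121. -27.]
 [ 47.  70. 111.  66. 121. -27.]
 [ 36.  71. 114.  73. 114. -31.]
 [ 17.  74. 117.  86. 103. -38.]
 [ 14.  72. 117.  91. 106. -44.]
 [ 11.  71. 118.  95. 108. -48.]
 [ 11.  71. 118.  96. 108. -49.]
 [  9.  70. 118. 100. 111. -53.]
 [  9.  71. 120. 108. 112. -57.]
 [  8.  72. 129. 147. 122. -76.]
 [  8.  72. 129. 147. 122. -
[... 447 characters left out ...]
9. -73.]
 [ 47.  77. 130. 233.  99. -73.]
 [ 38.  78. 129. 227.  98. -71.]
 [ 38.  78. 129. 227.  98. -71.]
 [ 38.  78. 129. 227.  98. -71.]]
3 278.0521296618915
[[ 35.  25. 120.  -1.  12. -52.]
 [ 35.  25. 120.  -1.  12. -52.]
 [ 42.  33. 119.  59.  25. -20.]
 [ 62.  58. 117. 223.  58.  68.]
 [ 62.  58. 117. 226.  59.  69.]
 [ 54.  65. 125. 232.  70.  92.]
 [ 50.  68. 129. 235.  76. 104.]
 [ 50.  68. 129. 235.  76. 104.]
 [ 50.  68. 129. 235.  76. 104.]
 [ 45.  71. 129. 231.  83. 105.]
 [ 45.  71. 129. 231.  83. 105.]
 [ 41.  72. 130. 228.  88. 106.]
 [ 37.  74. 130. 225.  92. 108.]
 [ 37.  74. 130. 225.  92. 108.]
 [ 37.  74. 130. 225.  92. 108.]]
real	3m58.784s
user	5m40.110s
sys	0m0.820s
```

```bash
cat > rows.py <<'E'
import numpy as np
from full import *
from rig import read_state
def dense(path,maxj=(8,8,9,9,9,9),maxt=.042,maxr=7.5):
    """joint path -> list of configs per row"""
    out=[np.array(path[0])]
    for a,b in zip(path,path[1:]):
        a=np.array(a);b=np.array(b)
        if np.abs(a-b).max()<.05: continue
        n=int(np.ceil((np.abs(b-a)/maxj).max()))
        while True:
            Q=[a+(b-a)*i/n for i in range(n+1)]
            P=[fk(X,q[:5]) for q in Q];R=[Rn.from_matrix(fkR(q)) for q in Q]
            if max(np.linalg.norm(P[i+1]-P[i]) for i in range(n))<maxt and max(np.degrees((R[i+1]*R[i].inv()).magnitude()) for i in range(n))<maxr: break
            n+=1
        out+=Q[1:]
    return out
def torows(Q,hand,start=None,nd=(1,2)):
    """rows from the given start pose (p,R) following configs Q[1:]"""
    if start is None:
        s=read_state();p=np.array(s['position']);R=Rn.from_matrix(np.array(s['tcp_rot']))
    else: p,R=start
    rows=[]
    for q in Q[1:]:
        P=fk(X,q[:5]);T=Rn.from_matrix(fkR(q))
        rv=np.degrees((T*R.inv()).as_rotvec()).round(nd[0]);t=((P-p)*100).round(nd[1])
        p=p+t/100;R=Rn.from_rotvec(np.radians(rv))*R
        rows.append([*rv,*t,hand])
    return rows,(p,R)
def show(rows,a=0,b=None):
    for i in range(0,len(rows),20):
        print('CALL',i//20); print(', '.join(', '.join('%g'%(x+0) for x in r) for r in rows[i:i+20]))
E
cat > go1.py <<'E'
from rows import *
import pickle
s=read_state();q0=np.array(s['joint_positions']);print(q0.round(2),s['position'])
p=pickle.load(open('p1_2.pkl','rb'));p[0]=q0
print(np.array(p)[-1].round(2), fk(X,p[-1][:5]))
Q=dense(p[:1]+p[2:]);obs=[OB[o] for o in('vial','roll','short','cap','slim')]
for i,q in enumerate(Q):
    m=margins(q,obs,.0435); print(i,q.round(0),fk(X,q[:5]).round(3),' '.join('%s %.0f'%(k,v*1000) for k,v in m.items()))
rows,_=torows(Q,1);print(len(rows));show(rows)
pickle.dump(Q,open('Q1.pkl','wb'))
E
python3 go1.py
```

```text
[ 34.98  24.68 119.89  -0.87  12.25 -51.82] [0.34650485 0.37676382 0.14241928]
[ 37.54  77.63 128.8  227.21  98.07 -70.63] [0.46451754 0.21886384 0.04722163]
0 [ 35.  25. 120.  -1.  12. -52.] [0.347 0.377 0.142] sash 90 post 459 arm 145 grip 103 fing 46 self 166
1 [ 36.  26. 120.   6.  15. -52.] [0.322 0.379 0.127] sash 95 post 460 arm 142 grip 94 fing 58 self 165
2 [ 37.  27. 120.  13.  18. -52.] [0.296 0.384 0.114] sash 100 post 461 arm 143 grip 86 fing 77 self 164
3 [ 37.  28. 120.  21.  20. -52.] [0.269 0.392 0.104] sash 103 post 462 arm 145 grip 84 fing 92 self 164
4 [ 38.  29. 120.  28.  23. -52.] [0.242 0.402 0.096] sash 107 post 462 arm 150 grip 87 fing 84 self 163
5 [ 39.  30. 121.  35.  25. -52.] [0.216 0.414 0.09 ] sash 103 post 463 arm 157 grip 96 fing 79 self 162
6 [ 40.  32. 121.  42.  28. -52.] [0.191 0.428 0.088] sash 99 post 464 arm 164 grip 107 fing 78 self 161
7 [ 41.  33. 121.  49.  31. -53.] [0.167 0.444 0.087] sash 96 post 464 arm 171 grip 120 fing 79 self 161
8 [ 41.  34. 121.  56.  33. -53.] [0.146 0.462 0.089] sash 92 post 465 arm 169 grip 125 fing 82 self 16
[... 4641 characters left out ...]
, 1.3, -0.6, -6.5, 2.14, -1.87, -0.02, 1, 1, -1, -6.5, 1.93, -2.23, -0.01, 1, 0.6, -1.4, -6.4, 1.65, -2.55, 0.03, 1, 0.3, -1.7, -6.5, 1.33, -2.84, 0.09, 1, -0.1, -2, -6.4, 0.98, -3.05, 0.2, 1, -2.1, -0.8, -3, 0.67, -1.92, -0.75, 1, -2.2, -0.8, -2.9, 0.58, -1.94, -0.68, 1, -4.1, -0.4, -3.6, 0.97, -2.73, -1.55, 1, -4.2, -0.3, -3.5, 0.79, -2.78, -1.41, 1, -5, 0.4, -3.2, 0.82, -2.91, -1.78, 1, -5, 0.6, -3.1, 0.63, -2.95, -1.65, 1, -5, 0.7, -3, 0.43, -2.96, -1.52, 1, -5.1, 0.9, -2.9, 0.25, -2.97, -1.37, 1, -5.1, 1.1, -2.8, 0.07, -2.96, -1.25, 1, -0.3, 0.1, -0.1, 0, -0.16, -0.06, 1
CALL 2
2.4, 0.9, -2.6, 2.32, -2.08, -0.97, 1, 2.5, 0.7, -2.6, 2.19, -2.26, -0.94, 1, 0.1, 0, 0, 0.06, -0.06, -0.02, 1
```

Emit:
send_rows(
  moves=[1.1, 5.6, -4.9, -2.47, 0.27, -1.51, 1, 1.2, 5.6, -4.8, -2.6, 0.49, -1.29, 1, 1.2, 5.7, -4.7, -2.68, 0.74, -1.06, 1, 1.4, 5.7, -4.6, -2.69, 0.98, -0.8, 1, 1.5, 5.7, -4.6, -2.64, 1.21, -0.53, 1, 1.6, 5.6, -4.6, -2.52, 1.43, -0.28, 1, 1.8, 5.6, -4.6, -2.34, 1.63, -0.03, 1, 1.9, 5.4, -4.6, -2.11, 1.81, 0.21, 1],
)

```text
time_s: 2.95
position: [0.1474, 0.4653, 0.0902]
tcp_rot: [[-0.634, 0.733, -0.244], [0.623, 0.672, 0.401], [0.458, 0.102, -0.883]]
force: [0.2, 0.3, -0.0]
opening: 0.998
```

```bash
python3 -c "
from rig import read_state
s=read_state();print(s['joint_positions'].round(1),s['position'],s['force'])"
```

```text
[ 41.3  33.8 120.7  56.4  33.7 -52.8] [0.1473618  0.46532454 0.09016166] [ 0.15474425  0.34880751 -0.04452577]
```

Emit:
send_rows(
  moves=[2, 5.2, -4.6, -1.82, 1.94, 0.41, 1, 2.2, 5.1, -4.7, -1.49, 2.05, 0.58, 1, 2.3, 4.9, -4.8, -1.13, 2.11, 0.72, 1, 2.4, 4.6, -4.8, -0.73, 2.13, 0.83, 1, 2.5, 4.3, -5, -0.33, 2.1, 0.89, 1, 2.6, 4.1, -5.1, 0.08, 2.01, 0.91, 1, 2.6, 3.7, -5.2, 0.48, 1.89, 0.9, 1, 2.6, 3.3, -5.3, 0.86, 1.7, 0.86, 1, 2.7, 3, -5.5, 1.23, 1.47, 0.79, 1, 2.6, 2.6, -5.6, 1.54, 1.21, 0.69, 1, 2.5, 2.3, -5.7, 1.82, 0.89, 0.58, 1, 2.5, 1.8, -5.9, 2.04, 0.54, 0.47, 1],
)

```text
time_s: 4.15
position: [0.1743, 0.6652, 0.1781]
tcp_rot: [[0.508, 0.86, 0.051], [0.22, -0.187, 0.957], [0.833, -0.475, -0.284]]
force: [-0.4, -0.0, 0.2]
opening: 1.0
```

Emit:
send_rows(
  moves=[2.3, 1.4, -5.9, 2.2, 0.17, 0.35, 1, 2.2, 1, -6.1, 2.32, -0.22, 0.24, 1, 1.9, 0.6, -6.1, 2.35, -0.63, 0.14, 1, 1.8, 0.1, -6.2, 2.33, -1.03, 0.07, 1, 1.5, -0.2, -6.4, 2.29, -1.46, 0, 1, 1.3, -0.6, -6.5, 2.14, -1.87, -0.02, 1, 1, -1, -6.5, 1.93, -2.23, -0.01, 1, 0.6, -1.4, -6.4, 1.65, -2.55, 0.03, 1, 0.3, -1.7, -6.5, 1.33, -2.84, 0.09, 1, -0.1, -2, -6.4, 0.98, -3.05, 0.2, 1],
)

```text
time_s: 5.15
position: [0.3683, 0.506, 0.1882]
tcp_rot: [[0.239, 0.352, 0.905], [-0.501, -0.754, 0.425], [0.832, -0.555, -0.004]]
force: [0.0, 0.4, -0.6]
opening: 1.001
```

```bash
python3 - <<'E'
from h import *
c=snap('scene','s4');snap('top','top4')
s=read_state();print(s['joint_positions'].round(1),s['position'],s['force'],s['time_s'])
E
```

```text
[ 59.6  59.3 123.9 214.3  92.1 -54.6] [0.36719845 0.50646531 0.18668659] [-0.54367068  1.53275108 -0.23508129] 5.25
```

```bash
cat > p2.py <<'E'
from fast import *
from full import *
ob1=[OB[o] for o in('vial','roll','short','cap')]
def M(q,obs,hw,held=None):
    m=margins(q,obs,hw,held); return min(m.values()),m
def best(c,zg,th,obs,hw,azs,held=None,b=.016):
    B=(-1,)
    for az in azs:
        for s in ik(c,zg,th,az,b):
            if s[3]<90: continue
            v,m=M(s,obs,hw,held)
            if v>B[0]: B=(v,az,s,{k:int(x*1000) for k,x in m.items()})
    return B
if __name__=='__main__':
  for th in(68,70,72,75,78,80):
    for zg in(.04,.05,.06,.07,.075):
        a=best((.449,.2216),zg,th,ob1,.0435,range(-30,31,5)); b=best((.526,.06),zg+.002,th,ob1,.030,range(-50,31,5)); 
        c=best((.449,.2216),zg+.02,th,ob1,.030,range(-30,31,5)); d=best((.526,.06),zg+.02,th,ob1,.030,range(-50,31,5))
        print(th,zg,*[('%.0f az%s'%(x[0]*1000,x[1])) if len(x)>1 else '-' for x in(a,b,c,d)])
E
python3 p2.py
```

```text
68 0.04 21 az5 6 az-15 -11 az0 14 az-15
68 0.05 3 az0 8 az-15 -24 az0 23 az-15
68 0.06 -11 az0 16 az-15 -26 az-30 30 az-10
68 0.07 -24 az0 24 az-10 -20 az-30 11 az25
68 0.075 -28 az-30 27 az-10 -17 az-30 8 az25
70 0.04 22 az0 5 az-15 5 az0 12 az-15
70 0.05 21 az5 7 az-15 -9 az0 21 az-15
70 0.06 5 az0 13 az-15 -22 az0 28 az-10
70 0.07 -9 az0 22 az-15 -22 az-30 16 az-15
70 0.075 -15 az0 27 az-15 -19 az-30 16 az25
72 0.04 21 az0 3 az-15 20 az0 10 az-15
72 0.05 22 az0 8 az-15 7 az0 18 az-15
72 0.06 20 az0 11 az-15 -7 az0 27 az-15
72 0.07 7 az0 20 az-15 -20 az0 28 az-15
72 0.075 -0 az0 24 az-15 -21 az-30 23 az-15
75 0.04 18 az0 6 az5 37 az5 8 az-15
75 0.05 22 az0 5 az-15 29 az0 14 az-20
75 0.06 24 az5 10 az-25 16 az0 23 az-20
75 0.07 29 az0 16 az-20 3 az0 33 az-15
75 0.075 22 az0 21 az-20 -4 az0 38 az-15
78 0.04 15 az5 1 az-15 35 az5 5 az-15
78 0.05 22 az0 6 az5 40 az0 12 az-25
78 0.06 24 az5 6 az-15 38 az0 20 az-20
78 0.07 30 az5 14 az-25 25 az0 29 az-20
78 0.075 33 az0 17 az-25 18 az0 34 az-15
80 0.04 12 az10 -2 az10 32 az5 5 az5
80 0.05 22 az0 5 az5 40 az0 10 az-15
80 0.06 24 az5 4 az-15 40 az0 18 az-25
80 0.07 30 az5 11 az-15 39 az0 26 az-20
80 0.075 34 az5 16 az-25 33 az0 31 az-20
```

```bash
cat > cart.py <<'E'
from p2 import *
def cart(wps,obs,hw,held,qprev,b=.016,step=.01,verbose=True):
    """wps: (x,y,zg,th,az) ; returns joint list"""
    Q=[]
    for a,c in zip(wps,wps[1:]):
        a=np.array(a,float);c=np.array(c,float)
        n=max(1,int(np.ceil(max(np.linalg.norm((c-a)[:3])/step,np.abs((c-a)[3:]).max()/3))))
        for i in range(0 if not Q else 1,n+1):
            w=a+(c-a)*i/n
            S=ik(w[:2],w[2],w[3],w[4],b)
            if not S: print('no IK',w); return None
            s=min(S,key=lambda s:np.abs(s-qprev).max()); qprev=s; Q.append(s)
            v,m=M(s,obs,hw,held)
            if verbose: print(w.round(3),s.round(0),int(v*1000),{k:int(x*1000) for k,x in m.items()})
    return Q
E
python3 - <<'E'
from cart import *
q=np.array([30,80,136,212,112,-70.])
for th in (78,80,82):
  print(th)
  cart([(.449,.2216,.08,th,0),(.449,.2216,.1,th,0),(.526,.06,.1,th,-20),(.526,.06,.082,th,-20)],ob1,.022,(.0185,.094,.08),q,step=.02)
E
```

```text
78
[ 0.449  0.222  0.08  78.     0.   ] [ 29.  79. 138. 211. 110. -72.] 0 {'sash': 37, 'post': 426, 'arm': 60, 'grip': 41, 'fing': 52, 'self': 63, 'held': 0}
[ 0.449  0.222  0.09  78.     0.   ] [ 29.  78. 138. 211. 109. -72.] 9 {'sash': 24, 'post': 426, 'arm': 70, 'grip': 43, 'fing': 58, 'self': 59, 'held': 9}
[ 0.449  0.222  0.1   78.     0.   ] [ 29.  76. 139. 210. 109. -73.] 11 {'sash': 11, 'post': 426, 'arm': 80, 'grip': 46, 'fing': 65, 'self': 54, 'held': 19}
[ 0.458  0.204  0.1   78.    -2.222] [ 27.  76. 139. 210. 109. -73.] 13 {'sash': 13, 'post': 410, 'arm': 80, 'grip': 47, 'fing': 57, 'self': 54, 'held': 20}
[ 0.466  0.186  0.1   78.    -4.444] [ 25.  76. 139. 210. 109. -73.] 15 {'sash': 15, 'post': 394, 'arm': 80, 'grip': 45, 'fing': 53, 'self': 55, 'held': 19}
[ 0.475  0.168  0.1   78.    -6.667] [ 22.  76. 139. 210. 108. -73.] 17 {'sash': 18, 'post': 378, 'arm': 78, 'grip': 40, 'fing': 53, 'self': 56, 'held': 17}
[ 0.483  0.15   0.1   78.    -8.889] [ 20.  75. 138. 210. 108. -74.] 12 {'sash': 20, 'post': 362, 'arm': 68, 'grip': 35, 'fing': 55, 'self': 58, 'held': 12}
[ 
[... 4513 characters left out ...]
1, 'held': 20}
[  0.509   0.096   0.1    82.    -15.556] [ 14.  76. 136. 211. 110. -74.] 19 {'sash': 49, 'post': 317, 'arm': 41, 'grip': 29, 'fing': 59, 'self': 75, 'held': 19}
[ 5.1700e-01  7.8000e-02  1.0000e-01  8.2000e+01 -1.7778e+01] [ 12.  76. 135. 211. 108. -75.] 19 {'sash': 47, 'post': 302, 'arm': 38, 'grip': 31, 'fing': 62, 'self': 80, 'held': 19}
[ 5.26e-01  6.00e-02  1.00e-01  8.20e+01 -2.00e+01] [ 10.  75. 134. 211. 107. -76.] 19 {'sash': 45, 'post': 287, 'arm': 37, 'grip': 33, 'fing': 69, 'self': 86, 'held': 19}
[ 5.26e-01  6.00e-02  8.20e-02  8.20e+01 -2.00e+01] [ 10.  77. 133. 211. 108. -75.] 1 {'sash': 65, 'post': 287, 'arm': 21, 'grip': 16, 'fing': 55, 'self': 93, 'held': 1}
```

```bash
cat > p3.py <<'E'
from cart import *
obs=ob1+[OB['slim']]
for az in(-20,-15,-10):
  for b in(-.055,-.02,.016):
    for s in ik((.449,.2216),.08,80,az,b):
        v,m=M(s,obs,.0435); print(az,b,s.round(0),{k:int(x*1000) for k,x in m.items()})
E
python3 p3.py
```

```text
-20 -0.055 [ 53.  68. 126. 251.  84. 103.] {'sash': 42, 'post': 464, 'arm': 68, 'grip': 60, 'fing': 49, 'self': 135}
-20 -0.055 [ 53.  68. 126. 251.  84. -77.] {'sash': 42, 'post': 464, 'arm': 68, 'grip': 60, 'fing': 49, 'self': 135}
-20 -0.02 [ 48.  68. 125. 246.  85. 103.] {'sash': 9, 'post': 460, 'arm': 62, 'grip': 28, 'fing': 31, 'self': 137}
-20 -0.02 [ 48.  68. 125. 246.  85. -77.] {'sash': 9, 'post': 460, 'arm': 62, 'grip': 28, 'fing': 31, 'self': 137}
-20 0.016 [ 43.  69. 124. 241.  86. 102.] {'sash': -2, 'post': 448, 'arm': 56, 'grip': 2, 'fing': 28, 'self': 142}
-20 0.016 [ 43.  69. 124. 241.  86. -78.] {'sash': -2, 'post': 448, 'arm': 56, 'grip': 2, 'fing': 28, 'self': 142}
-15 -0.055 [ 51.  71. 130. 244.  89. 109.] {'sash': 42, 'post': 460, 'arm': 68, 'grip': 64, 'fing': 52, 'self': 110}
-15 -0.055 [ 51.  71. 130. 244.  89. -71.] {'sash': 42, 'post': 460, 'arm': 68, 'grip': 64, 'fing': 52, 'self': 110}
-15 -0.02 [ 46.  71. 129. 239.  90. 107.] {'sash': 21, 'post': 451, 'arm': 62, 'grip': 39, 'fing': 31, 'self': 115}
-15 -0.02 [ 46.  71. 129. 239.  90. -73.] {'sash': 21, '
[... 285 characters left out ...]
: 124}
-10 -0.055 [ 49.  75. 134. 238.  96. 115.] {'sash': 60, 'post': 448, 'arm': 68, 'grip': 64, 'fing': 52, 'self': 83}
-10 -0.055 [ 49.  75. 134. 238.  96. -65.] {'sash': 60, 'post': 448, 'arm': 68, 'grip': 64, 'fing': 52, 'self': 83}
-10 -0.02 [ 43.  74. 133. 232.  97. 112.] {'sash': 35, 'post': 442, 'arm': 62, 'grip': 50, 'fing': 31, 'self': 92}
-10 -0.02 [ 43.  74. 133. 232.  97. -68.] {'sash': 35, 'post': 442, 'arm': 62, 'grip': 50, 'fing': 31, 'self': 92}
-10 0.016 [ 38.  74. 131. 227.  97. 108.] {'sash': 15, 'post': 436, 'arm': 56, 'grip': 20, 'fing': 28, 'self': 104}
-10 0.016 [ 38.  74. 131. 227.  97. -72.] {'sash': 15, 'post': 436, 'arm': 56, 'grip': 20, 'fing': 28, 'self': 104}
```

```bash
cat > build.py <<'E'
from cart import *
from rows import *
import pickle
def chk(Q,obs,hw,held=None):
    w={}
    for q in Q:
        for k,v in margins(q,obs,hw,held).items(): w[k]=min(w.get(k,9),v)
    print('min margins mm',{k:int(v*1000) for k,v in w.items()},'q lo/hi ok',all((q>LO).all() and (q<HI).all() for q in Q))
def st():
    s=read_state();print('t',round(s['time_s'],2),'q',np.round(s['joint_positions'],1),'p',np.round(s['position'],4),'F',np.round(s['force'],1),'open',round(s['opening'],3));return np.array(s['joint_positions'])
def approach(c,zg,th,az,b0,b1,qprev,n=8):
    Q=[]
    for b in np.linspace(b0,b1,n):
        S=ik(c,zg,th,az,b); s=min(S,key=lambda s:np.abs(s-qprev).max());qprev=s;Q.append(s)
    return Q
E
python3 - <<'E'
from build import *
q0=st();obs=ob1+[OB['slim']]
A=approach((.449,.2216),.08,80,-10,-.055,.016,np.array([49,75,134,238,96,-65.]),n=5)
J=[q0,np.array([56.2,66,126,224,96,-61]),np.array([51,73,128.5,230,98,-68]),A[0]]
Q=dense(J);chk(Q,obs,.0435);QA=dense(A,maxt=.03);chk(QA,obs,.0435)
rows,e=torows(Q+QA[1:],1);print(len(rows),len(Q)-1);show(rows)
E
```

```text
t 5.25 q [ 59.6  59.3 123.9 214.3  92.1 -54.6] p [0.3672 0.5065 0.1867] F [-0.5  1.5 -0.2] open 0.996
min margins mm {'sash': 50, 'post': 448, 'arm': 61, 'grip': 52, 'fing': 7, 'self': 83} q lo/hi ok True
min margins mm {'sash': 15, 'post': 436, 'arm': 56, 'grip': 20, 'fing': 28, 'self': 83} q lo/hi ok True
13 9
CALL 0
-4.1, -0.7, -4.3, 1.12, -2.98, -1.79, 1, -4.3, -0.8, -4.2, 1, -3.09, -1.56, 1, -4.5, -0.6, -4.1, 0.78, -3.14, -1.38, 1, -5.1, 0.3, -3.4, 0.78, -3.08, -1.75, 1, -5.1, 0.5, -3.3, 0.57, -3.12, -1.59, 1, -5.2, 0.7, -3.2, 0.38, -3.13, -1.44, 1, -1.7, 1.6, -3.5, -0.47, -3.04, -0.25, 1, -1.8, 1.4, -3.5, -0.6, -3, -0.07, 1, -1.7, 1.4, -3.5, -0.71, -2.97, 0.12, 1, 0, 0, 0, 1.72, -0.3, -0.31, 1, 0, 0, 0, 1.72, -0.3, -0.31, 1, 0, 0, 0, 1.72, -0.31, -0.31, 1, 0, 0, 0, 1.72, -0.3, -0.31, 1
```

Emit:
send_rows(
  moves=[-4.1, -0.7, -4.3, 1.12, -2.98, -1.79, 1, -4.3, -0.8, -4.2, 1, -3.09, -1.56, 1, -4.5, -0.6, -4.1, 0.78, -3.14, -1.38, 1, -5.1, 0.3, -3.4, 0.78, -3.08, -1.75, 1, -5.1, 0.5, -3.3, 0.57, -3.12, -1.59, 1, -5.2, 0.7, -3.2, 0.38, -3.13, -1.44, 1, -1.7, 1.6, -3.5, -0.47, -3.04, -0.25, 1, -1.8, 1.4, -3.5, -0.6, -3, -0.07, 1, -1.7, 1.4, -3.5, -0.71, -2.97, 0.12, 1, 0, 0, 0, 0, 0, 0, 1, 0, 0, 0, 0, 0, 0, 1],
)

```text
time_s: 6.35
position: [0.3965, 0.2309, 0.0887]
tcp_rot: [[0.173, -0.173, 0.969], [-0.033, -0.985, -0.17], [0.984, -0.002, -0.177]]
force: [-0.3, -0.0, 0.8]
opening: 1.0
```

```bash
python3 - <<'E'
from build import *
from h import snap
st();snap('scene','s5');snap('wrist','w5');snap('top','top5')
E
```

```text
t 6.35 q [ 48.8  74.4 134.1 237.6  95.1 -65.6] p [0.3965 0.2309 0.0887] F [-0.3 -0.   0.8] open 1.0
```

Emit:
send_rows(
  moves=[0, 0, 0, 1.75, -0.3, -0.35, 1, 0, 0, 0, 1.75, -0.3, -0.3, 1, 0, 0, 0, 1.75, -0.3, -0.3, 1, 0, 0, 0, 1.75, -0.3, -0.3, 1, 0, 0, 0, 0, 0, 0, 1, 0, 0, 0, 0, 0, 0, -1, 0, 0, 0, 0, 0, 0, -1, 0, 0, 0, 0, 0, 0, -1, 0, 0, 0, 0, 0, 0, -1, 0, 0, 0, 0, 0, 0, -1, 0, 0, 0, 0, 0, 0, -1, 0, 0, 0, 0, 0, 0, -1],
)

```text
time_s: 7.7
position: [0.4651, 0.2167, 0.0769]
tcp_rot: [[0.176, -0.176, 0.968], [-0.029, -0.984, -0.174], [0.984, 0.003, -0.179]]
force: [0.5, 0.8, -0.7]
opening: 0.447
```

```bash
python3 - <<'E'
from build import *
from h import snap
st();snap('wrist','w6');snap('top','top6');snap('scene','s6')
E
```

```text
t 7.7 q [ 37.5  73.5 130.8 227.1  96.3 -72.3] p [0.4651 0.2167 0.0769] F [ 0.5  0.8 -0.7] open 0.447
```

Emit:
send_rows(
  moves=[0, 0, 0, 0, 0, 0, -1, 0, 0, 0, 0, 0, 0, -1, 0, 0, 0, 0, 0, 0, -1, 0, 0, 0, 0, 0, 0, -1],
)

```text
time_s: 8.25
position: [0.4652, 0.2165, 0.0768]
tcp_rot: [[0.177, -0.177, 0.968], [-0.029, -0.984, -0.174], [0.984, 0.003, -0.179]]
force: [-0.6, 0.5, -0.1]
opening: 0.418
```

Emit:
send_rows(
  moves=[0, 0, 0, 0, 0, 0, -1],
)

```text
time_s: 8.35
position: [0.4652, 0.2165, 0.0768]
tcp_rot: [[0.177, -0.177, 0.968], [-0.029, -0.984, -0.175], [0.984, 0.003, -0.179]]
force: [-0.5, 0.4, -1.1]
opening: 0.421
```

```bash
python3 - <<'E'
from build import *
from h import snap
q0=st();snap('wrist','w7')
s=read_state();R=np.array(s['tcp_rot']);d=R[:,2];print('th',np.degrees(np.arccos(-d[2])),'az',np.degrees(np.arctan2(d[1],d[0])),'grasp c',(np.array(s['position'])-.016*d).round(4))
E
```

```text
t 8.35 q [ 37.5  73.5 130.8 227.1  96.3 -72.4] p [0.4652 0.2165 0.0768] F [-0.5  0.4 -1.1] open 0.421
th 79.69821956253581 az -10.213797760174486 grasp c [0.4497 0.2193 0.0797]
```

```bash
cat > carry.py <<'E'
from build import *
def pose():
    s=read_state();R=np.array(s['tcp_rot']);d=R[:,2];p=np.array(s['position'])
    return p,np.degrees(np.arccos(-d[2])),np.degrees(np.arctan2(d[1],d[0]))
def plan(wps,obs,hw,held,hand,b=.016,tr=.03,rr=6,loff=0):
    q0=st();p,th,az=pose();d=dirv(th,az);c=p-b*d
    print('now c',c.round(4),'th %.2f az %.2f'%(th,az))
    W=[(*c,th,az)]+[(*w[:3],th if w[3] is None else w[3],w[4]) for w in wps]
    Q=[q0];ends=[]
    for a,e in zip(W,W[1:]):
        a=np.array(a);e=np.array(e);n=max(1,int(np.ceil(max(np.linalg.norm((e-a)[:3])/tr,np.abs(e-a)[3:].max()/rr))))
        for i in range(1,n+1):
            w=a+(e-a)*i/n;S=ik(w[:2],w[2],w[3],w[4],b)
            if not S: print('NO IK',w);return
            Q.append(min(S,key=lambda s:np.abs(s-Q[-1]).max()))
        ends.append(len(Q)-1)
        m=margins(Q[-1],obs,hw,held);print('wp',e.round(3),Q[-1].round(0),{k:int(v*1000) for k,v in m.items()})
    chk(Q,obs,hw,held);print('max joint step',np.abs(np.diff(Q,axis=0)).max(0).round(1))
    rows,_=torows(Q,hand);print('rows',len(rows),'ends',ends);show(rows)
    return Q
E
python3 - <<'E'
from carry import *
plan([(.450,.2193,.091,None,-5),(.470,.170,.1,None,-8),(.49,.137,.1,None,-11),(.5273,.0608,.1,None,-20),(.5273,.0608,.0805,None,-20)],ob1,.022,(.0185,.094,.08),-1)
E
```

```text
t 8.4 q [ 37.5  73.5 130.8 227.1  96.3 -72.4] p [0.4651 0.2165 0.0768] F [-0.2 -0.2 -0.4] open 0.422
now c [0.4497 0.2193 0.0797] th 79.70 az -10.21
wp [ 0.45   0.219  0.091 79.698 -5.   ] [ 33.  75. 135. 219. 104. -71.] {'sash': 11, 'post': 428, 'arm': 68, 'grip': 33, 'fing': 57, 'self': 79, 'held': 10}
wp [ 0.47   0.17   0.1   79.698 -8.   ] [ 25.  76. 138. 214. 108. -71.] {'sash': 20, 'post': 382, 'arm': 77, 'grip': 42, 'fing': 52, 'self': 62, 'held': 15}
wp [  0.49    0.137   0.1    79.698 -11.   ] [ 19.  76. 137. 211. 108. -73.] {'sash': 28, 'post': 352, 'arm': 59, 'grip': 31, 'fing': 56, 'self': 65, 'held': 17}
wp [ 5.2700e-01  6.1000e-02  1.0000e-01  7.9698e+01 -2.0000e+01] [ 10.  73. 134. 210. 103. -77.] {'sash': 29, 'post': 287, 'arm': 41, 'grip': 36, 'fing': 71, 'self': 84, 'held': 19}
wp [ 5.2700e-01  6.1000e-02  8.0000e-02  7.9698e+01 -2.0000e+01] [ 10.  75. 133. 210. 104. -76.] {'sash': 51, 'post': 287, 'arm': 23, 'grip': 18, 'fing': 56, 'self': 91, 'held': 0}
min margins mm {'sash': 11, 'post': 287, 'arm': 23, 'grip': 18, 'fing': 49, 'self': 62, 'held': 0} q lo/hi ok True
max joint step [4.4 2.7 4.2 8.1 7.3 1.3]
rows 9 ends [1, 3, 5, 8, 9]
CALL 0
0.2, 0, 5.2, 0.05, 0.14, 1.13, -1, 0, 0, -1.5, 1, -2.51, 0.45, -1, 0, 0, -1.5, 0.99, -2.5, 0.45, -1, 0, 0, -1.5, 1, -1.69, 0, -1, 0, 0, -1.5, 0.99, -1.69, 0, -1, 0, 0, -3, 1.23, -2.62, 0, -1, 0, 0, -3, 1.22, -2.62, 0, -1, 0, 0, -3, 1.21, -2.62, 0, -1, 0, 0, 0, 0, 0, -1.95, -1
```

Emit:
send_rows(
  moves=[0.1, 0, 2.5, 0, 0, 0.6, -1, 0.1, 0, 2.5, 0, 0.1, 0.6, -1, 0, 0, -1.5, 1, -2.5, 0.4, -1, 0, 0, -1.5, 1, -2.5, 0.4, -1, 0, 0, -1.5, 1, -1.7, 0, -1, 0, 0, -1.5, 1, -1.7, 0, -1, 0, 0, -3, 1.2, -2.6, 0, -1, 0, 0, -3, 1.2, -2.6, 0, -1, 0, 0, -3, 1.2, -2.6, 0, -1, 0, 0, 0, 0, 0, 0, -1, 0, 0, 0, 0, 0, 0, -1],
)

```text
time_s: 9.5
position: [0.5412, 0.0553, 0.097]
tcp_rot: [[0.168, -0.345, 0.923], [-0.063, -0.938, -0.34], [0.984, -0.001, -0.179]]
force: [-0.1, -0.1, -0.7]
opening: 0.427
```

```bash
python3 - <<'E'
from carry import *
from h import snap
snap('scene','s8')
plan([(.5273,.0608,.0805,79.7,-20)],ob1,.022,(.0185,.094,.08),-1)
E
```

```text
t 9.55 q [ 10.2  72.6 134.2 210.6 102.8 -76.5] p [0.5409 0.0559 0.0968] F [ 0.5 -0.3 -1.2] open 0.42
now c [0.5261 0.0613 0.0997] th 79.64 az -20.13
wp [ 5.27e-01  6.10e-02  8.00e-02  7.97e+01 -2.00e+01] [ 10.  75. 133. 210. 104. -76.] {'sash': 51, 'post': 287, 'arm': 23, 'grip': 18, 'fing': 56, 'self': 91, 'held': 0}
min margins mm {'sash': 27, 'post': 287, 'arm': 23, 'grip': 18, 'fing': 56, 'self': 84, 'held': 0} q lo/hi ok True
max joint step [0.4 2.8 1.1 0.3 1.6 0.6]
rows 1 ends [1]
CALL 0
0, 0, 0.1, 0.12, -0.05, -1.92, -1
```

Emit:
send_rows(
  moves=[0, 0, 0, 0.06, -0.02, -0.6, -1, 0, 0, 0, 0.06, -0.02, -0.6, -1, 0, 0, 0, 0, 0, -0.4, -1, 0, 0, 0, 0, 0, -0.2, -1, 0, 0, 0, 0, 0, -0.15, -1, 0, 0, 0, 0, 0, 0, -1, 0, 0, 0, 0, 0, 0, -1],
)

```text
time_s: 10.25
position: [0.5423, 0.0552, 0.0774]
tcp_rot: [[0.168, -0.345, 0.923], [-0.062, -0.939, -0.339], [0.984, -0.001, -0.179]]
force: [-1.3, -0.7, -0.2]
opening: 0.416
```

```bash
python3 - <<'E'
from carry import *
st();print(pose())
E
```

```text
t 10.25 q [ 10.   75.2 132.8 210.7 103.9 -75.9] p [0.5423 0.0552 0.0774] F [-1.3 -0.7 -0.2] open 0.416
(array([0.54229007, 0.0551701 , 0.07736851]), np.float64(79.6687373057229), np.float64(-20.175560391501318))
```

Emit:
send_rows(
  moves=[0, 0, 0, 0, 0, -0.06, -1, 0, 0, 0, 0, 0, 0, 0.25, 0, 0, 0, 0, 0, 0, 0.25, 0, 0, 0, 0, 0, 0, 0.25],
)

```text
time_s: 10.65
position: [0.5424, 0.0551, 0.077]
tcp_rot: [[0.168, -0.345, 0.923], [-0.062, -0.939, -0.339], [0.984, -0.001, -0.179]]
force: [0.1, 0.1, 0.7]
opening: 0.588
```

```bash
cat > p4.py <<'E'
from carry import *
OB['groll']=((.532,.2142),.027,.052);OB['gshort']=((.5295,.1332),.014,.07);OB['gslim']=((.5273,.0608),.0185,.094)
if __name__=='__main__':
  st()
  op=[OB[o] for o in('vial','gslim','short','cap')]
  R=[]
  for b in(.012,.02,.028):
   for th in range(56,84,2):
    for zg in(.03,.034,.038,.042):
        b2=best((.532,.2142),zg+.001,th,op,.036,range(-50,61,5),b=b)
        if b2[0]<.002: continue
        b3=best((.532,.2142),zg+.015,th,op,.036,range(-50,61,5),b=b)
        b1=best((.446,.353),zg,th,op,.0435,range(-30,61,5),b=b)
        R.append((min(b1[0],b2[0],b3[0]),b,th,zg,b1[:2],b2[:2],b3[:2]))
  R.sort(key=lambda r:-r[0])
  for r in R[:12]: print(r)
E
python3 p4.py
```

```text
t 10.65 q [ 10.   75.3 132.8 210.7 104.  -75.9] p [0.5424 0.0551 0.077 ] F [0.1 0.1 0.7] open 0.588
(np.float64(0.00979870420027328), 0.012, 66, 0.042, (np.float64(0.01717392424463564), 50), (np.float64(0.00979870420027328), 20), (np.float64(0.019605819398305455), 20))
(np.float64(0.008830589748371188), 0.028, 66, 0.038, (np.float64(0.011772546138857615), 55), (np.float64(0.008830589748371188), 20), (np.float64(0.015116597828818204), 20))
(np.float64(0.008827518299514468), 0.028, 68, 0.042, (np.float64(0.021081391585197506), 50), (np.float64(0.008827518299514468), 20), (np.float64(0.016084544045947863), 20))
(np.float64(0.007623994219801006), 0.028, 66, 0.042, (np.float64(0.007623994219801006), 55), (np.float64(0.00926569515510794), 20), (np.float64(0.018181234062195087), 25))
(np.float64(0.007604533002070823), 0.02, 66, 0.042, (np.float64(0.011827407206522353), 50), (np.float64(0.007604533002070823), 20), (np.float64(0.020059939168811457), 25))
(np.float64(0.006815765015537361), 0.02, 82, 0.038, (np.float64(0.007823602470194507), 10), (np.float64(0.008823602470194421), -30), (np.flo
[... 366 characters left out ...]
5909), 20))
(np.float64(0.006368466669166947), 0.012, 64, 0.038, (np.float64(0.006368466669166947), 50), (np.float64(0.009668016506789652), 20), (np.float64(0.018488722714823116), 25))
(np.float64(0.006354435650895716), 0.028, 66, 0.034, (np.float64(0.015996859643530495), 55), (np.float64(0.006354435650895716), 20), (np.float64(0.012470983882632023), 20))
(np.float64(0.006276214717896464), 0.028, 64, 0.03, (np.float64(0.007079688776055235), 55), (np.float64(0.006276214717896464), 20), (np.float64(0.01078949379346449), 25))
(np.float64(0.006237231734084807), 0.012, 68, 0.042, (np.float64(0.02895778787186842), 55), (np.float64(0.006237231734084807), 20), (np.float64(0.017657026887968854), 20))
```

```bash
cat > p5.py <<'E'
from p4 import *
q0=st();p,th,az=pose()
obs=[OB[o] for o in('vial','gslim','short','cap','roll')]
print('release retract');RA=approach((.5273,.0608),.0799,79.7,-20.2,.016,-.06,q0,4);chk(RA,obs,.026)
for th in(66,67,68):
  for azp in(40,50):
    S=[s for s in ik((.446,.353),.042,th,azp,.016) if s[3]>90]
    for s in S:
        A=approach((.446,.353),.042,th,azp,-.055,.016,s,4); print(th,azp);chk(A,obs,.0435);
        m=[margins(a,obs,.0435) for a in A]; print(A[0].round(0),A[-1].round(0),[{k:int(v*1000) for k,v in x.items()} for x in(m[0],m[-1])])
  b=best((.532,.2142),.043,th,[OB[o] for o in('vial','gslim','short','cap')],.036,range(10,31,5));print('place',b)
E
python3 p5.py
```

```text
t 10.65 q [ 10.   75.3 132.8 210.7 104.  -75.9] p [0.5424 0.0551 0.077 ] F [0.1 0.1 0.7] open 0.588
release retract
min margins mm {'sash': 51, 'post': 287, 'arm': 22, 'grip': 17, 'fing': 10, 'self': 49} q lo/hi ok FalseTraceback (most recent call last):
  File "p5.py", line 9, in <module>
    A=approach((.446,.353),.042,th,azp,-.055,.016,s,4); print(th,azp);chk(A,obs,.0435);
  File "build.py", line 14, in approach
    S=ik(c,zg,th,az,b); s=min(S,key=lambda s:np.abs(s-qprev).max());qprev=s;Q.append(s)
                          ~~~^^^^^^^^^^^^^^^^^^^^^^^^^^^^^^^^^^^^^^
ValueError: min() iterable argument is empty
```

```bash
cat > p5.py <<'E'
from p4 import *
from concurrent.futures import ProcessPoolExecutor
q0=st()
obs=[OB[o] for o in('vial','gslim','short','cap','roll')]
RA=approach((.5273,.0608),.0799,79.7,-20.2,.016,-.04,q0,4)
obr=[o for o in obs if o is not OB['roll']]
goals=[s for th in(66,67,68) for az in range(-20,61,5) for s in ik((.446,.353),.042,th,az,.016) if s[3]>90 and abs(s[5]-q0[5])<100 and ok(s,obs,.0435,ms=.005,mo=.006)]
def run(s): return rrt(RA[-1],goals,obs,.0435,seed=s,iters=15000,ms=.005,mo=.006,lo=np.array([-40,45,90,100,40,-160]),hi=np.array([80,95,139.7,261,140,60]))
if __name__=='__main__':
    print('retract');chk(RA,obs,.026);print(RA[-1].round(1))
    print(len(goals),[g.round(0) for g in goals[:3]],ok(RA[-1],obs,.0435,ms=.005,mo=.006))
    with ProcessPoolExecutor(4) as ex:
        for s,p in enumerate(ex.map(run,range(4))):
            if p is None: print(s,None);continue
            print(s,length(p));print(np.array(p).round(0)); pickle.dump(p,open(f'p5_{s}.pkl','wb'))
E
export OMP_NUM_THREADS=1; time timeout 560 python3 p5.py
python3 - <<'E'
from p4 import *
for th in(66,67,68):print(best((.532,.2142),.043,th,[OB[o] for o in('vial','gslim','short','cap')],.036,range(10,31,2)))
E
```

```text
t 10.65 q [ 10.   75.3 132.8 210.7 104.  -75.9] p [0.5424 0.0551 0.077 ] F [0.1 0.1 0.7] open 0.588
retract
min margins mm {'sash': 51, 'post': 287, 'arm': 22, 'grip': 17, 'fing': 10, 'self': 60} q lo/hi ok True
[ 16.4  79.3 138.1 218.5 109.7 -67.4]
15 [array([  12.,   71.,  134.,  150.,   87., -103.]), array([   8.,   70.,  133.,  142.,   84., -105.]), array([   5.,   69.,  132.,  135.,   80., -106.])] True
0 88.437040386208
[[  16.   79.  138.  219.  110.  -67.]
 [  16.   79.  138.  219.  110.  -67.]
 [  24.   76.  134.  197.  107.  -77.]
 [  23.   76.  134.  195.  107.  -79.]
 [  12.   75.  134.  162.  105. -102.]
 [  11.   75.  134.  157.  104. -105.]
 [  11.   75.  134.  157.  104. -105.]
 [  11.   75.  134.  157.  104. -105.]
 [  10.   75.  134.  154.  103. -107.]
 [   8.   75.  134.  148.  101. -110.]
 [   5.   74.  134.  140.   97. -114.]
 [   5.   74.  134.  140.   97. -114.]
 [   8.   72.  133.  141.   87. -107.]
 [   8.   72.  133.  141.   87. -107.]]
1 76.69068459316425
[[  16.   79.  138.  219.  110.  -67.]
 [  16.   79.  138.  219.  110.  -67.]
 [  16.   79.  138.  216.
[... 1786 characters left out ...]
.  127.   79. -106.]]
(np.float64(0.008404086222348547), 20, array([  2.66013876,  70.56068248, 133.87281354, 164.19973032,
        89.44953886,  82.91823837]), {'sash': 31, 'post': 354, 'arm': 17, 'grip': 8, 'fing': 30, 'self': 86})
(np.float64(0.006723468977024901), 20, array([  2.54176513,  71.51920603, 133.91421033, 163.96393549,
        91.38945665,  82.5950665 ]), {'sash': 38, 'post': 354, 'arm': 15, 'grip': 6, 'fing': 31, 'self': 86})
(np.float64(0.005179831355248254), 20, array([  2.42658833,  72.46745054, 133.92950152, 163.71561624,
        93.2922109 ,  82.27288707]), {'sash': 45, 'post': 353, 'arm': 13, 'grip': 5, 'fing': 31, 'self': 86})
real	0m19.685s
user	0m29.257s
sys	0m0.178s
```

```bash
sed -i 's/for th in(66,67,68) for az in range(-20,61,5)/for th in(64,65) for az in range(-20,61,5)/' p5.py; export OMP_NUM_THREADS=1; timeout 560 python3 p5.py | grep -v '^ \[ ' ; cat > go5.py <<'E'
from p5 import *
import glob
P=[pickle.load(open(f,'rb')) for f in sorted(glob.glob('p5_*.pkl'))]
for p in P:
    q=p[-1];d=fkR(q)[:,2];print(length(p),q.round(0),'th',np.degrees(np.arccos(-d[2])).round(1),'az',np.degrees(np.arctan2(d[1],d[0])).round(1))
    Q=dense(p);print(len(Q));chk(Q,obs,.0435)
E
rm -f p5_x; python3 go5.py; python3 - <<'E'
from p4 import *
for th in(62,64,65):
  for z in (.043,.055): print(th,z,best((.532,.2142),z,th,[OB[o] for o in('vial','gslim','short','cap')],.036,range(10,31,2)))
E
```

```text
t 10.65 q [ 10.   75.3 132.8 210.7 104.  -75.9] p [0.5424 0.0551 0.077 ] F [0.1 0.1 0.7] open 0.588
retract
min margins mm {'sash': 51, 'post': 287, 'arm': 22, 'grip': 17, 'fing': 10, 'self': 60} q lo/hi ok True
[ 16.4  79.3 138.1 218.5 109.7 -67.4]
2 [array([   8.,   69.,  133.,  143.,   82., -105.]), array([   5.,   68.,  132.,  135.,   78., -105.])] True
0 91.89334029607777
[[  16.   79.  138.  219.  110.  -67.]
1 81.68575734746076
[[  16.   79.  138.  219.  110.  -67.]
2 115.77345472294567
[[  16.   79.  138.  219.  110.  -67.]
3 81.7734184288985
[[  16.   79.  138.  219.  110.  -67.]
t 10.65 q [ 10.   75.3 132.8 210.7 104.  -75.9] p [0.5424 0.0551 0.077 ] F [0.1 0.1 0.7] open 0.588
91.89334029607777 [   8.   69.  133.  143.   82. -105.] th 65.0 az 50.0
18
min margins mm {'sash': 7, 'post': 306, 'arm': 49, 'grip': 7, 'fing': 5, 'self': 60} q lo/hi ok True
81.68575734746076 [   8.   69.  133.  143.   82. -105.] th 65.0 az 50.0
20
min margins mm {'sash': 6, 'post': 306, 'arm': 48, 'grip': 7, 'fing': 7, 'self': 60} q lo/hi ok True
115.77345472294567 [   5.   68.  132.  135.   78. -1
[... 934 characters left out ...]
11, 'fing': 30, 'self': 87})
64 0.055 (np.float64(0.017373572599211445), 30, array([  -4.89721187,   66.20467399,  133.61495933,  148.59202774,
         80.65039858, -101.337624  ]), {'sash': 17, 'post': 294, 'arm': 24, 'grip': 17, 'fing': 27, 'self': 88})
65 0.043 (np.float64(0.010152801400221406), 20, array([  2.78150962,  69.59368938, 133.80542187, 164.42242809,
        87.47427395,  83.24221332]), {'sash': 24, 'post': 355, 'arm': 18, 'grip': 10, 'fing': 30, 'self': 87})
65 0.055 (np.float64(0.020952091913295917), 26, array([ -2.1346812 ,  67.62514229, 134.26022013, 154.57834487,
        84.59178838,  79.83083995]), {'sash': 21, 'post': 320, 'arm': 24, 'grip': 20, 'fing': 29, 'self': 84})
```

```bash
python3 - <<'E'
from p5 import *
p=pickle.load(open('p5_1.pkl','rb'))
Q=dense(RA,maxt=.022);rows,e=torows(Q,.25);print(len(rows));show(rows)
Q2=dense(p);
for q in Q2: print(q.round(0),fk(X,q[:5]).round(3),{k:int(v*1000) for k,v in margins(q,obs,.0435).items()})
rows,e=torows(Q2,1,start=e);print(len(rows));show(rows)
E
```

```text
t 10.65 q [ 10.   75.3 132.8 210.7 104.  -75.9] p [0.5424 0.0551 0.077 ] F [0.1 0.1 0.7] open 0.588
3
CALL 0
0, 0, 0, -1.75, 0.66, 0.34, 0.25, 0, 0, 0, -1.73, 0.63, 0.33, 0.25, 0, 0, 0, -1.72, 0.64, 0.34, 0.25
[ 16.  79. 138. 219. 110. -67.] [0.49  0.074 0.087] {'sash': 64, 'post': 306, 'arm': 55, 'grip': 20, 'fing': 42, 'self': 60}
[ 16.  79. 138. 218. 110. -67.] [0.491 0.075 0.087] {'sash': 64, 'post': 307, 'arm': 55, 'grip': 20, 'fing': 41, 'self': 60}
[ 19.  78. 137. 215. 110. -65.] [0.5   0.111 0.088] {'sash': 52, 'post': 332, 'arm': 51, 'grip': 21, 'fing': 23, 'self': 68}
[ 21.  78. 136. 212. 110. -63.] [0.506 0.147 0.091] {'sash': 41, 'post': 359, 'arm': 54, 'grip': 17, 'fing': 26, 'self': 76}
[ 23.  77. 134. 209. 110. -61.] [0.51  0.184 0.094] {'sash': 31, 'post': 388, 'arm': 64, 'grip': 9, 'fing': 37, 'self': 83}
[ 23.  77. 134. 209. 110. -61.] [0.51  0.19  0.095] {'sash': 29, 'post': 393, 'arm': 66, 'grip': 10, 'fing': 37, 'self': 85}
[ 23.  77. 134. 209. 110. -60.] [0.511 0.195 0.096] {'sash': 28, 'post': 397, 'arm': 66, 'grip': 9, 'fing': 38, 'self': 86}
[ 24.  77. 134. 2
[... 1619 characters left out ...]
, 0.1, 0.02, 0.07, 0, 1, 4.4, -2.3, 4.3, 0.9, 3.54, 0.11, 1, 4.4, -2.1, 4.4, 0.65, 3.65, 0.25, 1, 4.4, -1.8, 4.5, 0.4, 3.74, 0.38, 1, 0.6, -0.3, 0.6, 0.04, 0.51, 0.06, 1, 0.6, -0.2, 0.6, 0.04, 0.52, 0.05, 1, 0.3, -0.1, 0.3, 0.02, 0.26, 0.03, 1, 4.6, -1.4, 4.6, 0.37, 3.65, 0.23, 1, -1.4, 3.1, 4.4, 0.53, 1.52, -1.26, 1, -1.6, 2.7, 4.8, 0.24, 1.62, -1.05, 1, -1.7, 2.2, 5.3, -0.04, 1.67, -0.84, 1, -1.9, 1.5, 5.6, -0.33, 1.67, -0.63, 1, -1.9, 1.1, 5.9, -0.61, 1.62, -0.42, 1, -2, 0.4, 6.2, -0.88, 1.52, -0.23, 1, -2, -0.2, 6.5, -1.14, 1.38, -0.06, 1, -2, -0.7, 6.6, -1.38, 1.2, 0.09, 1, -2.5, -1, 3.9, -0.96, 0.47, -0.38, 1, -3.9, -1.4, 3.3, -0.87, 0.24, -0.97, 1, -2.2, -0.8, 2, -0.51, 0.12, -0.55, 1
```

Emit:
send_rows(
  moves=[0, 0, 0, -1.75, 0.65, 0.35, 0.25, 0, 0, 0, -1.75, 0.65, 0.35, 0.25, 0, 0, 0, -1.7, 0.65, 0.3, 0.25, 0, 0, 0, 0, 0, 0, 1],
)

```text
time_s: 11.05
position: [0.4892, 0.0758, 0.0865]
tcp_rot: [[0.171, -0.342, 0.924], [-0.061, -0.94, -0.337], [0.983, 0.002, -0.182]]
force: [0.3, -0.6, -0.3]
opening: 0.661
```

```bash
python3 - <<'E'
from h import *
snap('top','top9');snap('wrist','w9');s=read_state();print(s['position'],s['time_s'])
E
```

```text
[0.49055166 0.07502266 0.08649368] 11.15
```

```bash
python3 - <<'E'
from h import *
c=load('top9');a=cv2.imread('pics/top9.png')[225:275,335:385]
cv2.imwrite('pics/t9c.png',cv2.resize(a,(600,600),interpolation=cv2.INTER_CUBIC))
E
```

Emit:
send_rows(
  moves=[4.4, -2.3, 4.3, 0.9, 3.54, 0.11, 1, 4.4, -2.1, 4.4, 0.65, 3.65, 0.25, 1, 4.4, -1.8, 4.5, 0.4, 3.74, 0.38, 1, 1.5, -0.6, 1.5, 0.1, 1.3, 0.14, 1, 4.6, -1.4, 4.6, 0.37, 3.65, 0.23, 1, -1.4, 3.1, 4.4, 0.53, 1.52, -1.26, 1, -1.6, 2.7, 4.8, 0.24, 1.62, -1.05, 1, -1.7, 2.2, 5.3, -0.04, 1.67, -0.84, 1, -1.9, 1.5, 5.6, -0.33, 1.67, -0.63, 1, -1.9, 1.1, 5.9, -0.61, 1.62, -0.42, 1, 0, 0, 0, 0, 0, 0, 1],
)

```text
time_s: 12.25
position: [0.5143, 0.3123, 0.0565]
tcp_rot: [[0.373, 0.364, 0.854], [-0.091, -0.901, 0.424], [0.923, -0.235, -0.303]]
force: [0.3, -0.5, 0.2]
opening: 1.0
```

```bash
python3 - <<'E'
from carry import *
from h import snap
print(st());snap('wrist','w10');snap('top','top10')
E
```

```text
t 12.25 q [ 15.   71.8 132.7 169.   96.4 -80.4] p [0.5143 0.3123 0.0565] F [ 0.3 -0.5  0.2] open 1.0
[ 14.98557198  71.76497523 132.73550433 169.0456266   96.41151627
 -80.44838355]
```

```bash
python3 - <<'E'
from h import *
print('slim top-cam',at(load('top9'),361.2,248.9,.094).round(4))
from carry import *
OB['gslim']=((.5273,.0608),.0185,.094)
obs=[OB[o] for o in('vial','gslim','short','cap','roll')]
p=pickle.load(open('p5_1.pkl','rb'));q0=st()
Q=dense(p)[13:]
Q[0]=q0
chk(Q,obs,.0435)
rows,e=torows(Q,1);print(len(rows));show(rows)
E
```

```text
slim top-cam [0.5301 0.0633 0.094 ]
t 12.35 q [ 15.1  71.8 132.7 169.2  96.5 -80.3] p [0.5136 0.3129 0.0562] F [ 0.3 -0.2  0.4] open 1.001
min margins mm {'sash': 6, 'post': 381, 'arm': 48, 'grip': 6, 'fing': 7, 'self': 91} q lo/hi ok True
6
CALL 0
-2, 0.4, 6.6, -0.97, 1.72, -0.23, 1, -2, -0.1, 6.4, -1.14, 1.38, -0.06, 1, -2, -0.8, 6.7, -1.38, 1.2, 0.09, 1, -2.5, -0.9, 3.9, -0.96, 0.47, -0.38, 1, -3.9, -1.4, 3.3, -0.87, 0.24, -0.97, 1, -2.2, -0.8, 2, -0.51, 0.11, -0.55, 1
```

Emit:
send_rows(
  moves=[-2, 0.4, 6.6, -0.97, 1.72, -0.23, 1, -2, -0.1, 6.4, -1.14, 1.38, -0.06, 1, -2, -0.8, 6.7, -1.38, 1.2, 0.09, 1, -2.5, -0.9, 3.9, -0.96, 0.47, -0.38, 1, -3.9, -1.4, 3.3, -0.87, 0.24, -0.97, 1, -2.2, -0.8, 2, -0.51, 0.11, -0.55, 1, 0, 0, 0, 0, 0, 0, 1, 0, 0, 0, 0, 0, 0, 1],
)

```text
time_s: 13.15
position: [0.4543, 0.3657, 0.0348]
tcp_rot: [[0.273, 0.768, 0.579], [0.326, -0.64, 0.696], [0.905, -0.002, -0.425]]
force: [-0.3, -1.4, -0.3]
opening: 1.0
```

```bash
python3 - <<'E'
from carry import *
from h import snap
st();p,th,az=pose();print(p,th,az,'c',p-.016*dirv(th,az));snap('wrist','w11');snap('scene','s11')
E
```

```text
t 13.15 q [   8.4   68.9  133.   142.4   81.8 -104.4] p [0.4543 0.3657 0.0348] F [-0.3 -1.4 -0.3] open 1.0
[0.45431027 0.36568931 0.03483064] 64.83768335022323 50.22938408023669 c [0.44504609 0.3545585  0.04163358]
```

Emit:
send_rows(
  moves=[0, 0, 0, 0, 0, 0, -1, 0, 0, 0, 0, 0, 0, -1, 0, 0, 0, 0, 0, 0, -1, 0, 0, 0, 0, 0, 0, -1, 0, 0, 0, 0, 0, 0, -1, 0, 0, 0, 0, 0, 0, -1, 0, 0, 0, 0, 0, 0, -1, 0, 0, 0, 0, 0, 0, -1],
)

```text
time_s: 14.05
position: [0.4542, 0.3656, 0.0349]
tcp_rot: [[0.272, 0.769, 0.578], [0.327, -0.639, 0.696], [0.905, -0.001, -0.425]]
force: [-0.6, 0.7, 0.0]
opening: 0.61
```

```bash
python3 - <<'E'
from carry import *
OB['gslim']=((.5283,.0625),.0185,.094)
op=[OB[o] for o in('vial','gslim','short','cap')]
for mid in ([(.4450,.3545,.055,None,48),(.48,.29,.06,None,38)],[(.4450,.3545,.055,None,48),(.50,.30,.058,None,40)]):
  plan(mid+[(.532,.2142,.058,None,25),(.532,.2142,.043,None,20)],op,.030,(.027,.052,.0416),-1)
E
```

```text
t 14.05 q [   8.3   68.9  133.   142.3   81.7 -104.5] p [0.4542 0.3656 0.0349] F [-0.6  0.7  0. ] open 0.61
now c [0.445  0.3545 0.0417] th 64.82 az 50.29
wp [4.4500e-01 3.5400e-01 5.5000e-02 6.4821e+01 4.8000e+01] [  10.   67.  134.  146.   82. -103.] {'sash': -9, 'post': 389, 'arm': 62, 'grip': 44, 'fing': 42, 'self': 85, 'held': 13}
wp [4.8000e-01 2.9000e-01 6.0000e-02 6.4821e+01 3.8000e+01] [   4.   68.  136.  149.   85. -103.] {'sash': 13, 'post': 360, 'arm': 67, 'grip': 27, 'fing': 47, 'self': 72, 'held': 18}
wp [5.3200e-01 2.1400e-01 5.8000e-02 6.4821e+01 2.5000e+01] [ -1.  67. 134. 156.  84. -99.] {'sash': 17, 'post': 328, 'arm': 28, 'grip': 22, 'fing': 33, 'self': 83, 'held': 16}
wp [5.3200e-01 2.1400e-01 4.3000e-02 6.4821e+01 2.0000e+01] [  3.  69. 134. 164.  87. -97.] {'sash': 23, 'post': 355, 'arm': 19, 'grip': 10, 'fing': 30, 'self': 87, 'held': 1}
min margins mm {'sash': -9, 'post': 328, 'arm': 19, 'grip': 10, 'fing': 29, 'self': 72, 'held': 0} q lo/hi ok True
max joint step [4.1 2.4 1.2 8.2 2.8 2.7]
rows 9 ends [1, 4, 8, 9]
CALL 0
0, 0, -2.3, 0.05, -0.03, 1.33, -1, 0, 
[... 936 characters left out ...]
22, 'fing': 33, 'self': 83, 'held': 16}
wp [5.3200e-01 2.1400e-01 4.3000e-02 6.4821e+01 2.0000e+01] [  3.  69. 134. 164.  87. -97.] {'sash': 23, 'post': 355, 'arm': 19, 'grip': 10, 'fing': 30, 'self': 87, 'held': 1}
min margins mm {'sash': -9, 'post': 328, 'arm': 19, 'grip': 10, 'fing': 29, 'self': 83, 'held': 0} q lo/hi ok True
max joint step [4.1 2.4 1.2 8.2 2.8 2.7]
rows 9 ends [1, 4, 8, 9]
CALL 0
0, 0, -2.3, 0.05, -0.03, 1.33, -1, 0, 0, -2.6, 1.88, -1.87, 0.1, -1, 0, 0, -2.7, 1.88, -1.86, 0.1, -1, 0, 0, -2.7, 1.88, -1.87, 0.1, -1, 0, 0, -3.7, 0.86, -2.22, 0, -1, 0, 0, -3.8, 0.85, -2.22, 0, -1, 0, 0, -3.7, 0.85, -2.23, 0, -1, 0, 0, -3.8, 0.84, -2.23, 0, -1, 0, 0, -5, 0.05, -0.11, -1.5, -1
```

```bash
python3 - <<'E'
from carry import *
OB['gslim']=((.5283,.0625),.0185,.094)
op=[OB[o] for o in('vial','gslim','short','cap')]
plan([(.4455,.3535,.0475,None,50),(.48,.29,.053,None,38),(.532,.2142,.053,None,21),(.532,.2142,.0425,None,21)],op,.030,(.027,.052,.0416),-1,tr=.025,rr=5)
E
```

```text
t 14.05 q [   8.3   68.9  133.   142.3   81.7 -104.5] p [0.4542 0.3656 0.0349] F [-0.6  0.7  0. ] open 0.61
now c [0.445  0.3545 0.0417] th 64.82 az 50.29
wp [4.4600e-01 3.5400e-01 4.8000e-02 6.4821e+01 5.0000e+01] [   9.   68.  133.  143.   82. -104.] {'sash': 0, 'post': 382, 'arm': 55, 'grip': 36, 'fing': 35, 'self': 89, 'held': 5}
wp [4.8000e-01 2.9000e-01 5.3000e-02 6.4821e+01 3.8000e+01] [   4.   69.  136.  149.   86. -104.] {'sash': 19, 'post': 360, 'arm': 60, 'grip': 21, 'fing': 40, 'self': 75, 'held': 11}
wp [5.3200e-01 2.1400e-01 5.3000e-02 6.4821e+01 2.1000e+01] [  2.  68. 134. 163.  86. -97.] {'sash': 15, 'post': 351, 'arm': 26, 'grip': 19, 'fing': 35, 'self': 83, 'held': 11}
wp [5.3200e-01 2.1400e-01 4.2000e-02 6.4821e+01 2.1000e+01] [  2.  70. 134. 163.  87. -97.] {'sash': 25, 'post': 351, 'arm': 17, 'grip': 9, 'fing': 30, 'self': 87, 'held': 0}
min margins mm {'sash': 0, 'post': 351, 'arm': 17, 'grip': 9, 'fing': 29, 'self': 75, 'held': 0} q lo/hi ok True
max joint step [1.7 1.6 1.  3.5 1.7 1.9]
rows 9 ends [1, 4, 8, 9]
CALL 0
0, 0, -0.3, 0.06, -0.1, 0.58, -1, 0, 0, -4, 1.22, -2.18, 0.18, -1, 0, 0, -4, 1.22, -2.19, 0.19, -1, 0, 0, -4, 1.22, -2.2, 0.18, -1, 0, 0, -4.2, 1.36, -1.98, 0, -1, 0, 0, -4.3, 1.36, -1.99, 0, -1, 0, 0, -4.2, 1.35, -1.99, 0, -1, 0, 0, -4.3, 1.34, -1.99, 0, -1, 0, 0, 0, 0, 0, -1.05, -1
```

Emit:
send_rows(
  moves=[0, 0, -0.3, 0.1, -0.1, 0.6, -1, 0, 0, 0, 0, 0, 0, -1, 0, 0, -4, 1.2, -2.2, 0.2, -1, 0, 0, -4, 1.2, -2.2, 0.2, -1, 0, 0, -4, 1.2, -2.2, 0.2, -1, 0, 0, -4.2, 1.35, -2, 0, -1, 0, 0, -4.2, 1.35, -2, 0, -1, 0, 0, -4.2, 1.35, -2, 0, -1, 0, 0, -4.2, 1.35, -2, 0, -1, 0, 0, 0, 0, 0, 0, -1, 0, 0, 0, 0, 0, 0, -1],
)

```text
time_s: 15.15
position: [0.5448, 0.2192, 0.047]
tcp_rot: [[0.397, 0.363, 0.843], [0.154, -0.932, 0.329], [0.905, -0.001, -0.426]]
force: [-0.4, -0.1, -1.3]
opening: 0.615
```

```bash
python3 - <<'E'
from carry import *
from h import snap
OB['gslim']=((.5283,.0625),.0185,.094)
op=[OB[o] for o in('vial','gslim','short','cap')]
snap('wrist','w12');snap('scene','s12')
plan([(.532,.2142,.0422,64.82,21)],op,.030,(.027,.052,.0416),-1,tr=.025,rr=5)
E
```

```text
t 15.25 q [  1.5  67.8 134.5 162.1  85.9 -97.3] p [0.5445 0.2193 0.0468] F [-0.2 -0.6 -0.3] open 0.616
now c [0.531  0.214  0.0536] th 64.77 az 21.33
wp [5.320e-01 2.140e-01 4.200e-02 6.482e+01 2.100e+01] [  2.  70. 134. 163.  87. -97.] {'sash': 25, 'post': 351, 'arm': 17, 'grip': 9, 'fing': 29, 'self': 87, 'held': 0}
min margins mm {'sash': 16, 'post': 348, 'arm': 17, 'grip': 9, 'fing': 29, 'self': 82, 'held': 0} q lo/hi ok True
max joint step [0.4 1.7 0.7 0.7 1.1 0.1]
rows 1 ends [1]
CALL 0
0, -0.1, -0.3, 0.1, 0.01, -1.14, -1
```

Emit:
send_rows(
  moves=[0, 0, -0.3, 0.1, 0, -0.4, -1, 0, 0, 0, 0, 0, -0.4, -1, 0, 0, 0, 0, 0, -0.2, -1, 0, 0, 0, 0, 0, -0.1, -1, 0, 0, 0, 0, 0, 0, -1, 0, 0, 0, 0, 0, 0, -1],
)

```text
time_s: 15.85
position: [0.5461, 0.2186, 0.0358]
tcp_rot: [[0.398, 0.357, 0.845], [0.151, -0.934, 0.323], [0.905, -0.001, -0.426]]
force: [0.4, -0.0, -1.1]
opening: 0.611
```

```bash
python3 - <<'E'
from carry import *
q0=st();p,th,az=pose();print('c',(p-.016*dirv(th,az)).round(4),th,az)
OB['gslim']=((.5283,.0625),.0185,.094);OB['groll']=((.532,.2142),.027,.052)
for hw in (.034,.0435): chk([q0],[OB[o] for o in('vial','gslim','short','cap','groll')],hw)
for b in(-.02,-.03,-.04,-.05):
    S=ik((.532,.2142),.0417,th,az,b);print(b,[s.round(1) for s in S][:1])
    S=ik((.532,.2142),.0417,th,10,b);print(b,[s.round(1) for s in S][:1])
E
```

```text
t 15.85 q [  1.8  69.4 133.8 162.7  86.8 -97.4] p [0.5461 0.2186 0.0358] F [ 0.4 -0.  -1.1] open 0.611
c [0.5326 0.2135 0.0426] 64.80729210948049 20.907115600214812
min margins mm {'sash': 25, 'post': 350, 'arm': 17, 'grip': 9, 'fing': 8, 'self': 87} q lo/hi ok True
min margins mm {'sash': 25, 'post': 350, 'arm': 17, 'grip': 9, 'fing': 17, 'self': 87} q lo/hi ok True
-0.02 [array([ -0.3,  72.5, 139.7, 160.8,  95.1,  78.9])]
-0.02 [array([ 11.6,  70.2, 137.6, 181.5,  92.7,  90.8])]
-0.03 []
-0.03 [array([ 11.7,  71. , 139.2, 181.5,  95. ,  90.8])]
-0.04 []
-0.04 []
-0.05 []
-0.05 []
```

Emit:
send_rows(
  moves=[0, 0, 0, 0, 0, -0.08, -1, 0, 0, 0, 0, 0, 0, -1, 0, 0, 0, 0, 0, 0, 0.9, 0, 0, 0, 0, 0, 0, 0.9, 0, 0, 0, 0, 0, 0, 0.9, 0, 0, 0, 0, 0, 0, 0.9],
)

```text
time_s: 16.45
position: [0.5462, 0.2186, 0.0352]
tcp_rot: [[0.397, 0.357, 0.846], [0.151, -0.934, 0.323], [0.905, -0.001, -0.425]]
force: [0.2, 0.3, 0.0]
opening: 0.89
```

```bash
cat > p6.py <<'E'
from carry import *
OB['groll']=((.5325,.2137),.027,.052);OB['gshort']=((.5295,.1332),.014,.07);OB['gslim']=((.5283,.0625),.0185,.094)
OB['short']=((.4455,-.0827),.014,.07)
if __name__=='__main__':
  st()
  op=[OB[o] for o in('vial','gslim','groll','cap')]
  R=[]
  for b in(.012,.02):
   for th in range(56,84,2):
    for zg in(.028,.035,.042,.05,.056):
        b2=best(OB['gshort'][0],zg+.001,th,op,.021,range(-50,91,5),b=b)
        if b2[0]<.003: continue
        b3=best(OB['gshort'][0],zg+.015,th,op,.018,range(-50,91,5),b=b)
        b1=best(OB['short'][0],zg,th,op,.030,range(-70,31,5),b=b)
        R.append((min(b1[0],b2[0],b3[0]),b,th,zg,b1[:2],b2[:2],b3[:2]))
  R.sort(key=lambda r:-r[0])
  for r in R[:14]: print(' '.join(str(x) if not isinstance(x,tuple) else '(%.0f az%s)'%(x[0]*1000,x[1]) for x in r))
E
python3 p6.py
```

```text
t 16.45 q [  1.8  69.5 133.7 162.7  86.9 -97.4] p [0.5462 0.2186 0.0352] F [0.2 0.3 0. ] open 0.89
0.013563550105043645 0.02 64 0.056 (28 az-45) (14 az10) (17 az5)
0.012794751305418949 0.02 62 0.056 (30 az-45) (14 az5) (13 az10)
0.012634593528789553 0.012 62 0.056 (13 az-50) (13 az10) (20 az10)
0.012006503868788728 0.012 64 0.056 (20 az-50) (12 az10) (21 az5)
0.011074723160756396 0.012 66 0.056 (29 az-50) (11 az10) (20 az5)
0.011067970673501211 0.02 66 0.056 (31 az-50) (11 az10) (20 az5)
0.010823251353202125 0.02 62 0.05 (25 az-45) (11 az10) (13 az10)
0.010679949313746962 0.012 68 0.056 (28 az-50) (11 az10) (18 az5)
0.010588575258809685 0.012 60 0.05 (11 az-50) (11 az10) (13 az15)
0.010255141797867063 0.012 62 0.05 (18 az-50) (10 az10) (20 az10)
0.009975326451834283 0.012 64 0.05 (26 az-50) (10 az10) (18 az10)
0.009651277296871263 0.012 60 0.042 (20 az-45) (10 az10) (15 az10)
0.009594158305762854 0.012 58 0.042 (22 az-45) (10 az10) (11 az15)
0.009072246176188521 0.02 60 0.05 (27 az-45) (12 az10) (9 az10)
```

```bash
cat > p7.py <<'E'
from p6 import *
from concurrent.futures import ProcessPoolExecutor
q0=st()
obs=[OB[o] for o in('vial','gslim','short','cap','groll')]
goals=[s for th in(64,) for az in range(-60,-30,5) for s in ik(OB['short'][0],.056,th,az,.016) if s[3]>90 and abs(s[5]-q0[5])<120 and ok(s,obs,.0435,ms=.01,mo=.008)]
K=dict(ms=.008,mo=.0075)
def run(s): return rrt(q0,goals,obs,.0405,seed=s,iters=15000,lo=np.array([-60,45,90,100,40,-160]),hi=np.array([80,95,139.7,261,140,60]),**K)
if __name__=='__main__':
    print(len(goals),[g.round(0) for g in goals[:3]],ok(q0,obs,.0405,**K),margins(q0,obs,.0405))
    with ProcessPoolExecutor(4) as ex:
        for s,p in enumerate(ex.map(run,range(4))):
            if p is None: print(s,None);continue
            Q=dense(p);print(s,length(p),len(Q));chk(Q,obs,.0405);print(p[-1].round(0)); pickle.dump(p,open(f'p7_{s}.pkl','wb'))
E
export OMP_NUM_THREADS=1; timeout 560 python3 p7.py
```

```text
t 16.45 q [  1.8  69.5 133.7 162.7  86.9 -97.4] p [0.5462 0.2186 0.0352] F [0.2 0.3 0. ] open 0.89
2 [array([  1.,  68., 136., 225.,  81., -71.]), array([ -2.,  72., 140., 217.,  89., -69.])] True {'sash': np.float64(0.025875810141227612), 'post': np.float64(0.3501818120516908), 'arm': np.float64(0.016637449984823992), 'grip': np.float64(0.009199429368184287), 'fing': np.float64(0.01560770992041765), 'self': np.float64(0.08768661483711541)}
0 177.65075467070892 47
min margins mm {'sash': 15, 'post': 165, 'arm': 16, 'grip': 5, 'fing': 3, 'self': 49} q lo/hi ok True
[ -2.  72. 140. 217.  89. -69.]
1 85.00848719014651 21
min margins mm {'sash': 15, 'post': 179, 'arm': 16, 'grip': 6, 'fing': 9, 'self': 71} q lo/hi ok True
[  1.  68. 136. 225.  81. -71.]
2 194.06775997560933 38
min margins mm {'sash': 21, 'post': 179, 'arm': 16, 'grip': 7, 'fing': 5, 'self': 71} q lo/hi ok True
[  1.  68. 136. 225.  81. -71.]
3 73.04961040184745 21
min margins mm {'sash': 18, 'post': 172, 'arm': 16, 'grip': 6, 'fing': 4, 'self': 49} q lo/hi ok True
[ -2.  72. 140. 217.  89. -69.]
```

```bash
python3 - <<'E'
from p7 import *
p=pickle.load(open('p7_1.pkl','rb'));Q2=dense(p,maxt=.035)
for q in Q2: print(q.round(0),fk(X,q[:5]).round(3),{k:int(v*1000) for k,v in margins(q,obs,.0405).items()})
rows,e=torows(Q2,.9);print(len(rows));show(rows)
E
```

```text
t 16.45 q [  1.8  69.5 133.7 162.7  86.9 -97.4] p [0.5462 0.2186 0.0352] F [0.2 0.3 0. ] open 0.89
[  2.  69. 134. 163.  87. -97.] [0.547 0.218 0.036] {'sash': 25, 'post': 350, 'arm': 16, 'grip': 9, 'fing': 15, 'self': 87}
[  2.  69. 134. 163.  87. -98.] [0.548 0.218 0.038] {'sash': 25, 'post': 349, 'arm': 17, 'grip': 11, 'fing': 14, 'self': 87}
[   1.   69.  134.  162.   91. -100.] [0.558 0.213 0.063] {'sash': 21, 'post': 345, 'arm': 30, 'grip': 15, 'fing': 9, 'self': 85}
[   0.   68.  134.  162.   94. -102.] [0.568 0.207 0.089] {'sash': 18, 'post': 341, 'arm': 44, 'grip': 9, 'fing': 15, 'self': 84}
[  -1.   67.  135.  161.   98. -105.] [0.575 0.201 0.115] {'sash': 15, 'post': 335, 'arm': 59, 'grip': 14, 'fing': 33, 'self': 82}
[  -1.   67.  135.  162.   98. -104.] [0.578 0.196 0.116] {'sash': 15, 'post': 336, 'arm': 59, 'grip': 13, 'fing': 33, 'self': 82}
[  -0.   67.  134.  166.   99. -103.] [0.583 0.182 0.116] {'sash': 15, 'post': 337, 'arm': 58, 'grip': 13, 'fing': 35, 'self': 83}
[  -0.   67.  134.  172.  100. -100.] [0.591 0.152 0.117] {'sash': 15, 'post': 334, 'arm': 52, 'gri
[... 1797 characters left out ...]
8, 0.9, -1, -4.6, -0.2, 0.77, -0.61, 2.62, 0.9, 0.1, -0.1, -1.1, 0.21, -0.51, 0.02, 0.9, 0.1, -0.2, -3, 0.5, -1.4, 0.03, 0.9, 0.5, -0.8, -6.4, 0.84, -3.04, 0.15, 0.9, 0.3, -1, -6.4, 0.48, -3.06, 0.31, 0.9, 0.3, -1.3, -6.2, 0.15, -3.05, 0.45, 0.9, 0.2, -1.7, -6.2, -0.19, -2.99, 0.59, 0.9, 1.4, -1.5, -6.9, -0.63, -3.31, 0.33, 0.9, 1.2, -2, -6.8, -1.01, -3.17, 0.46, 0.9, 3.4, 0.2, -5.2, -1.21, -2.5, -0.77, 0.9, 3.1, -0.1, -4.7, -1.27, -2.15, -0.64, 0.9, 3.5, -0.5, -5.8, -1.74, -2.42, -0.73, 0.9, 2, -0.4, -3.6, -1.2, -1.39, -0.47, 0.9, 0.1, 0.3, -0.1, -0.1, -0.02, -0.11, 0.9, 1.9, 5.2, -1.8, -2.06, -0.27, -2.24, 0.9, 2, 5.2, -1.8, -2.3, -0.17, -2.09, 0.9, 1.9, 5.2, -1.9, -2.52, -0.05, -1.92, 0.9
```

Emit:
send_rows(
  moves=[-0.1, -0.5, 0.1, 0.15, -0.08, 0.3, 0.9, -0.4, -2.3, 0, 0.54, -0.25, 1.27, 0.9, -0.4, -2.3, 0.1, 0.54, -0.25, 1.27, 0.9, -1, -4.7, 0, 0.93, -0.56, 2.58, 0.9, -1, -4.6, -0.2, 0.77, -0.61, 2.62, 0.9, 0.1, -0.1, -1.1, 0.21, -0.51, 0.02, 0.9, 0.1, -0.2, -3, 0.5, -1.4, 0.03, 0.9, 0.5, -0.8, -6.4, 0.84, -3.04, 0.15, 0.9, 0.3, -1, -6.4, 0.48, -3.06, 0.31, 0.9, 0.3, -1.3, -6.2, 0.15, -3.05, 0.45, 0.9, 0.2, -1.7, -6.2, -0.19, -2.99, 0.59, 0.9, 1.4, -1.5, -6.9, -0.63, -3.31, 0.33, 0.9, 1.2, -2, -6.8, -1.01, -3.17, 0.46, 0.9, 3.4, 0.2, -5.2, -1.21, -2.5, -0.77, 0.9, 3.1, -0.1, -4.7, -1.27, -2.15, -0.64, 0.9, 3.5, -0.5, -5.8, -1.74, -2.42, -0.73, 0.9, 2, -0.4, -3.6, -1.2, -1.39, -0.47, 0.9, 0, 0, 0, 0, 0, 0, 0.9],
)

```text
time_s: 18.25
position: [0.5243, -0.0892, 0.1122]
tcp_rot: [[0.048, -0.682, 0.73], [-0.224, -0.72, -0.657], [0.973, -0.132, -0.187]]
force: [0.9, 1.1, 0.2]
opening: 0.952
```

```bash
python3 - <<'E'
from p7 import *
from h import *
snap('wrist','w13');snap('scene','s13');snap('top','top13')
p=pickle.load(open('p7_1.pkl','rb'));Q2=dense(p,maxt=.035)[-5:];Q2[0]=q0
print(np.array(Q2).round(1))
rows,e=torows(Q2,.9);print(len(rows));show(rows)
E
```

```text
t 18.25 q [ 1.000e-01  6.770e+01  1.325e+02  2.214e+02  9.440e+01 -6.880e+01] p [ 0.5243 -0.0892  0.1122] F [0.9 1.1 0.2] open 0.952
[[ 1.000e-01  6.770e+01  1.325e+02  2.214e+02  9.440e+01 -6.880e+01]
 [-1.000e-01  6.770e+01  1.327e+02  2.212e+02  9.440e+01 -6.880e+01]
 [ 2.000e-01  6.800e+01  1.339e+02  2.224e+02  8.990e+01 -6.950e+01]
 [ 6.000e-01  6.820e+01  1.351e+02  2.237e+02  8.530e+01 -7.010e+01]
 [ 9.000e-01  6.840e+01  1.364e+02  2.249e+02  8.080e+01 -7.080e+01]]
4
CALL 0
0.1, 0.3, -0.2, -0.14, -0.05, -0.09, 0.9, 1.9, 5.2, -1.8, -2.06, -0.28, -2.24, 0.9, 1.9, 5.2, -1.8, -2.3, -0.16, -2.09, 0.9, 2, 5.2, -1.9, -2.52, -0.05, -1.93, 0.9
```

Emit:
send_rows(
  moves=[0.1, 0.3, -0.2, -0.14, -0.05, -0.09, 0.9, 1, 2.6, -0.9, -1.03, -0.14, -1.12, 0.9, 0.9, 2.6, -0.9, -1.03, -0.14, -1.12, 0.9, 1, 2.6, -0.9, -1.15, -0.08, -1.05, 0.9, 0.9, 2.6, -0.9, -1.15, -0.08, -1.04, 0.9, 1, 2.6, -1, -1.26, -0.02, -0.97, 0.9, 1, 2.6, -0.9, -1.26, -0.03, -0.96, 0.9, 0, 0, 0, 0, 0, 0, 0.9, 0, 0, 0, 0, 0, 0, 0.9],
)

```text
time_s: 19.3
position: [0.4551, -0.0939, 0.0495]
tcp_rot: [[0.28, -0.766, 0.578], [-0.335, -0.642, -0.689], [0.899, -0.001, -0.437]]
force: [0.4, 0.6, -0.2]
opening: 0.949
```

```bash
python3 - <<'E'
from carry import *
from h import *
st();p,th,az=pose();print(th,az,'c',(p-.016*dirv(th,az)).round(4));snap('wrist','w14');snap('scene','s14');snap('top','top14')
E
```

```text
t 19.3 q [  1.1  68.1 136.1 225.3  80.4 -71. ] p [ 0.4551 -0.0939  0.0495] F [ 0.4  0.6 -0.2] open 0.949
64.07398489261678 -50.01603988207871 c [ 0.4458 -0.0829  0.0565]
```

Emit:
send_rows(
  moves=[0, 0, 0, 0, 0, 0, -1, 0, 0, 0, 0, 0, 0, -1, 0, 0, 0, 0, 0, 0, -1, 0, 0, 0, 0, 0, 0, -1, 0, 0, 0, 0, 0, 0, -1, 0, 0, 0, 0, 0, 0, -1, 0, 0, 0, 0, 0, 0, -1, 0, 0, 0, 0, 0, 0, -1, 0, 0, 0, 0, 0, 0, -1, 0, 0, 0, 0, 0, 0, -1, 0, 0, 0, 0, 0, 0, -1],
)

```text
time_s: 20.55
position: [0.4545, -0.0941, 0.0492]
tcp_rot: [[0.281, -0.767, 0.577], [-0.336, -0.641, -0.69], [0.899, 0.0, -0.438]]
force: [0.0, -0.3, 0.3]
opening: 0.31
```

```bash
cat > p8.py <<'E'
from p6 import *
op=[OB[o] for o in('vial','gslim','groll','cap')]
H=(.014,.07,.0565)
if __name__=='__main__':
  import sys
  plan([(.448,-.078,.075,None,-42),(.47,-.02,.08,None,-30),(.49,.06,.14,None,-10),(.52,.1332,.14,None,5),(.5295,.1332,.10,None,8),(.5295,.1332,.0575,None,8)],op,.018,H,-1,tr=.03,rr=6)
  plan([(.448,-.078,.07,None,-42),(.455,-.02,.07,None,-30),(.455,.06,.07,None,-10),(.46,.12,.075,None,5),(.5295,.1332,.075,None,8),(.5295,.1332,.0575,None,8)],op,.018,H,-1,tr=.03,rr=6)
E
python3 p8.py
```

```text
t 20.55 q [  1.1  68.1 136.1 225.3  80.3 -71. ] p [ 0.4545 -0.0941  0.0492] F [ 0.  -0.3  0.3] open 0.31
now c [ 0.4453 -0.0831  0.0562] th 64.00 az -50.10
NO IK [  0.448       -0.078        0.075       64.00314742 -42.        ]
t 20.55 q [  1.1  68.1 136.1 225.3  80.3 -71. ] p [ 0.4545 -0.0941  0.0492] F [ 0.  -0.3  0.3] open 0.31
now c [ 0.4453 -0.0831  0.0562] th 64.00 az -50.10
NO IK [  0.448       -0.078        0.07        64.00314742 -42.        ]
```

```bash
cat > p9.py <<'E'
from p6 import *
op=[OB[o] for o in('vial','gslim','groll','cap')]
H=(.014,.07,.0565)
# random search of mid waypoints (upright carry)
rng=np.random.default_rng(0)
q0=st();p,th,az=pose();c=p-.016*dirv(th,az)
def ev(W,fine=1):
    prev=q0;worst=1;L=0
    for a,e in zip(W,W[1:]):
        a=np.array(a);e=np.array(e);n=max(1,int(np.ceil(max(np.linalg.norm((e-a)[:3])/.012,np.abs(e-a)[4]/4))))
        for i in range(1,n+1):
            w=a+(e-a)*i/n;S=ik(w[:2],w[2],w[3],w[4])
            S=[s for s in S if np.abs(s-prev).max()<25]
            if not S:return -1,0
            prev=min(S,key=lambda s:np.abs(s-prev).max())
            m=margins(prev,op,.018,H)
            if a is W[0] or w[2]<.068: m['held']=max(m['held'],.01) if m['held']>-.002 else m['held']
            if i==n and e[2]<.06: pass
            worst=min(worst,min(m.values()))
            if worst<.001:return worst,0
        L+=n
    return worst,L
import sys
from concurrent.futures import ProcessPoolExecutor
def run(seed):
    rng=np.random.default_rng(seed);B=(-1,)
    for _ in range(2500):
        az1=rng.uniform(-58,-40);z=rng.uniform(.068,.1)
        W=[(*c,th,az),(c[0]+rng.uniform(0,.03),c[1]+rng.uniform(-.01,.02),z,th,az1),
           (rng.uniform(.45,.5),rng.uniform(-.04,.03),z+rng.uniform(-.005,.02),th,rng.uniform(-45,-10)),
           (rng.uniform(.45,.5),rng.uniform(.05,.11),z+rng.uniform(-.005,.02),th,rng.uniform(-20,15)),
           (rng.uniform(.485,.51),.1332,rng.uniform(.066,.08),th,rng.uniform(0,15)),(.5295,.1332,.064,th,rng.uniform(5,12)),]
        W.append((.5295,.1332,.0575,th,W[-1][4]))
        s,L=ev(W)
        if s>B[0]: B=(s,L,W)
    return B
if __name__=='__main__':
    with ProcessPoolExecutor(4) as ex: R=list(ex.map(run,range(4)))
    R.sort(key=lambda r:-r[0])
    for r in R: print(r[0],r[1]); 
    if len(R[0])>2: 
        print(np.array(R[0][2]).round(3)); pickle.dump(R[0][2],open('W9.pkl','wb'))
E
export OMP_NUM_THREADS=1; time timeout 570 python3 p9.py
```

```text
t 20.55 q [  1.1  68.1 136.1 225.3  80.3 -71. ] p [ 0.4545 -0.0941  0.0492] F [ 0.  -0.3  0.3] open 0.31
0.0009978297900374508 0
0.000997689703371274 0
0.0009945047241049498 0
0.0009886584790151365 0
[[ 4.4500e-01 -8.3000e-02  5.6000e-02  6.4003e+01 -5.0099e+01]
 [ 4.5900e-01 -8.8000e-02  9.8000e-02  6.4003e+01 -4.9858e+01]
 [ 4.9400e-01  1.3000e-02  1.0500e-01  6.4003e+01 -3.8827e+01]
 [ 4.5800e-01  5.2000e-02  9.5000e-02  6.4003e+01  8.5570e+00]
 [ 4.9500e-01  1.3300e-01  7.4000e-02  6.4003e+01  2.1740e+00]
 [ 5.3000e-01  1.3300e-01  6.4000e-02  6.4003e+01  6.2070e+00]
 [ 5.3000e-01  1.3300e-01  5.8000e-02  6.4003e+01  6.2070e+00]]
real	0m48.418s
user	2m46.957s
sys	0m0.277s
```

```bash
sed -i "s/            if a is W\[0\] or w\[2\]<.068: .*/            if w[2]<.068 and m['held']>-.002: m['held']=.02/; s/range(2500)/range(4000)/" p9.py; export OMP_NUM_THREADS=1; time timeout 570 python3 p9.py
```

```text
t 20.55 q [  1.1  68.1 136.1 225.3  80.3 -71. ] p [ 0.4545 -0.0941  0.0492] F [ 0.  -0.3  0.3] open 0.31
0.0009983773116900019 0
0.0009978297900374508 0
0.0009977190238246725 0
0.0009942659501882 0
[[ 4.4500e-01 -8.3000e-02  5.6000e-02  6.4003e+01 -5.0099e+01]
 [ 4.6600e-01 -7.8000e-02  9.4000e-02  6.4003e+01 -4.7988e+01]
 [ 4.9100e-01 -1.6000e-02  9.8000e-02  6.4003e+01 -2.6152e+01]
 [ 4.9700e-01  6.4000e-02  8.9000e-02  6.4003e+01  8.4430e+00]
 [ 4.9600e-01  1.3300e-01  6.8000e-02  6.4003e+01  6.2250e+00]
 [ 5.3000e-01  1.3300e-01  6.4000e-02  6.4003e+01  1.0151e+01]
 [ 5.3000e-01  1.3300e-01  5.8000e-02  6.4003e+01  1.0151e+01]]
real	1m12.071s
user	4m24.112s
sys	0m0.246s
```

```bash
sed -i 's/A=\[(seg(p0,e,20),.07),(seg(e,o,6),.06)/A=[(seg(p0,e,20),.056),(seg(e,o,6),.054)/' full.py; grep -n "056" full.py; python3 - <<'E'
from p9 import *
for W in ([(.450,-.083,.07,None,-48),(.462,-.05,.075,None,-42),(.47,-.01,.08,None,-30),(.465,.05,.08,None,-12),(.48,.11,.08,None,0),(.495,.1332,.075,None,6),(.5295,.1332,.068,None,8),(.5295,.1332,.0575,None,8)],):
    plan(W,op,.018,H,-1)
E
export OMP_NUM_THREADS=1; timeout 500 python3 p9.py
```

```text
13:STAT=[lambda P:boxd(P,BX,BA,.0385,.0565,.083),lambda P:cyl(P,(.627,-.081),.042,.19),
20:    A=[(seg(p0,e,20),.056),(seg(e,o,6),.054),(seg(o,w,12),.05),(seg(w,t-d*.14,8),.045)]
t 20.55 q [  1.1  68.1 136.1 225.3  80.3 -71. ] p [ 0.4545 -0.0941  0.0492] F [ 0.  -0.3  0.3] open 0.31
t 20.55 q [  1.1  68.1 136.1 225.3  80.3 -71. ] p [ 0.4545 -0.0941  0.0492] F [ 0.  -0.3  0.3] open 0.31
now c [ 0.4453 -0.0831  0.0562] th 64.00 az -50.10
wp [  0.45   -0.083   0.07   64.003 -48.   ] [ -0.  67. 138. 222.  82. -72.] {'sash': 19, 'post': 177, 'arm': 75, 'grip': 42, 'fing': 57, 'self': 62, 'held': 13}
wp [ 4.6200e-01 -5.0000e-02  7.5000e-02  6.4003e+01 -4.2000e+01] [  3.  66. 138. 219.  82. -73.] {'sash': 9, 'post': 200, 'arm': 74, 'grip': 21, 'fing': 62, 'self': 60, 'held': 18}
NO IK [ 4.66000000e-01 -3.00000000e-02  7.75000000e-02  6.40031474e+01
 -3.60000000e+01]
t 20.55 q [  1.1  68.1 136.1 225.3  80.3 -71. ] p [ 0.4545 -0.0941  0.0492] F [ 0.  -0.3  0.3] open 0.31
0.0009999060661994921 0
0.0009978297900374508 0
0.000997818977146181 0
0.0009931432654869676 0
[[ 4.4500e-01 -8.3000e-02  5.6000e-02  6.4003e+01 -5.0099e+01]
 [ 4.5900e-01 -7.5000e-02  8.5000e-02  6.4003e+01 -4.8228e+01]
 [ 4.6600e-01 -1.1000e-02  1.0300e-01  6.4003e+01 -2.4518e+01]
 [ 4.9100e-01  1.0500e-01  9.6000e-02  6.4003e+01 -7.1400e+00]
 [ 4.8700e-01  1.3300e-01  7.7000e-02  6.4003e+01  9.1130e+00]
 [ 5.3000e-01  1.3300e-01  6.4000e-02  6.4003e+01  1.1377e+01]
 [ 5.3000e-01  1.3300e-01  5.8000e-02  6.4003e+01  1.1377e+01]]
```

```bash
cat > p10.py <<'E'
import fast, full
from p6 import *
from concurrent.futures import ProcessPoolExecutor
q0=st();p,th,az=pose();R0=fkR(q0);ax=R0.T@np.array([0,0,1.])
op=[OB[o] for o in('vial','gslim','groll','cap')]
c=p-.016*R0[:,2]
# held points in tool frame
hp=np.array([[.0145*np.cos(a),.0145*np.sin(a),-c[2]+z] for a in np.arange(0,6.28,.6) for z in(0.001,.02,.04,.06,.07)])
HT=(hp+(c-p))@R0
from full import STAT,cyl
def held(q):
    R=fkR(q);t=fk(X,q[:5]);P=t+HT@R.T
    return min(P[:,2].min(),min(F(P).min() for F in STAT),min(cyl(P,*o).min() for o in op)), np.degrees(np.arccos(np.clip((R@ax)[2],-1,1)))
def okh(q,obs,hw,h=None,ms=.006,mo=.008,tl=22):
    if (q<LO).any() or (q>HI).any(): return False
    d,t=held(q)
    if t>tl: return False
    if d<(.004 if not MODE['end'] else -.003): return False
    m=margins(q,obs,hw)
    return m['sash']>=ms and m['fing']>=.006 and min(m['post'],m['arm'],m['grip'],m['self'])>=mo
MODE={'end':False}
fast.ok=okh
# start: lifted
def lift(cx,cy,z,az,qp):
    S=ik((cx,cy),z,th,az,.016);return min(S,key=lambda s:np.abs(s-qp).max()) if S else None
a=lift(c[0]+.004,c[1],c[2]+.01,-50,q0)
goals=[]
for azg in range(0,16,2):
    g=lift(.5295,.1332,c[2]+.008,azg,np.array([0,68,136,170,84,-98.]))
    if g is not None and okh(g,op,.018): goals.append(g)
def run(s): return fast.rrt(a,goals,op,.018,seed=s,iters=20000,lo=np.array([-60,45,90,100,40,-160]),hi=np.array([80,95,139.7,261,140,60]))
if __name__=='__main__':
    print('start',okh(a,op,.018),held(a),a.round(0),len(goals),[g.round(0) for g in goals])
    with ProcessPoolExecutor(4) as ex:
        for s,pp in enumerate(ex.map(run,range(8))):
            if pp is None: print(s,None);continue
            Q=dense(pp);print(s,length(pp),len(Q));chk(Q,op,.018);print('held',min(held(q)[0] for q in Q),max(held(q)[1] for q in Q)); pickle.dump(pp,open(f'p10_{s}.pkl','wb'))
E
export OMP_NUM_THREADS=1; rm -f p10_*; timeout 570 python3 p10.py
```

```text
t 20.55 q [  1.1  68.1 136.1 225.3  80.3 -71. ] p [ 0.4545 -0.0941  0.0492] F [ 0.  -0.3  0.3] open 0.31
start True (np.float64(0.010998968806717295), np.float64(0.004193492631045355)) [  1.  66. 136. 225.  79. -72.] 8 [array([  5.,  67., 137., 184.,  88., -88.]), array([  3.,  68., 137., 181.,  89., -90.]), array([  1.,  68., 138., 177.,  90., -91.]), array([ -1.,  69., 138., 174.,  91., -93.]), array([ -3.,  69., 139., 170.,  91., -95.]), array([ -5.,  69., 139., 167.,  91., -97.]), array([ -7.,  69., 139., 163.,  91., -99.]), array([  -8.,   69.,  139.,  160.,   91., -101.])]
0 108.04803224116239 28
min margins mm {'sash': 14, 'post': 180, 'arm': 33, 'grip': 9, 'fing': 2, 'self': 56} q lo/hi ok True
held 0.0026164314012339443 18.068088423291897
1 60.024543577017404 14
min margins mm {'sash': 11, 'post': 180, 'arm': 28, 'grip': 8, 'fing': 5, 'self': 68} q lo/hi ok True
held 0.006063963854520762 13.555339508928427
2 None
3 90.09175513019699 30
min margins mm {'sash': 12, 'post': 180, 'arm': 33, 'grip': 8, 'fing': 6, 'self': 56} q lo/hi ok True
held 0.0021764291139699105 19.957246733953188
4 None
5 65.05863313825067 20
min margins mm {'sash': 14, 'post': 159, 'arm': 33, 'grip': 7, 'fing': 9, 'self': 56} q lo/hi ok True
held 0.004277363835323851 18.518519223161412
6 58.33938645114209 14
min margins mm {'sash': 12, 'post': 180, 'arm': 30, 'grip': 8, 'fing': 6, 'self': 68} q lo/hi ok True
held 0.0026015457793006833 14.374349608771714
7 68.47360234932349 16
min margins mm {'sash': 12, 'post': 180, 'arm': 27, 'grip': 9, 'fing': 6, 'self': 64} q lo/hi ok True
held 0.0027372197463940012 18.599262325168713
```

```bash
export OMP_NUM_THREADS=1; cat rows.py carry.py p10.py fast.py; python3 - <<'E'
import pickle
from p6 import *
from rows import *
from build import st
q0=st();print(q0)
pp=pickle.load(open('p10_1.pkl','rb'))
print(type(pp),len(pp)); print(pp[0],pp[-1])
E
```

```text
import numpy as np
from full import *
from rig import read_state
def dense(path,maxj=(8,8,9,9,9,9),maxt=.042,maxr=7.5):
    """joint path -> list of configs per row"""
    out=[np.array(path[0])]
    for a,b in zip(path,path[1:]):
        a=np.array(a);b=np.array(b)
        if np.abs(a-b).max()<.05: continue
        n=int(np.ceil((np.abs(b-a)/maxj).max()))
        while True:
            Q=[a+(b-a)*i/n for i in range(n+1)]
            P=[fk(X,q[:5]) for q in Q];R=[Rn.from_matrix(fkR(q)) for q in Q]
            if max(np.linalg.norm(P[i+1]-P[i]) for i in range(n))<maxt and max(np.degrees((R[i+1]*R[i].inv()).magnitude()) for i in range(n))<maxr: break
            n+=1
        out+=Q[1:]
    return out
def torows(Q,hand,start=None,nd=(1,2)):
    """rows from the given start pose (p,R) following configs Q[1:]"""
    if start is None:
        s=read_state();p=np.array(s['position']);R=Rn.from_matrix(np.array(s['tcp_rot']))
    else: p,R=start
    rows=[]
    for q in Q[1:]:
        P=fk(X,q[:5]);T=Rn.from_matrix(fkR(q))
        rv=np.degrees((T*R.inv()).as_rotvec()).round(nd[0]);t=((P-p)*
[... 5130 characters left out ...]
 i1==i2: continue
                    p1=path[i1]+(path[i1+1]-path[i1])*rng.random();p2=path[i2]+(path[i2+1]-path[i2])*rng.random()
                    if edge(p1,p2,obs,hw,held,**k): path=path[:i1+1]+[p1,p2]+path[i2+1:]
                return path
    return None
def length(p): return sum(np.abs((b-a)).max() for a,b in zip(p,p[1:]))
t 20.55 q [  1.1  68.1 136.1 225.3  80.3 -71. ] p [ 0.4545 -0.0941  0.0492] F [ 0.  -0.3  0.3] open 0.31
[  1.12540322  68.11987713 136.14249451 225.30545041  80.3109093
 -71.03974589]
<class 'list'> 13
[  0.77685286  66.26019812 136.286754   225.1367497   79.22886327
 -72.39972484] [  4.60608584  67.11400489 136.76890093 184.14218173  87.81866737
 -88.13546766]
```

```bash
export OMP_NUM_THREADS=1; python3 - <<'E'
import pickle,p10
from p10 import *
pp=pickle.load(open('p10_1.pkl','rb'))
Q=dense([q0]+pp,maxt=.03,maxr=6)
Q=[Q[0]]+Q[1:]
chk(Q,op,.018)
for q in Q: 
    d=fkR(q)[:,2];cc=fk(X,q[:5])-.016*d;print(cc.round(3),[round(float(v),3) for v in held(q)],{k:int(v*1000) for k,v in margins(q,op,.018).items()})
rows,_=torows(Q,-1);print(len(rows));show(rows)
E
```

```text
t 20.55 q [  1.1  68.1 136.1 225.3  80.3 -71. ] p [ 0.4545 -0.0941  0.0492] F [ 0.  -0.3  0.3] open 0.31
min margins mm {'sash': 11, 'post': 180, 'arm': 28, 'grip': 8, 'fing': 5, 'self': 68} q lo/hi ok True
[ 0.446 -0.082  0.056] [0.001, 0.0] {'sash': 25, 'post': 181, 'arm': 63, 'grip': 31, 'fing': 43, 'self': 72}
[ 0.449 -0.083  0.066] [0.011, 0.004] {'sash': 14, 'post': 180, 'arm': 70, 'grip': 40, 'fing': 53, 'self': 71}
[ 0.458 -0.062  0.068] [0.012, 2.061] {'sash': 15, 'post': 197, 'arm': 64, 'grip': 23, 'fing': 55, 'self': 74}
[ 0.465 -0.04   0.069] [0.013, 4.117] {'sash': 15, 'post': 215, 'arm': 60, 'grip': 16, 'fing': 57, 'self': 76}
[ 0.471 -0.017  0.071] [0.015, 6.165] {'sash': 15, 'post': 234, 'arm': 59, 'grip': 26, 'fing': 49, 'self': 78}
[0.475 0.007 0.073] [0.016, 8.205] {'sash': 16, 'post': 254, 'arm': 55, 'grip': 17, 'fing': 27, 'self': 81}
[0.478 0.032 0.074] [0.016, 10.237] {'sash': 17, 'post': 274, 'arm': 47, 'grip': 13, 'fing': 6, 'self': 83}
[0.479 0.057 0.076] [0.01, 12.261] {'sash': 20, 'post': 296, 'arm': 43, 'grip': 8, 'fing': 7, 'self': 86}
[0.481 0.08  0.077
[... 997 characters left out ...]
, 'post': 338, 'arm': 32, 'grip': 15, 'fing': 22, 'self': 68}
17
CALL 0
0, 0, 0.1, 0.4, 0, 1, -1, -1.7, -1.1, 3.5, 0.93, 2.14, 0.21, -1, -1.7, -1.2, 3.6, 0.79, 2.26, 0.21, -1, -1.6, -1.2, 3.5, 0.66, 2.35, 0.22, -1, -1.6, -1.4, 3.6, 0.5, 2.45, 0.22, -1, -1.5, -1.4, 3.6, 0.33, 2.53, 0.23, -1, -1.4, -1.4, 3.7, 0.16, 2.6, 0.23, -1, -0.8, -1, 3.8, 0.27, 2.41, 0.11, -1, 0.4, 0.8, 2.9, 0.82, 1.12, -0.17, -1, 0.4, 0.7, 2.9, 0.76, 1.13, -0.12, -1, 0.5, 0.8, 4, 0.94, 1.51, -0.07, -1, 0.2, 0.3, 0.9, 0.27, 0.21, 0, -1, 0.3, 0.5, 0.7, 0.24, 0.13, -0.08, -1, 1.4, 3.7, 4.2, 0.98, 0.58, -0.7, -1, 1.2, 3.3, 4.7, 0.64, 0.69, -0.38, -1, 0.2, 0.9, 1.6, 0.12, 0.23, -0.07, -1, 0.4, 1.5, 2.7, 0.12, 0.39, -0.04, -1
```

Emit:
send_rows(
  moves=[0, 0, 0.1, 0.4, 0, 1, -1, -1.7, -1.1, 3.5, 0.93, 2.14, 0.21, -1, -1.7, -1.2, 3.6, 0.79, 2.26, 0.21, -1, -1.6, -1.2, 3.5, 0.66, 2.35, 0.22, -1, -1.6, -1.4, 3.6, 0.5, 2.45, 0.22, -1, -1.5, -1.4, 3.6, 0.33, 2.53, 0.23, -1, -1.4, -1.4, 3.7, 0.16, 2.6, 0.23, -1],
)

```text
time_s: 21.25
position: [0.4924, 0.0503, 0.0724]
tcp_rot: [[0.231, -0.478, 0.847], [-0.078, -0.877, -0.473], [0.97, 0.043, -0.24]]
force: [0.7, 0.9, 0.0]
opening: 0.313
```

```bash
python3 - <<'E'
from h import *
snap('scene','s20');snap('top','t20')
E
```

```text
(no output)
```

View pics/s20.png

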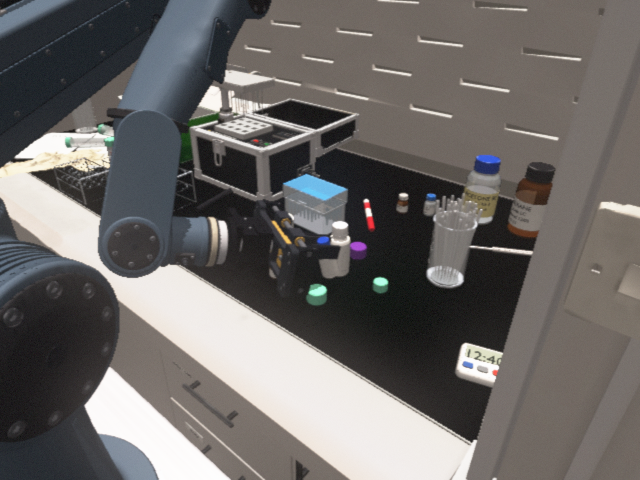

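Short bottle held (blue cap at ~(322,241)) passing left of the slim bottle (340,250); the vial is hidden by the gripper. Continue.

Emit:
send_rows(
  moves=[-0.8, -1, 3.8, 0.27, 2.41, 0.11, -1, 0.4, 0.8, 2.9, 0.82, 1.12, -0.17, -1, 0.4, 0.7, 2.9, 0.76, 1.13, -0.12, -1, 0.5, 0.8, 4, 0.94, 1.51, -0.07, -1, 0.2, 0.3, 0.9, 0.27, 0.21, 0, -1, 0.3, 0.5, 0.7, 0.24, 0.13, -0.08, -1, 1.4, 3.7, 4.2, 0.98, 0.58, -0.7, -1, 1.2, 3.3, 4.7, 0.64, 0.69, -0.38, -1, 0.2, 0.9, 1.6, 0.12, 0.23, -0.07, -1, 0.4, 1.5, 2.7, 0.12, 0.39, -0.04, -1, 0, 0, 0, 0, 0, 0, -1, 0, 0, 0, 0, 0, 0, -1],
)

```text
time_s: 22.55
position: [0.5439, 0.1322, 0.0574]
tcp_rot: [[0.438, -0.004, 0.899], [-0.001, -1.0, -0.004], [0.899, 0.001, -0.438]]
force: [-0.1, -0.3, -0.6]
opening: 0.314
```

```bash
export OMP_NUM_THREADS=1; python3 - <<'E'
from p6 import *
from carry import *
p,th,az=pose();c=p-.016*dirv(th,az);print(c.round(4),th,az)
from h import *
snap('scene','s21');snap('top','t21')
plan([(.5295,.1332,.0562,64.0,az)],[OB[o] for o in('vial','gslim','groll','cap')],.018,None,-1,tr=.003)
E
```

```text
[0.5295 0.1323 0.0644] 64.04335807375124 -0.23547229486088858
t 22.65 q [  4.7  67.1 136.7 184.4  87.7 -88.1] p [0.5437 0.1332 0.057 ] F [ 0.2  0.2 -0.5] open 0.314
now c [0.5293 0.1332 0.064 ] th 64.02 az -0.11
wp [ 5.30e-01  1.33e-01  5.60e-02  6.40e+01 -2.35e-01] [  5.  68. 136. 185.  89. -88.] {'sash': 18, 'post': 338, 'arm': 25, 'grip': 9, 'fing': 22, 'self': 71}
min margins mm {'sash': 11, 'post': 338, 'arm': 25, 'grip': 9, 'fing': 22, 'self': 69} q lo/hi ok True
max joint step [0.  0.5 0.1 0.1 0.4 0.1]
rows 3 ends [3]
CALL 0
0.1, 0, -0.1, 0.01, 0, -0.26, -1, 0, 0, 0, 0, 0, -0.26, -1, 0, 0, -0.1, 0.01, -0.01, -0.26, -1
```

View pics/t21.png

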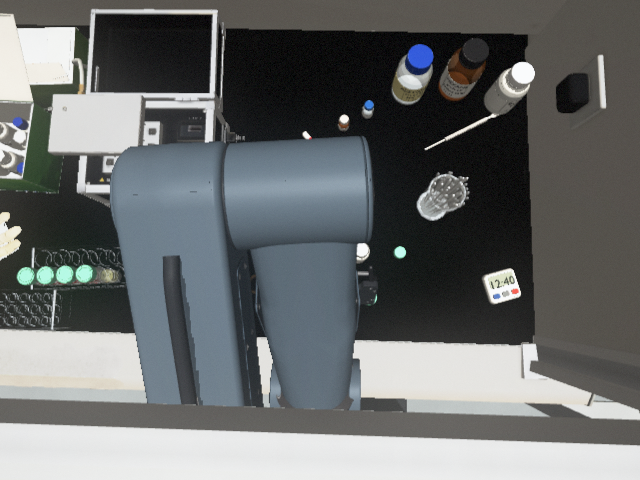

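View pics/s21.png

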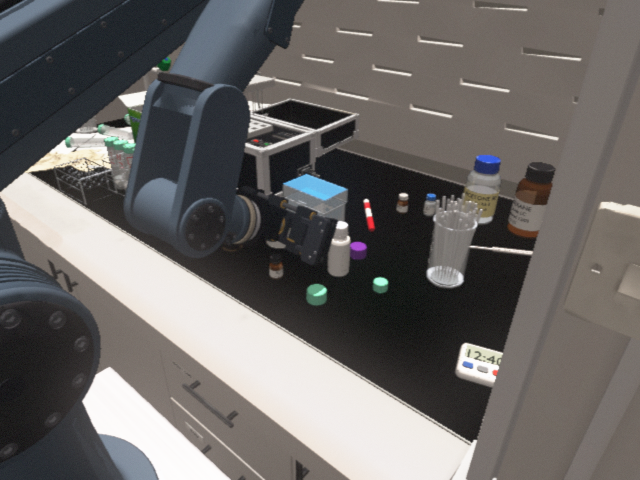

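Vial at (276,267) undisturbed, slim upright at (340,250). Lower.

Emit:
send_rows(
  moves=[0, 0, 0, 0.01, 0, -0.26, -1, 0, 0, 0, 0, 0, -0.26, -1, 0, 0, 0, 0.01, 0, -0.2, -1, 0, 0, 0, 0, 0, -0.05, -1, 0, 0, 0, 0, 0, 0, -1],
)

```text
time_s: 23.15
position: [0.5439, 0.1333, 0.0492]
tcp_rot: [[0.438, -0.001, 0.899], [0.0, -1.0, -0.001], [0.899, 0.001, -0.438]]
force: [-0.2, -0.4, -0.4]
opening: 0.315
```

Emit:
send_rows(
  moves=[0, 0, 0, 0, 0, 0, -0.1, 0, 0, 0, 0, 0, 0, 0.1, 0, 0, 0, 0, 0, 0, 0.1],
)

```text
time_s: 23.45
position: [0.5441, 0.133, 0.0497]
tcp_rot: [[0.438, -0.001, 0.899], [0.0, -1.0, -0.001], [0.899, 0.001, -0.438]]
force: [0.3, -1.3, -0.7]
opening: 0.498
```

```bash
export OMP_NUM_THREADS=1; cat build.py; python3 - <<'E'
from p6 import *
from carry import *
q0=st();p,th,az=pose();d=dirv(th,az)
from h import *
obs=[OB[o] for o in('vial','gslim','groll','gshort','cap')]
obs2=[OB[o] for o in('vial','gslim','groll','cap')]
for up in (0,.01,.02):
  for b in (.016,.03,.045,.06,.075,.09,.1):
    dd=np.array([-np.cos(0),0,0])*(b-.016)*.9+np.array([0,0,up*(b-.016)/.04])
    c=p-.016*d+dd
    S=[s for s in ik(c[:2],c[2],th,az,.016) if s[3]>90]
    for s in S: print(up,b,c.round(3),s.round(0),{k:int(v*1000) for k,v in margins(s,obs2 if b<.05 else obs,.027).items()})
E
```

```text
from cart import *
from rows import *
import pickle
def chk(Q,obs,hw,held=None):
    w={}
    for q in Q:
        for k,v in margins(q,obs,hw,held).items(): w[k]=min(w.get(k,9),v)
    print('min margins mm',{k:int(v*1000) for k,v in w.items()},'q lo/hi ok',all((q>LO).all() and (q<HI).all() for q in Q))
def st():
    s=read_state();print('t',round(s['time_s'],2),'q',np.round(s['joint_positions'],1),'p',np.round(s['position'],4),'F',np.round(s['force'],1),'open',round(s['opening'],3));return np.array(s['joint_positions'])
def approach(c,zg,th,az,b0,b1,qprev,n=8):
    Q=[]
    for b in np.linspace(b0,b1,n):
        S=ik(c,zg,th,az,b); s=min(S,key=lambda s:np.abs(s-qprev).max());qprev=s;Q.append(s)
    return Q
t 23.45 q [  4.7  68.2 136.3 184.3  88.5 -88.1] p [0.5441 0.133  0.0497] F [ 0.3 -1.3 -0.7] open 0.498
0 0.016 [0.53  0.133 0.057] [  5.  68. 136. 184.  89.  92.] {'sash': 18, 'post': 338, 'arm': 25, 'grip': 10, 'fing': 13, 'self': 71}
0 0.016 [0.53  0.133 0.057] [  5.  68. 136. 184.  89. -88.] {'sash': 18, 'post': 338, 'arm': 25, 'grip': 10, 'fing': 13, 'self': 71}
0 0.03 [0.517 
[... 629 characters left out ...]
 'fing': 13, 'self': 58}
0.01 0.03 [0.517 0.133 0.06 ] [  5.  70. 138. 184.  92. -88.] {'sash': 26, 'post': 338, 'arm': 32, 'grip': 8, 'fing': 13, 'self': 58}
0.02 0.016 [0.53  0.133 0.057] [  5.  68. 136. 184.  89.  92.] {'sash': 18, 'post': 338, 'arm': 25, 'grip': 10, 'fing': 13, 'self': 71}
0.02 0.016 [0.53  0.133 0.057] [  5.  68. 136. 184.  89. -88.] {'sash': 18, 'post': 338, 'arm': 25, 'grip': 10, 'fing': 13, 'self': 71}
0.02 0.03 [0.517 0.133 0.064] [  5.  69. 139. 184.  91.  92.] {'sash': 23, 'post': 338, 'arm': 35, 'grip': 11, 'fing': 13, 'self': 57}
0.02 0.03 [0.517 0.133 0.064] [  5.  69. 139. 184.  91. -88.] {'sash': 23, 'post': 338, 'arm': 35, 'grip': 11, 'fing': 13, 'self': 57}
```

```bash
export OMP_NUM_THREADS=1; cat p7.py; cat full.py | head -80; python3 - <<'E'
from p6 import *
from carry import *
obsP=[OB[o] for o in('vial','gslim','groll','gshort')]
obsG=[OB[o] for o in('vial','gslim','groll','gshort')]
def sc(c,tz,b,obs,hw):
  out=[]
  for th in range(50,86,4):
    for az in range(-80,81,10):
      for s in ik(c,tz+b*np.cos(np.radians(th)),th,az,b):
        if s[3]<90 or s[5]>60: continue
        m=margins(s,obs,hw); v=min(m.values())
        if v>.0: out.append((th,az,v,s,m))
  return out
for nm,c,tz,obs in (('pick',(.441,.040),.0125,obsP),('place',(.5326,.2135),.0655,[OB[o] for o in('vial','gslim','gshort')])):
  print(nm)
  for th,az,v,s,m in sc(c,tz,.012,obs,.024): print(th,az,s.round(0),{k:int(x*1000) for k,x in m.items()})
E
```

```text
from p6 import *
from concurrent.futures import ProcessPoolExecutor
q0=st()
obs=[OB[o] for o in('vial','gslim','short','cap','groll')]
goals=[s for th in(64,) for az in range(-60,-30,5) for s in ik(OB['short'][0],.056,th,az,.016) if s[3]>90 and abs(s[5]-q0[5])<120 and ok(s,obs,.0435,ms=.01,mo=.008)]
K=dict(ms=.008,mo=.0075)
def run(s): return rrt(q0,goals,obs,.0405,seed=s,iters=15000,lo=np.array([-60,45,90,100,40,-160]),hi=np.array([80,95,139.7,261,140,60]),**K)
if __name__=='__main__':
    print(len(goals),[g.round(0) for g in goals[:3]],ok(q0,obs,.0405,**K),margins(q0,obs,.0405))
    with ProcessPoolExecutor(4) as ex:
        for s,p in enumerate(ex.map(run,range(4))):
            if p is None: print(s,None);continue
            Q=dense(p);print(s,length(p),len(Q));chk(Q,obs,.0405);print(p[-1].round(0)); pickle.dump(p,open(f'p7_{s}.pkl','wb'))
import numpy as np
from scipy.spatial.transform import Rotation as Rn
from plan import X,ikd,dirv,sd,Lt
from col import cyl,boxd,BX,BA,OB
from kin2 import fk
LO=np.array([-176,-43,12.6,-81.5,0.5,-163]);HI=np.array([176,126,139.8,261.5,151,163
[... 4473 characters left out ...]
ng': 24, 'self': 78}
78 30 [  -8.   78.  134.  142.  103. -110.] {'sash': 102, 'post': 271, 'arm': 9, 'grip': 8, 'fing': 18, 'self': 83}
82 -20 [ 34.  69. 118. 234.  86. -85.] {'sash': 7, 'post': 442, 'arm': 39, 'grip': 1, 'fing': 28, 'self': 177}
82 0 [ 21.  76. 129. 202. 105. -81.] {'sash': 41, 'post': 418, 'arm': 39, 'grip': 3, 'fing': 30, 'self': 117}
82 10 [ 11.  80. 132. 182. 114. -89.] {'sash': 89, 'post': 397, 'arm': 26, 'grip': 2, 'fing': 28, 'self': 95}
82 20 [   1.   82.  134.  159.  116. -102.] {'sash': 124, 'post': 359, 'arm': 11, 'grip': 3, 'fing': 24, 'self': 85}
82 30 [  -9.   81.  133.  139.  108. -112.] {'sash': 127, 'post': 266, 'arm': 0, 'grip': 2, 'fing': 18, 'self': 90}
```

```bash
export OMP_NUM_THREADS=1; python3 - <<'E'
from p6 import *
from carry import *
N=['vial','gslim','groll','gshort']
obs=[OB[o] for o in N]
for b in(.008,.014):
 for th in (62,64,66,68):
  for az in range(-50,81,3):
   for s in ik((.441,.04),.0125+b*np.cos(np.radians(th)),th,az,b):
     if s[3]<90 or s[5]>60: continue
     m=margins(s,obs,.024)
     if min(m.values())<0.003: continue
     g={n:round(margins(s,[OB[n]],.024)['grip']*1000) for n in N};g0=margins(s,[],.024)['grip']
     print(b,th,az,s.round(0),{k:int(x*1000) for k,x in m.items()},g,int(g0*1000))
E
```

```text
0.008 62 -35 [ 18.  74. 136. 225.  82. -67.] {'sash': 19, 'post': 283, 'arm': 33, 'grip': 4, 'fing': 7, 'self': 74} {'vial': 5, 'gslim': 12, 'groll': 12, 'gshort': 12} 12
0.008 62 -32 [ 16.  76. 138. 221.  86. -66.] {'sash': 42, 'post': 279, 'arm': 33, 'grip': 6, 'fing': 7, 'self': 61} {'vial': 6, 'gslim': 12, 'groll': 12, 'gshort': 12} 12
0.008 62 -29 [ 14.  78. 140. 217.  92. -65.] {'sash': 69, 'post': 274, 'arm': 33, 'grip': 6, 'fing': 7, 'self': 48} {'vial': 7, 'gslim': 12, 'groll': 12, 'gshort': 12} 12
0.008 64 -35 [ 19.  75. 135. 227.  84. -66.] {'sash': 30, 'post': 284, 'arm': 28, 'grip': 4, 'fing': 6, 'self': 76} {'vial': 4, 'gslim': 9, 'groll': 9, 'gshort': 9} 9
0.008 64 -32 [ 17.  77. 137. 223.  89. -65.] {'sash': 54, 'post': 280, 'arm': 28, 'grip': 5, 'fing': 6, 'self': 64} {'vial': 6, 'gslim': 9, 'groll': 9, 'gshort': 9} 9
0.008 64 -29 [ 15.  80. 139. 218.  94. -64.] {'sash': 81, 'post': 275, 'arm': 28, 'grip': 6, 'fing': 6, 'self': 51} {'vial': 7, 'gslim': 9, 'groll': 9, 'gshort': 9} 9
0.008 66 -35 [ 19.  77. 135. 228.  86. -65.] {'sash': 42, 'post': 285, 'arm': 24, 'gri
[... 2233 characters left out ...]
: 7, 'groll': 7, 'gshort': 7} 6
0.014 66 -29 [ 14.  81. 139. 219.  97. -64.] {'sash': 92, 'post': 274, 'arm': 24, 'grip': 3, 'fing': 6, 'self': 56} {'vial': 3, 'gslim': 7, 'groll': 7, 'gshort': 7} 6
0.014 68 -35 [ 19.  78. 134. 229.  88. -65.] {'sash': 54, 'post': 283, 'arm': 19, 'grip': 3, 'fing': 6, 'self': 84} {'vial': 3, 'gslim': 4, 'groll': 4, 'gshort': 4} 3
0.014 68 -32 [ 17.  80. 136. 225.  93. -63.] {'sash': 77, 'post': 279, 'arm': 19, 'grip': 3, 'fing': 6, 'self': 72} {'vial': 4, 'gslim': 4, 'groll': 4, 'gshort': 4} 3
0.014 68 -29 [ 15.  83. 138. 221.  99. -63.] {'sash': 103, 'post': 275, 'arm': 19, 'grip': 3, 'fing': 6, 'self': 60} {'vial': 4, 'gslim': 4, 'groll': 4, 'gshort': 4} 3
```

```bash
export OMP_NUM_THREADS=1; cat > p11.py <<'E'
from p6 import *
import fast
from concurrent.futures import ProcessPoolExecutor
q0=st()
obs=[OB[o] for o in('vial','gslim','gshort','cap','groll')]
def ok2(q,obs,hw,h=None,ms=.008,mo=.0055):
    if (q<LO).any() or (q>HI).any() or q[4]<9: return False
    m=margins(q,obs,hw)
    return m['sash']>=ms and m['fing']>=.0065 and min(m['post'],m['arm'],m['grip'],m['self'])>=mo
fast.ok=ok2
HW=.0235
goals=[]
for up in(.01,.018,.025):
  for az in range(-36,-26,1):
    for th in (65,63,67):
      goals+=[s for s in ik((.441,.040),.0157+up,th,az,.010) if s[3]>90 and s[5]<60 and ok2(s,obs,HW)]
def run(s): return fast.rrt(q0,goals,obs,HW,seed=s,iters=20000,lo=np.array([-60,45,90,100,40,-160]),hi=np.array([80,95,139.7,261,140,60]))
if __name__=='__main__':
    print(len(goals),[g.round(0) for g in goals[:3]],ok2(q0,obs,HW),{k:int(v*1000) for k,v in margins(q0,obs,HW).items()})
    with ProcessPoolExecutor(4) as ex:
        for s,p in enumerate(ex.map(run,range(8))):
            if p is None: print(s,None);continue
            Q=dense(p);print(s,length(p),len(Q));chk(Q,obs,HW);print(p[-1].round(0)); pickle.dump(p,open(f'p11_{s}.pkl','wb'))
E
time timeout 570 python3 p11.py | grep -v '^t '
```

```text
53 [array([ 19.,  74., 135., 229.,  83., -66.]), array([ 20.,  75., 135., 230.,  85., -66.]), array([ 19.,  75., 136., 227.,  85., -66.])] True {'sash': 18, 'post': 338, 'arm': 25, 'grip': 10, 'fing': 12, 'self': 71}
0 51.56341710587025 20
min margins mm {'sash': 18, 'post': 241, 'arm': 25, 'grip': 3, 'fing': 5, 'self': 52} q lo/hi ok True
[ 15.  81. 139. 220.  97. -63.]
1 69.94480174164553 20
min margins mm {'sash': 18, 'post': 238, 'arm': 25, 'grip': 4, 'fing': 7, 'self': 49} q lo/hi ok True
[ 16.  78. 140. 222.  95. -64.]
2 69.2352460565292 17
min margins mm {'sash': 10, 'post': 285, 'arm': 25, 'grip': 8, 'fing': 5, 'self': 71} q lo/hi ok True
[ 19.  76. 135. 229.  87. -65.]
3 61.76671866971495 21
min margins mm {'sash': 16, 'post': 272, 'arm': 25, 'grip': 6, 'fing': 6, 'self': 52} q lo/hi ok True
[ 15.  81. 139. 220.  97. -63.]
4 50.62961714465457 15
min margins mm {'sash': 17, 'post': 282, 'arm': 23, 'grip': 4, 'fing': 2, 'self': 69} q lo/hi ok True
[ 18.  78. 137. 226.  90. -64.]
5 45.19941244560846 11
min margins mm {'sash': 18, 'post': 275, 'arm': 25, 'grip': 7, 'fing': 3, 'self': 49} q lo/hi ok True
[ 15.  80. 140. 219.  95. -64.]
6 52.719885232919566 17
min margins mm {'sash': 9, 'post': 228, 'arm': 25, 'grip': 10, 'fing': 7, 'self': 58} q lo/hi ok True
[ 17.  72. 138. 223.  84. -67.]
7 84.57877247899468 23
min margins mm {'sash': 16, 'post': 209, 'arm': 16, 'grip': 0, 'fing': 4, 'self': 49} q lo/hi ok True
[ 15.  74. 140. 220.  88. -66.]
real	1m6.417s
user	2m43.880s
sys	0m0.347s
```

```bash
export OMP_NUM_THREADS=1; python3 - <<'E'
import pickle
from p11 import *
pp=pickle.load(open('p11_6.pkl','rb'))
Q=dense(pp,maxt=.035,maxr=7);chk(Q,obs,HW)
for i,q in enumerate(Q): print(i,fk(X,q[:5]).round(3),q.round(0),{k:int(v*1000) for k,v in margins(q,obs,HW).items()})
rows,_=torows(Q,.1);print(len(rows));show(rows)
E
```

```text
t 23.45 q [  4.7  68.2 136.3 184.3  88.5 -88.1] p [0.5441 0.133  0.0497] F [ 0.3 -1.3 -0.7] open 0.498
min margins mm {'sash': 9, 'post': 228, 'arm': 25, 'grip': 6, 'fing': 7, 'self': 58} q lo/hi ok True
0 [0.544 0.133 0.05 ] [  5.  68. 136. 184.  89. -88.] {'sash': 18, 'post': 338, 'arm': 25, 'grip': 10, 'fing': 12, 'self': 71}
1 [0.558 0.127 0.07 ] [  5.  69. 136. 187.  93. -88.] {'sash': 18, 'post': 334, 'arm': 32, 'grip': 19, 'fing': 7, 'self': 76}
2 [0.569 0.121 0.09 ] [  6.  69. 135. 189.  98. -88.] {'sash': 19, 'post': 330, 'arm': 40, 'grip': 20, 'fing': 7, 'self': 81}
3 [0.571 0.12  0.096] [  6.  69. 134. 190.  99. -88.] {'sash': 19, 'post': 329, 'arm': 43, 'grip': 19, 'fing': 8, 'self': 83}
4 [0.572 0.119 0.099] [  6.  69. 134. 190. 100. -88.] {'sash': 19, 'post': 328, 'arm': 44, 'grip': 18, 'fing': 9, 'self': 83}
5 [0.572 0.101 0.101] [  6.  69. 134. 194. 100. -84.] {'sash': 19, 'post': 314, 'arm': 45, 'grip': 19, 'fing': 7, 'self': 84}
6 [0.57  0.085 0.104] [  6.  69. 134. 197. 100. -81.] {'sash': 18, 'post': 301, 'arm': 47, 'grip': 19, 'fing': 7, 'self': 85}
7 [0.566 0.06
[... 1402 characters left out ...]
 0
-0.7, -5.2, -1.5, 1.37, -0.59, 1.99, 0.1, -0.9, -5.1, -1.5, 1.08, -0.57, 2.06, 0.1, -0.2, -1.4, -0.3, 0.23, -0.14, 0.55, 0.1, -0.1, -0.9, -0.3, 0.15, -0.09, 0.36, 0.1, 1.9, -0.6, -4, -0.07, -1.82, 0.21, 0.1, 1.7, -0.8, -3.7, -0.15, -1.64, 0.22, 0.1, 2.6, -0.8, -5.1, -0.47, -2.25, 0.11, 0.1, 0.6, -0.1, -1.2, -0.17, -0.51, -0.05, 0.1, 3.3, 0, -5.5, -0.99, -2.32, -0.39, 0.1, 3.1, -0.5, -5.7, -1.19, -2.26, -0.31, 0.1, 3.6, 0.2, -5.7, -1.59, -2.07, -0.72, 0.1, 2.9, 0, -5, -1.57, -1.64, -0.6, 0.1, -1.8, 4.3, 2.2, -1.39, 1.71, -1.32, 0.1, -2, 4.2, 2.2, -1.51, 1.58, -1.24, 0.1, -2.1, 4.2, 2.4, -1.6, 1.45, -1.15, 0.1, -2.3, 4.1, 2.4, -1.68, 1.32, -1.06, 0.1, -0.1, 0.1, 0.1, -0.01, 0.05, -0.01, 0.1
```

```bash
export OMP_NUM_THREADS=1; python3 - <<'E'
import pickle
from p11 import *
from carry import *
q0=st()
pp=pickle.load(open('p11_6.pkl','rb'))
D=dense(pp,maxt=.035,maxr=7)
for i in (0,4): 
  d=fkR(D[i])[:,2];print(i,(fk(X,D[i][:5])).round(4),np.degrees(np.arccos(-d[2])),np.degrees(np.arctan2(d[1],d[0])))
H=.028
p,th,az=pose();c=p-.016*dirv(th,az)
obs=[OB[o] for o in('vial','gslim','gshort','cap','groll')]
Q=[q0]
# lift rotating tilt up keeping TCP axis line through bottle axis
for k in range(1,6):
    f=k/5; th_=th+f*10;z=c[2]+f*.05
    S=[s for s in ik((.5295+f*.012,.1330-f*.001),z,th_,az-f*4,.016) if s[3]>90]
    if not S: print('noik',k);break
    s=min(S,key=lambda s:np.abs(s-Q[-1]).max());Q.append(s);print(s.round(1),{k:int(v*1000) for k,v in margins(s,obs,H).items()})
j=dense([Q[-1]]+D[4:],maxt=.035,maxr=7)
Q+=j[1:]
chk(Q,obs,H);chk(Q,obs,.024)
for q in Q: print(fk(X,q[:5]).round(3),{k:int(v*1000) for k,v in margins(q,obs,H).items()})
rows,_=torows(Q,.3);print(len(rows));show(rows)
E
```

```text
t 23.45 q [  4.7  68.2 136.3 184.3  88.5 -88.1] p [0.5441 0.133  0.0497] F [ 0.3 -1.3 -0.7] open 0.498
t 23.45 q [  4.7  68.2 136.3 184.3  88.5 -88.1] p [0.5441 0.133  0.0497] F [ 0.3 -1.3 -0.7] open 0.498
0 [0.5445 0.1332 0.0499] 64.0454360979918 -0.08412248260713305
4 [0.5724 0.1192 0.0993] 76.67095235721081 -4.168344516430915
[  5.4  68.2 136.5 185.7  90.6 -87.4] {'sash': 16, 'post': 338, 'arm': 31, 'grip': 17, 'fing': 11, 'self': 70}
[  6.1  68.1 136.4 187.3  92.3 -86.8] {'sash': 13, 'post': 338, 'arm': 37, 'grip': 24, 'fing': 11, 'self': 70}
[  6.9  67.8 136.3 188.8  93.9 -86.2] {'sash': 9, 'post': 339, 'arm': 42, 'grip': 29, 'fing': 11, 'self': 71}
[  7.7  67.6 136.2 190.5  95.4 -85.6] {'sash': 5, 'post': 339, 'arm': 48, 'grip': 32, 'fing': 12, 'self': 72}
[  8.4  67.3 135.9 192.1  96.7 -85.1] {'sash': 1, 'post': 340, 'arm': 54, 'grip': 35, 'fing': 13, 'self': 73}
min margins mm {'sash': 1, 'post': 228, 'arm': 25, 'grip': 6, 'fing': 6, 'self': 58} q lo/hi ok True
min margins mm {'sash': 1, 'post': 228, 'arm': 25, 'grip': 6, 'fing': 7, 'self': 58} q lo/hi ok True
[0.544 0.133 0.
[... 1920 characters left out ...]
0.3, -0.1, -2, -0.8, 0.26, -0.04, 1.05, 0.3, -0.1, -2, -0.8, 0.26, -0.04, 1.06, 0.3, -0.1, -2, -0.8, 0.25, -0.04, 1.05, 0.3, -1.8, -2.5, 0.3, 1.56, -1.18, -0.3, 0.3, 2, -0.7, -4.1, -0.07, -1.82, 0.21, 0.3, 1.7, -0.8, -3.6, -0.15, -1.64, 0.22, 0.3, 2.6, -0.8, -5.1, -0.47, -2.25, 0.11, 0.3, 0.6, 0, -1.2, -0.17, -0.51, -0.05, 0.3, 3.3, -0.1, -5.5, -0.99, -2.32, -0.39, 0.3, 3.1, -0.4, -5.7, -1.19, -2.26, -0.31, 0.3, 3.6, 0.2, -5.7, -1.59, -2.07, -0.72, 0.3, 2.9, -0.1, -5.1, -1.57, -1.64, -0.6, 0.3, -1.8, 4.3, 2.2, -1.39, 1.71, -1.32, 0.3, -2, 4.3, 2.3, -1.51, 1.58, -1.24, 0.3, -2.1, 4.2, 2.3, -1.6, 1.45, -1.15, 0.3, -2.3, 4.1, 2.4, -1.68, 1.32, -1.06, 0.3, -0.1, 0.1, 0.2, -0.01, 0.05, -0.01, 0.3
```

```bash
export OMP_NUM_THREADS=1; python3 - <<'E'
import pickle
from p11 import *
from carry import *
pp=pickle.load(open('p11_6.pkl','rb'))
D=dense(pp,maxt=.035,maxr=7)
H=.028
p,th,az=pose();c=p-.016*dirv(th,az)
Q=[q0]
for k in range(1,5):
    f=k/4; th_=th+f*9;z=c[2]+f*.036
    S=[s for s in ik((.5295+f*.014,.1330-f*.001),z,th_,az-f*3,.016) if s[3]>90]
    s=min(S,key=lambda s:np.abs(s-Q[-1]).max());Q.append(s)
j=dense([Q[-1]]+D[4:],maxt=.03,maxr=7)
Q+=j[1:]
chk(Q,obs,H)
for q in Q[:9]: print(fk(X,q[:5]).round(3),{k:int(v*1000) for k,v in margins(q,obs,H).items()})
rows,_=torows(Q,.3);print(len(rows));show(rows)
E
```

```text
t 23.45 q [  4.7  68.2 136.3 184.3  88.5 -88.1] p [0.5441 0.133  0.0497] F [ 0.3 -1.3 -0.7] open 0.498
min margins mm {'sash': 9, 'post': 228, 'arm': 25, 'grip': 6, 'fing': 6, 'self': 58} q lo/hi ok True
[0.544 0.133 0.05 ] {'sash': 18, 'post': 338, 'arm': 25, 'grip': 10, 'fing': 12, 'self': 71}
[0.548 0.133 0.059] {'sash': 18, 'post': 338, 'arm': 29, 'grip': 17, 'fing': 11, 'self': 71}
[0.551 0.132 0.069] {'sash': 16, 'post': 338, 'arm': 33, 'grip': 24, 'fing': 11, 'self': 72}
[0.555 0.132 0.078] {'sash': 15, 'post': 338, 'arm': 38, 'grip': 25, 'fing': 12, 'self': 74}
[0.559 0.131 0.088] {'sash': 13, 'post': 339, 'arm': 42, 'grip': 26, 'fing': 11, 'self': 76}
[0.572 0.119 0.099] {'sash': 19, 'post': 328, 'arm': 44, 'grip': 18, 'fing': 6, 'self': 83}
[0.572 0.101 0.101] {'sash': 19, 'post': 314, 'arm': 45, 'grip': 19, 'fing': 6, 'self': 84}
[0.57  0.085 0.104] {'sash': 18, 'post': 301, 'arm': 47, 'grip': 19, 'fing': 6, 'self': 85}
[0.566 0.062 0.105] {'sash': 18, 'post': 284, 'arm': 47, 'grip': 20, 'fing': 7, 'self': 86}
18
CALL 0
0, -2.3, -0.8, 0.35, -0.05, 0.96, 0.3, 0, -2.2, -0.7, 0.38, -0.05, 0.96, 0.3, -0.1, -2.2, -0.8, 0.37, -0.04, 0.95, 0.3, -0.1, -2.3, -0.7, 0.37, -0.05, 0.96, 0.3, -1.8, -3.5, -0.7, 1.36, -1.2, 1.13, 0.3, 1.9, -0.7, -4, -0.07, -1.82, 0.21, 0.3, 1.8, -0.8, -3.7, -0.15, -1.64, 0.22, 0.3, 2.5, -0.8, -5.1, -0.47, -2.25, 0.11, 0.3, 0.7, -0.1, -1.2, -0.17, -0.51, -0.05, 0.3, 3.2, 0, -5.5, -0.99, -2.32, -0.39, 0.3, 3.2, -0.4, -5.7, -1.19, -2.26, -0.31, 0.3, 3.6, 0.1, -5.7, -1.59, -2.07, -0.72, 0.3, 2.9, 0, -5, -1.57, -1.64, -0.6, 0.3, -1.8, 4.3, 2.1, -1.39, 1.71, -1.32, 0.3, -2, 4.3, 2.3, -1.51, 1.58, -1.24, 0.3, -2.2, 4.1, 2.3, -1.6, 1.45, -1.15, 0.3, -2.2, 4.2, 2.4, -1.68, 1.32, -1.06, 0.3, -0.1, 0, 0.2, -0.01, 0.05, -0.01, 0.3
```

Emit:
send_rows(
  moves=[0, 0, 0, 0, 0, 0, 0.3, 0, 0, 0, 0, 0, 0, 0.3, 0, -2.3, -0.8, 0.35, -0.05, 0.96, 0.3, 0, -2.2, -0.7, 0.38, -0.05, 0.96, 0.3, -0.1, -2.2, -0.8, 0.37, -0.04, 0.95, 0.3, -0.1, -2.3, -0.7, 0.37, -0.05, 0.96, 0.3, -1.8, -3.5, -0.7, 1.36, -1.2, 1.63, 0.3, 1.9, -0.7, -4, -0.07, -1.82, 0.21, 0.3, 1.8, -0.8, -3.7, -0.15, -1.64, 0.22, 0.3, 2.5, -0.8, -5.1, -0.47, -2.25, 0.11, 0.3, 0.7, -0.1, -1.2, -0.17, -0.51, -0.05, 0.3, 3.2, 0, -5.5, -0.99, -2.32, -0.39, 0.3, 3.2, -0.4, -5.7, -1.19, -2.26, -0.31, 0.3, 3.6, 0.1, -5.7, -1.59, -2.07, -0.72, 0.3, 2.9, 0, -5, -1.57, -1.64, -1.1, 0.3],
)

```text
time_s: 24.95
position: [0.5099, -0.0262, 0.084]
tcp_rot: [[0.057, -0.629, 0.775], [-0.418, -0.72, -0.554], [0.907, -0.292, -0.304]]
force: [1.0, -0.7, 0.7]
opening: 0.644
```

```bash
export OMP_NUM_THREADS=1; python3 - <<'E'
from h import *
snap('scene','s22');snap('top','t22')
import pickle
from p11 import *
pp=pickle.load(open('p11_6.pkl','rb'))
D=dense(pp,maxt=.035,maxr=7)
print(D[12].round(1))
E
```

```text
t 25.05 q [  6.5  68.3 134.8 219.6  89.9 -57.1] p [ 0.5101 -0.0257  0.0834] F [ 1.2 -0.4 -0.5] open 0.651
[  6.3  68.3 135.  219.4  90.1 -57. ]
```

View pics/s22.png

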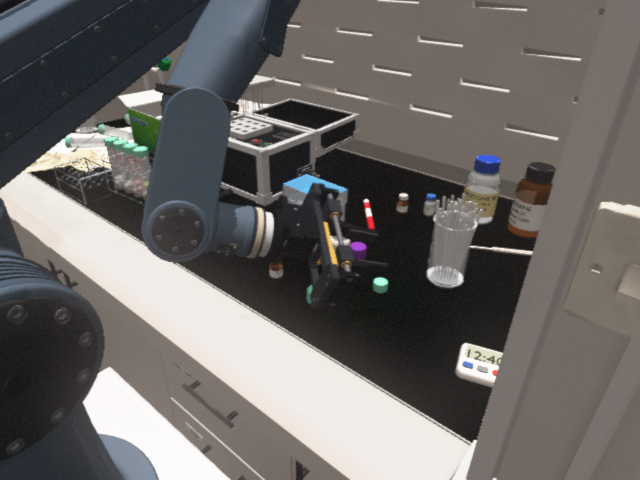

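View pics/t22.png

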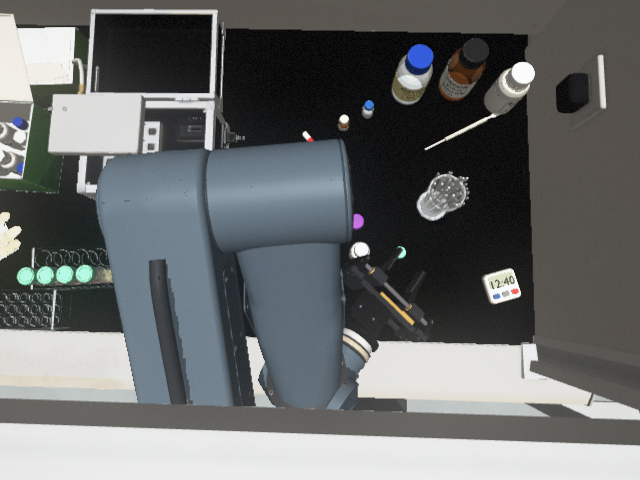

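Emit:
send_rows(
  moves=[-1.8, 4.3, 2.1, -1.39, 1.71, -1.32, 0.3, -2, 4.3, 2.3, -1.51, 1.58, -1.24, 0.3, -2.2, 4.1, 2.3, -1.6, 1.45, -1.15, 0.3, -2.2, 4.2, 2.4, -1.68, 1.32, -1.06, 0.3, 0, 0, 0, 0, 0, 0, 0.3, 0, 0, 0, 0, 0, 0, 0.3],
)

```text
time_s: 25.65
position: [0.4492, 0.0355, 0.0364]
tcp_rot: [[0.379, -0.545, 0.748], [-0.249, -0.839, -0.485], [0.891, -0.003, -0.453]]
force: [0.8, -0.2, 0.1]
opening: 0.65
```

```bash
export OMP_NUM_THREADS=1; python3 - <<'E'
from h import *
snap('scene','s23');snap('wrist','w23')
from p6 import *
from carry import *
obs=[OB[o] for o in('vial','gslim','gshort','groll','cap')]
plan([(.441,.040,.0207,65,-33),(.441,.040,.0157,65,-33)],obs,.028,None,.3,b=.010,tr=.008,rr=3)
E
```

```text
t 25.75 q [ 16.9  71.8 138.  223.4  83.8 -67.3] p [0.4494 0.0347 0.0364] F [-0.2  0.7  0.5] open 0.648
now c [0.4419 0.0396 0.041 ] th 63.05 az -33.06
wp [ 4.41e-01  4.00e-02  2.10e-02  6.50e+01 -3.30e+01] [ 17.  77. 137. 224.  88. -65.] {'sash': 47, 'post': 281, 'arm': 30, 'grip': 6, 'fing': 10, 'self': 68}
wp [ 4.41e-01  4.00e-02  1.60e-02  6.50e+01 -3.30e+01] [ 17.  77. 136. 224.  88. -65.] {'sash': 53, 'post': 281, 'arm': 25, 'grip': 5, 'fing': 5, 'self': 70}
min margins mm {'sash': 5, 'post': 280, 'arm': 25, 'grip': 5, 'fing': 5, 'self': 60} q lo/hi ok True
max joint step [0.3 1.9 0.5 0.5 1.9 0.9]
rows 4 ends [3, 4]
CALL 0
-0.5, -0.4, 0.1, -0.03, 0.01, -0.67, 0.3, -0.4, -0.6, 0, -0.02, 0.01, -0.66, 0.3, -0.3, -0.5, 0.1, -0.03, 0.02, -0.66, 0.3, 0, 0, 0, 0, 0, -0.5, 0.3
```

View pics/s23.png

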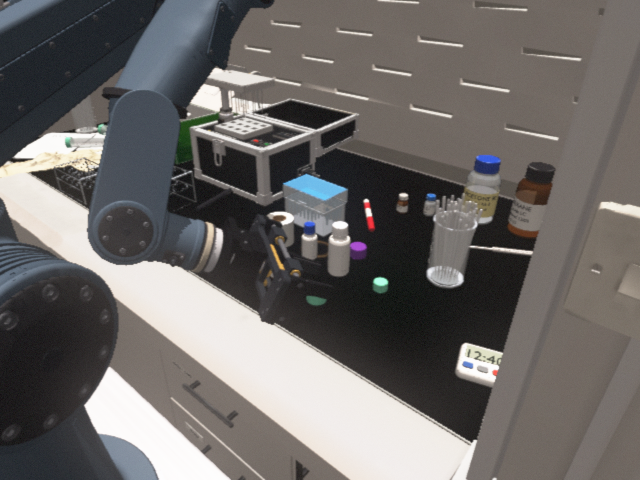

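View pics/w23.png

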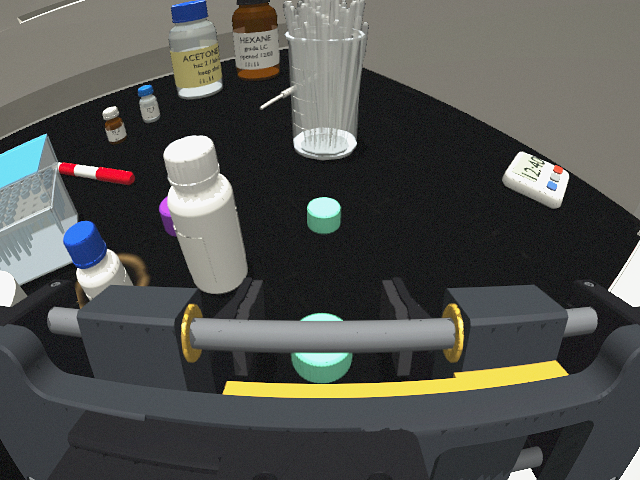

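Emit:
send_rows(
  moves=[-0.5, -0.4, 0.1, -0.03, 0.01, -0.67, 0.3, -0.4, -0.6, 0, -0.02, 0.01, -0.66, 0.3, -0.3, -0.5, 0.1, -0.03, 0.02, -0.66, 0.3, 0, 0, 0, 0, 0, -0.5, 0.3, 0, 0, 0, 0, 0, 0, 0.3],
)

```text
time_s: 26.25
position: [0.4476, 0.0351, 0.0102]
tcp_rot: [[0.358, -0.544, 0.759], [-0.229, -0.839, -0.493], [0.905, 0.002, -0.425]]
force: [0.2, -0.8, -0.4]
opening: 0.647
```

```bash
python3 - <<'E'
from h import *
snap('scene','s24');snap('wrist','w24')
E
```

```text
(no output)
```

View pics/w24.png

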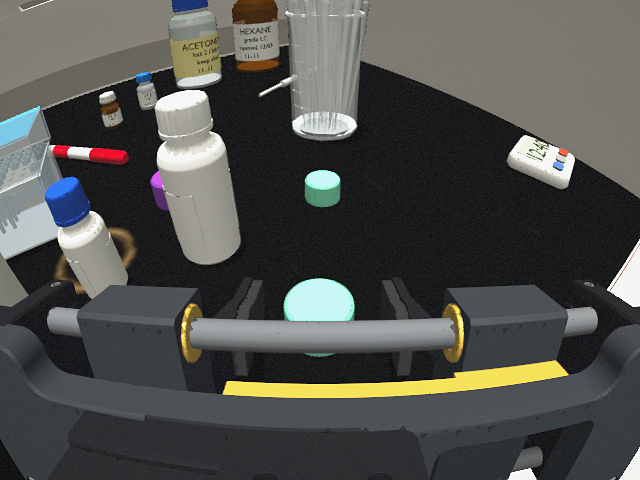

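Emit:
send_rows(
  moves=[0, 0, 0, 0, 0, 0, -0.1, 0, 0, 0, 0, 0, 0, -0.5, 0, 0, 0, 0, 0, 0, -1, 0, 0, 0, 0, 0, 0, -1, 0, 0, 0, 0, 0, 0, -1, 0, 0, 0, 0, 0, 0, -1],
)

```text
time_s: 26.95
position: [0.4478, 0.0352, 0.0115]
tcp_rot: [[0.356, -0.544, 0.76], [-0.23, -0.839, -0.493], [0.906, 0.001, -0.424]]
force: [-0.3, -0.1, 0.7]
opening: 0.363
```

```bash
export OMP_NUM_THREADS=1; python3 - <<'E'
from h import *
snap('wrist','w25');snap('scene','s25')
from carry import *
p,th,az=pose();print(st(),p,th,az)
E
```

```text
t 27.05 q [ 17.8  77.1 136.3 224.6  87.8 -64.8] p [0.4478 0.0351 0.0115] F [0.2 1.  0.6] open 0.359
[ 17.78632677  77.13427589 136.28383793 224.60320537  87.78284206
 -64.7926477 ] [0.44782933 0.03514473 0.01147374] 64.9049989859651 -33.000959744236404
```

View pics/w25.png

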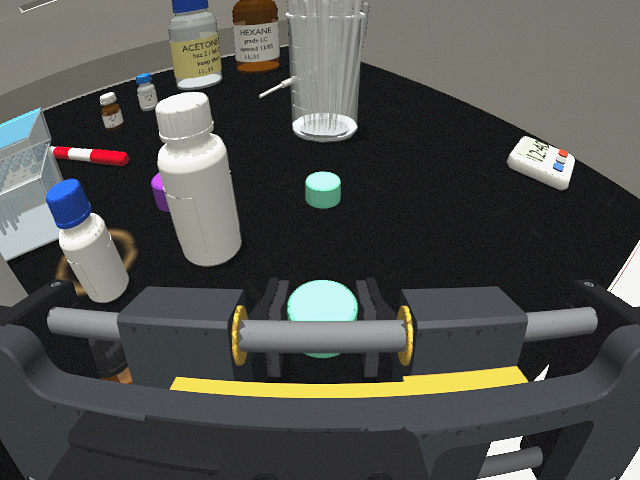

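View pics/s25.png

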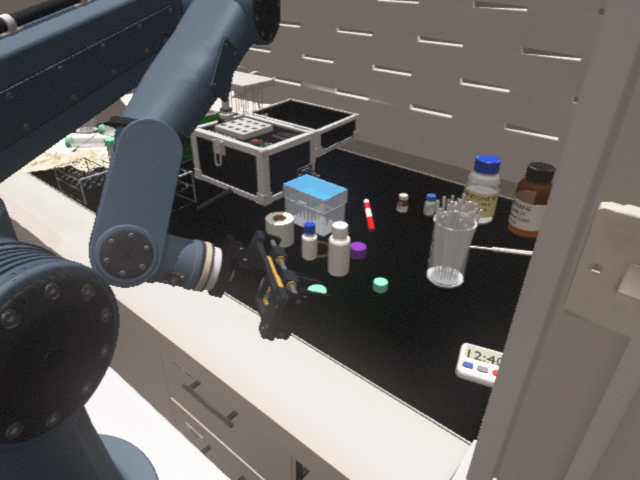

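```bash
python3 - <<'E'
from h import *
import cv2
c=load('w25')
im=c['pixels'];hsv=cv2.cvtColor(im,cv2.COLOR_RGB2HSV)
crop=cv2.resize(im[270:370,260:390],None,fx=5,fy=5);cv2.imwrite('pics/w25c.png',crop[:,:,::-1])
for u,v in((287,303),(357,304),(322,281),(322,324)): print(at(c,u,v,.02,True))
c=load('s25');im=c['pixels'];cv2.imwrite('pics/s25c.png',cv2.resize(im[200:290,245:365],None,fx=6,fy=6)[:,:,::-1])
E
```

```text
[0.44605665 0.05390888 0.02      ]
[0.42878006 0.02829345 0.02      ]
[0.44880815 0.03368234 0.02      ]
[0.4281222  0.04712367 0.02      ]
```

View pics/w25c.png

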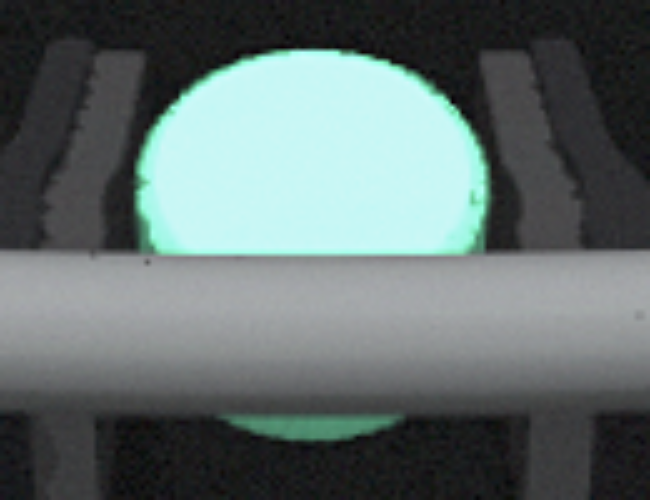

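View pics/s25c.png

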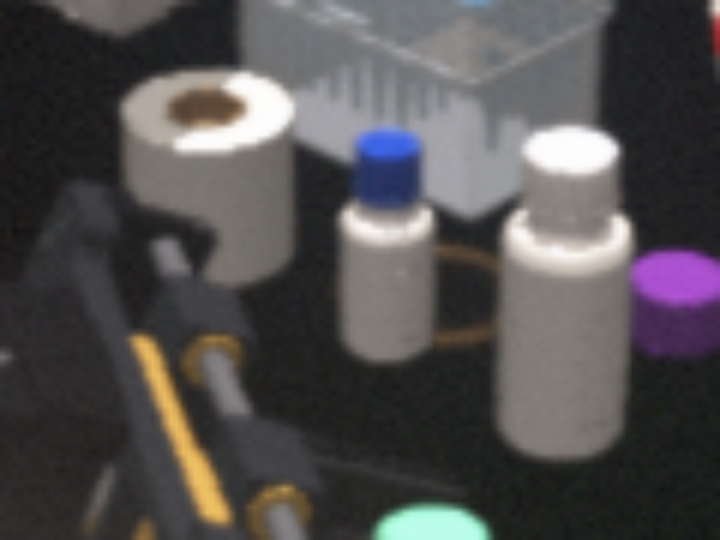

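```bash
python3 - <<'E'
from h import *
import cv2,numpy as np
from scipy.optimize import least_squares
c=load('s25')
def circ(xy,z,r):
    a=np.linspace(0,6.28,60);P=np.array([[xy[0]+r*np.cos(t),xy[1]+r*np.sin(t),z] for t in a]);return np.array([proj(c,p) for p in P])
def ext(xy,z,r):
    q=circ(xy,z,r);return q[:,0].min(),q[:,0].max(),q[:,1].min(),q[:,1].max()
cr=lambda x,y:(245+x/6,200+y/6)
# roll: left,right extents, top extent
L=cr(120,0)[0];R=cr(296,0)[0];T=cr(0,68)[1];B=cr(0,151)[1]
r=least_squares(lambda x:np.array(ext(x,.052,.027))-[L,R,T,B],[.53,.21]);print('roll',r.x,r.fun)
# slim: bottom circle: left 494,right 632, bottom 460
r=least_squares(lambda x:(np.array(ext(x,.0,.0185))-[cr(495,0)[0],cr(629,0)[0],0,cr(0,462)[1]])[[0,1,3]],[.53,.06]);print('slim',r.x,r.fun)
r=least_squares(lambda x:(np.array(ext(x,.0,.014))-[cr(338,0)[0],cr(437,0)[0],0,cr(0,362)[1]])[[0,1,3]],[.53,.13]);print('short',r.x,r.fun)
E
```

```text
Traceback (most recent call last):
IndexError: index 1 is out of bounds for axis 1 with size 1
```

```bash
cat > meas.py <<'E'
from h import *
import cv2,numpy as np
from scipy.optimize import least_squares
def ext(c,xy,z,r):
    a=np.linspace(0,6.28,60);P=np.array([[xy[0]+r*np.cos(t),xy[1]+r*np.sin(t),z] for t in a]);q=cv2.projectPoints(P,np.array(c['rvec']),np.array(c['tvec']),np.array([[F(c),0,c['cx']],[0,F(c),c['cy']],[0,0,1.]]),None)[0][:,0]
    return np.array([q[:,0].min(),q[:,0].max(),q[:,1].min(),q[:,1].max()])
def F(c): return 240/np.tan(np.radians(c['vertical_fov']/2))
def fit(c,z,r,e,x0,idx=(0,1,2,3)):
    s=least_squares(lambda x:(ext(c,x,z,r)-e)[list(idx)],x0);return s.x.round(4),s.fun.round(1)
E
python3 - <<'E'
from meas import *
c=load('s25')
cr=lambda l,r,t,b:np.array([245+l/6,245+r/6,200+t/6,200+b/6])-.5
print('roll',fit(c,.052,.027,cr(120,296,68,151),[.53,.21]))
print('slim',fit(c,0,.0185,cr(495,629,0,462),[.53,.06],(0,1,3)))
print('short',fit(c,0,.014,cr(338,437,0,362),[.53,.13],(0,1,3)))
E
```

```text
roll (array([0.5317, 0.2121]), array([ 0.4, -0.4,  0.2, -0.2]))
slim (array([0.5271, 0.0644]), array([ 0.7, -0.7,  0. ]))
short (array([0.5295, 0.1348]), array([ 0.7, -0.7,  0. ]))
```

```bash
export OMP_NUM_THREADS=1; cat > p12.py <<'E'
import fast, full
from p6 import *
from carry import pose
from concurrent.futures import ProcessPoolExecutor
from full import STAT,cyl
B=.0125
q0=st();p,th,az=pose();R0=fkR(q0);ax=R0.T@np.array([0,0,1.])
OB['groll']=((.532,.2132),)+tuple(OB['groll'][1:])
op=[OB[o] for o in('vial','gslim','groll','gshort')]
c=p-B*R0[:,2]
hp=np.array([[.0165*np.cos(a),.0165*np.sin(a),-c[2]+z] for a in np.arange(0,6.28,.6) for z in(0.001,.01,.02)])
HT=(hp+(c-p))@R0
def held(q):
    R=fkR(q);t=fk(X,q[:5]);P=t+HT@R.T
    return min(P[:,2].min(),min(F(P).min() for F in STAT),min(cyl(P,*o).min() for o in op)), np.degrees(np.arccos(np.clip((R@ax)[2],-1,1)))
def okh(q,obs,hw,h=None,ms=.008,mo=.006,tl=25):
    if (q<LO).any() or (q>HI).any(): return False
    d,t=held(q)
    if t>tl or d<.005: return False
    m=margins(q,obs,hw)
    return m['sash']>=ms and m['fing']>=.009 and min(m['post'],m['arm'],m['grip'],m['self'])>=mo
fast.ok=okh
HWc=.0165
def lift(x,y,z,az,qp):
    S=[s for s in ik((x,y),z,th,az,B) if s[3]>90 and s[5]<60];return min(S,key=lambda s:np.abs(s-qp).max()) if S else None
a=None
for dx,dy,dz in((0,0,.010),(0,0,.014),(.005,-.003,.012),(0,0,.02)):
    s=lift(c[0]+dx,c[1]+dy,c[2]+dz,az,q0)
    if s is not None and okh(s,op,HWc): a=s;break
goals=[]
for dz in (.062,.066):
  for azg in range(10,42,2):
    g=lift(.532,.2130,c[2]+dz,azg,q0)
    if g is not None and okh(g,op,HWc): goals.append(g)
def run(s): return fast.rrt(a,goals,op,HWc,seed=s,iters=20000,lo=np.array([-60,45,90,100,40,-160]),hi=np.array([80,95,139.7,261,140,60]))
if __name__=='__main__':
    print('start',a,c,len(goals),[g.round(0) for g in goals])
    with ProcessPoolExecutor(4) as ex:
        for s,pp in enumerate(ex.map(run,range(12))):
            if pp is None: print(s,None);continue
            Q=dense(pp);print(s,length(pp),len(Q));chk(Q,op,HWc);print('held',min(held(q)[0] for q in Q),max(held(q)[1] for q in Q)); pickle.dump(pp,open(f'p12_{s}.pkl','wb'))
E
timeout 570 python3 p12.py | grep -v '^t '
```

```text
start [ 17.48653834  76.07532859 137.18471086 224.36158593  87.78550849
 -64.94869122] [0.43833562 0.04131024 0.01677524] 0 []concurrent.futures.process._RemoteTraceback: 
"""
Traceback (most recent call last):
  File "p12.py", line 35, in run
    def run(s): return fast.rrt(a,goals,op,HWc,seed=s,iters=20000,lo=np.array([-60,45,90,100,40,-160]),hi=np.array([80,95,139.7,261,140,60]))
                       ~~~~~~~~^^^^^^^^^^^^^^^^^^^^^^^^^^^^^^^^^^^^^^^^^^^^^^^^^^^^^^^^^^^^^^^^^^^^^^^^^^^^^^^^^^^^^^^^^^^^^^^^^^^^^^^^^^^^^^
  File "fast.py", line 23, in rrt
    y=ext(i,x)
  File "fast.py", line 16, in ext
    D=np.linalg.norm((np.array(T[i])-x)*W,axis=1);n=int(D.argmin());base=T[i][n];d=x-base
                      ~~~~~~~~~~~~~~^~
ValueError: operands could not be broadcast together with shapes (0,) (6,) 
"""

The above exception was the direct cause of the following exception:

Traceback (most recent call last):
  File "p12.py", line 39, in <module>
    for s,pp in enumerate(ex.map(run,range(12))):
                ~~~~~~~~~^^^^^^^^^^^^^^^^^^^^^^^
ValueError: operands could not be broadcast together with shapes (0,) (6,)
```

```bash
export OMP_NUM_THREADS=1; python3 - <<'E'
from p12 import *
print(OB['groll'],OB['gshort'])
for dz in(.052,.056,.06):
  for azg in range(0,46,4):
    g=lift(.532,.213,c[2]+dz,azg,np.array([0,68,135,160,85,-97.]))
    if g is None: print(dz,azg,None);continue
    mm=margins(g,op,HWc);print(dz,azg,g.round(0),{k:int(v*1000) for k,v in mm.items()},held(g))
E
```

```text
t 27.05 q [ 17.8  77.1 136.3 224.6  87.8 -64.8] p [0.4478 0.0351 0.0115] F [0.2 1.  0.6] open 0.359
((0.532, 0.2132), 0.027, 0.052) ((0.5295, 0.1332), 0.014, 0.07)
0.052 0 [ 20.  62. 131. 198.  77. -86.] {'sash': -54, 'post': 417, 'arm': 63, 'grip': 21, 'fing': 5, 'self': 106} (np.float64(0.0009811562168380097), np.float64(0.06560188229377308))
0.052 4 [ 16.  63. 132. 191.  80. -87.] {'sash': -48, 'post': 409, 'arm': 58, 'grip': 23, 'fing': 5, 'self': 96} (np.float64(0.0009811562168380653), np.float64(0.06560188231044019))
0.052 8 [ 13.  64. 134. 185.  82. -88.] {'sash': -30, 'post': 400, 'arm': 54, 'grip': 25, 'fing': 5, 'self': 88} (np.float64(0.0009811562168381346), np.float64(0.06560188229932878))
0.052 12 [  9.  65. 135. 178.  84. -91.] {'sash': -14, 'post': 392, 'arm': 49, 'grip': 27, 'fing': 5, 'self': 82} (np.float64(0.000981156216838204), np.float64(0.06560188229377308))
0.052 16 [  6.  65. 135. 171.  85. -94.] {'sash': -1, 'post': 384, 'arm': 46, 'grip': 28, 'fing': 5, 'self': 78} (np.float64(0.0009811562168382457), np.float64(0.06560188229377308))
0.052 20 [  2.  66. 136. 
[... 4959 characters left out ...]
102.] {'sash': 7, 'post': 288, 'arm': 44, 'grip': 9, 'fing': 13, 'self': 81} (np.float64(0.00898115621683803), np.float64(0.06560188229377308))
0.06 36 [ -10.   63.  134.  138.   77. -102.] {'sash': 5, 'post': 265, 'arm': 43, 'grip': 5, 'fing': 13, 'self': 87} (np.float64(0.008981156216837892), np.float64(0.06560188230488448))
0.06 40 [ -12.   62.  132.  132.   74. -101.] {'sash': 2, 'post': 245, 'arm': 43, 'grip': 1, 'fing': 13, 'self': 96} (np.float64(0.00898115621683817), np.float64(0.06560188229377308))
0.06 44 [ -14.   61.  131.  126.   71. -100.] {'sash': -1, 'post': 228, 'arm': 43, 'grip': -7, 'fing': 13, 'self': 105} (np.float64(0.008981156216838003), np.float64(0.06560188231044019))
```

```bash
export OMP_NUM_THREADS=1; python3 - <<'E'
s=open('p12.py').read()
s=s.replace('''for dz in (.062,.066):
  for azg in range(10,42,2):
    g=lift(.532,.2130,c[2]+dz,azg,q0)''','''for dz,dt in ((.058,0),(.062,4),(.064,6)):
  for azg in range(16,34,2):
    S=[s for s in ik((.532,.2130),c[2]+dz,th+dt,azg,B) if s[3]>90 and s[5]<60];g=S[0] if S else None''')
open('p12.py','w').write(s)
E
timeout 570 python3 p12.py | grep -v '^t '
```

```text
start [ 17.48653834  76.07532859 137.18471086 224.36158593  87.78550849
 -64.94869122] [0.43833562 0.04131024 0.01677524] 22 [array([  -3.,   65.,  136.,  154.,   83., -100.]), array([  -4.,   64.,  135.,  151.,   82., -101.]), array([  -6.,   64.,  135.,  148.,   81., -101.]), array([  -7.,   64.,  135.,  144.,   80., -102.]), array([  6.,  68., 136., 170.,  93., -94.]), array([  4.,  68., 136., 167.,  93., -96.]), array([  2.,  68., 136., 163.,  93., -97.]), array([  0.,  68., 137., 160.,  92., -99.]), array([  -2.,   68.,  136.,  156.,   91., -100.]), array([  -3.,   68.,  136.,  153.,   90., -102.]), array([  -5.,   68.,  136.,  149.,   89., -103.]), array([  -7.,   68.,  136.,  146.,   88., -104.]), array([  -8.,   67.,  135.,  143.,   87., -104.]), array([  5.,  70., 136., 170.,  96., -95.]), array([  4.,  70., 137., 166.,  97., -96.]), array([  2.,  70., 137., 163.,  96., -98.]), array([  -0.,   70.,  137.,  159.,   96., -100.]), array([  -2.,   70.,  137.,  155.,   95., -101.]), array([  -4.,   70.,  136.,  152.,   94., -103.]), array([  -5.,   70.,  136.,  149.,   93., -104.
[... 1450 characters left out ...]
275084489159
8 66.79648632380452 15
min margins mm {'sash': 24, 'post': 281, 'arm': 35, 'grip': 9, 'fing': 13, 'self': 66} q lo/hi ok True
held 0.005406955831201099 17.829193713671238
9 68.28019020489124 22
min margins mm {'sash': 24, 'post': 281, 'arm': 35, 'grip': 10, 'fing': 10, 'self': 62} q lo/hi ok True
held 0.004539663977143984 16.920285725655017
10 69.36679894707183 18
min margins mm {'sash': 24, 'post': 281, 'arm': 35, 'grip': 6, 'fing': 6, 'self': 66} q lo/hi ok True
held 0.0014601718783668037 20.166388798289173
11 61.79740643814453 20
min margins mm {'sash': 22, 'post': 281, 'arm': 35, 'grip': 8, 'fing': 10, 'self': 66} q lo/hi ok True
held 0.0009243147636346649 16.129909588508287
```

Seed 8 is best.

```bash
export OMP_NUM_THREADS=1; python3 - <<'E'
from p12 import *
pp=pickle.load(open('p12_8.pkl','rb'))
Q=dense([q0]+pp,maxt=.03,maxr=6);chk(Q,op,HWc)
for i,q in enumerate(Q):
    d=fkR(q)[:,2];print(i,(fk(X,q[:5])-B*d).round(3),q.round(0),[round(float(v),3) for v in held(q)],{k:int(v*1000) for k,v in margins(q,op,HWc).items()})
rows,_=torows(Q,-1);print(len(rows));show(rows)
E
```

```text
t 27.05 q [ 17.8  77.1 136.3 224.6  87.8 -64.8] p [0.4478 0.0351 0.0115] F [0.2 1.  0.6] open 0.359
min margins mm {'sash': 24, 'post': 281, 'arm': 26, 'grip': 5, 'fing': 6, 'self': 66} q lo/hi ok True
0 [0.439 0.043 0.017] [ 18.  77. 136. 225.  88. -65.] [0.001, 0.0] {'sash': 49, 'post': 283, 'arm': 26, 'grip': 5, 'fing': 6, 'self': 71}
1 [0.438 0.041 0.027] [ 17.  76. 137. 224.  88. -65.] [0.011, 0.066] {'sash': 40, 'post': 281, 'arm': 35, 'grip': 10, 'fing': 15, 'self': 66}
2 [0.441 0.06  0.038] [ 20.  76. 137. 225.  90. -63.] [0.021, 3.407] {'sash': 34, 'post': 296, 'arm': 41, 'grip': 21, 'fing': 24, 'self': 66}
3 [0.442 0.079 0.049] [ 23.  76. 137. 226.  92. -60.] [0.026, 6.768] {'sash': 28, 'post': 312, 'arm': 47, 'grip': 26, 'fing': 11, 'self': 66}
4 [0.441 0.099 0.06 ] [ 26.  76. 137. 227.  95. -58.] [0.008, 10.127] {'sash': 24, 'post': 328, 'arm': 53, 'grip': 30, 'fing': 15, 'self': 67}
5 [0.448 0.125 0.067] [ 27.  76. 136. 226.  97. -58.] [0.006, 12.266] {'sash': 25, 'post': 348, 'arm': 55, 'grip': 33, 'fing': 19, 'self': 70}
6 [0.46  0.15  0.066] [ 27.  77. 135. 221. 100. 
[... 1598 characters left out ...]
ash': 24, 'post': 382, 'arm': 46, 'grip': 30, 'fing': 18, 'self': 71}
17
CALL 0
0.1, 0, 0, 0, 0, 1, -1, 0.6, -3.3, 1.8, 0.28, 1.9, 1.15, -1, 0.7, -3.3, 1.9, 0.15, 1.96, 1.17, -1, 1, -3.2, 2, 0.02, 2.01, 1.19, -1, -0.1, -2.3, 4.3, 0.66, 2.68, 0.68, -1, -1.1, -0.8, 5.3, 1.29, 2.6, -0.07, -1, -1.2, -1.1, 5.3, 1.09, 2.63, 0.07, -1, -1.1, -1.5, 5, 0.88, 2.63, 0.21, -1, -1, -1.7, 4.9, 0.67, 2.61, 0.34, -1, -0.9, -2.1, 4.7, 0.47, 2.55, 0.48, -1, -0.4, 0.4, 1.2, 0.45, 0.22, -0.02, -1, -1, 0.8, 3, 0.98, 0.47, 0.07, -1, -0.1, 0, 0.1, 0.03, 0.01, 0, -1, -1, 3.2, 1.9, 1.17, -1.16, -0.18, -1, -1.1, 2.7, 2.3, 0.82, -1.12, 0.03, -1, -1.2, 2.2, 2.7, 0.5, -1.1, 0.25, -1, -0.7, 1.4, 1.4, 0.09, -0.78, 0.15, -1
```

Emit:
send_rows(
  moves=[0.1, 0, 0, 0, 0, 1, -1, 0.6, -3.3, 1.8, 0.28, 1.9, 1.35, -1, 0.7, -3.3, 1.9, 0.15, 1.96, 1.37, -1, 1, -3.2, 2, 0.02, 2.01, 1.29, -1, -0.1, -2.3, 4.3, 0.66, 2.68, 0.68, -1, -1.1, -0.8, 5.3, 1.29, 2.6, -0.07, -1, -1.2, -1.1, 5.3, 1.09, 2.63, 0.07, -1, -1.1, -1.5, 5, 0.88, 2.63, 0.21, -1, -1, -1.7, 4.9, 0.67, 2.61, 0.34, -1, -0.9, -2.1, 4.7, 0.47, 2.55, 0.48, -1],
)

```text
time_s: 28.05
position: [0.5029, 0.2518, 0.0793]
tcp_rot: [[0.136, 0.068, 0.988], [-0.049, -0.996, 0.075], [0.99, -0.059, -0.132]]
force: [0.6, 0.0, -0.3]
opening: 0.363
```

```bash
python3 - <<'E'
from h import *
snap('scene','s26')
E
```

```text
(no output)
```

View pics/s26.png

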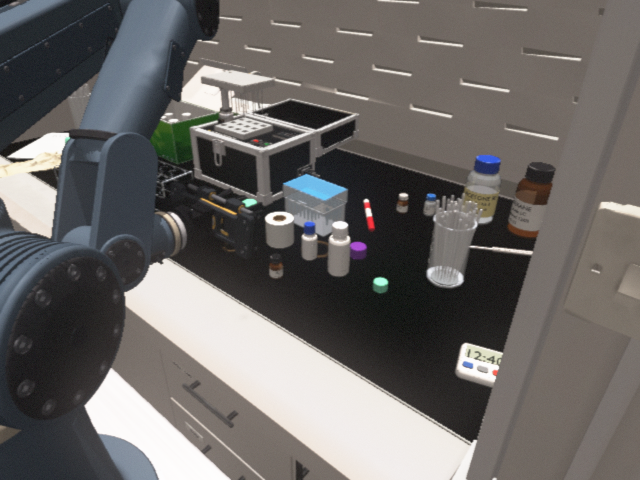

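```bash
python3 - <<'E'
from meas import *
c=load('s26');im=c['pixels'];cv2.imwrite('pics/s26c.png',cv2.resize(im[200:290,245:365],None,fx=6,fy=6)[:,:,::-1])
E
```

```text
(no output)
```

View pics/s26c.png

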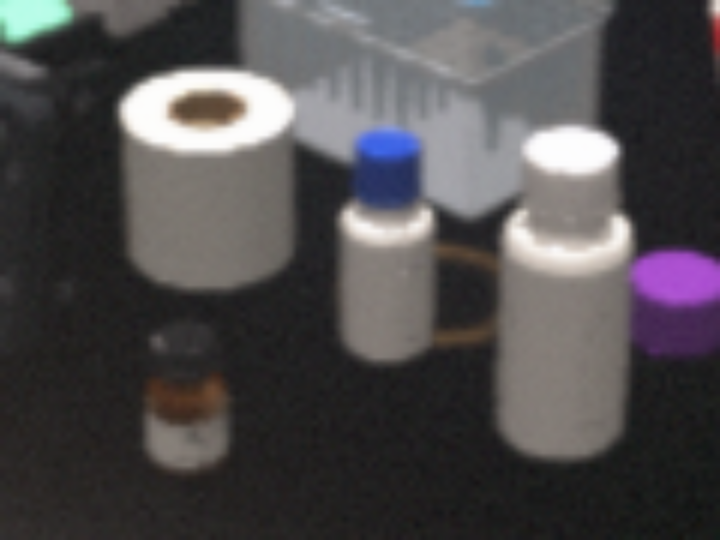

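Emit:
send_rows(
  moves=[-0.4, 0.4, 1.2, 0.45, 0.22, -0.02, -1, -1, 0.8, 3, 0.98, 0.47, 0.07, -1, -0.1, 0, 0.1, 0.03, 0.01, 0, -1, -1, 3.2, 1.9, 1.17, -1.16, -0.18, -1, -1.1, 2.7, 2.3, 0.82, -1.12, 0.03, -1, -1.2, 2.2, 2.7, 0.5, -1.1, 0.25, -1, -0.7, 1.4, 1.4, 0.09, -0.78, 0.15, -1, 0, 0, 0, 0, 0, 0, -1, 0, 0, 0, 0, 0, 0, -1],
)

```text
time_s: 29.0
position: [0.5432, 0.2158, 0.0816]
tcp_rot: [[0.316, 0.274, 0.908], [0.089, -0.962, 0.259], [0.945, -0.001, -0.328]]
force: [-0.0, -0.0, -0.5]
opening: 0.359
```

```bash
export OMP_NUM_THREADS=1; python3 - <<'E'
from h import *
import cv2
snap('scene','s27')
c=load('s27');im=c['pixels'];cv2.imwrite('pics/s27c.png',cv2.resize(im[170:290,225:365],None,fx=5,fy=5)[:,:,::-1])
snap('wrist','w27')
from p6 import *
from carry import *
op=[OB[o] for o in('vial','gslim','groll','gshort')]
Q=plan([(.532,.213,.0168+.055,64.9,18),(.532,.213,.0168+.0535,64.9,22)],op,.0165,None,-1,b=.0125,tr=.005,rr=3)
E
```

```text
t 29.1 q [  5.5  68.8 136.5 170.   95.8 -94.5] p [0.5427 0.2171 0.081 ] F [-0.6  0.7  0. ] open 0.365
now c [0.5314 0.2139 0.0852] th 70.82 az 16.08
wp [ 0.532  0.213  0.072 64.9   18.   ] [  4.  65. 136. 167.  85. -95.] {'sash': 0, 'post': 375, 'arm': 47, 'grip': 28, 'fing': 8, 'self': 75}
wp [ 0.532  0.213  0.07  64.9   22.   ] [  1.  65. 136. 161.  85. -98.] {'sash': 9, 'post': 358, 'arm': 42, 'grip': 23, 'fing': 7, 'self': 75}
min margins mm {'sash': 0, 'post': 358, 'arm': 42, 'grip': 23, 'fing': 7, 'self': 70} q lo/hi ok True
max joint step [1.8 1.3 0.4 3.4 3.7 1.4]
rows 5 ends [3, 5]
CALL 0
-0.6, 1.9, 0.7, 0, -0.02, -0.49, -1, -0.6, 1.9, 0.6, 0, -0.02, -0.48, -1, -0.6, 1.9, 0.6, 0, -0.02, -0.48, -1, 0, 0, 2, -0.01, 0.03, -0.08, -1, 0, 0, 2, -0.01, 0.04, -0.07, -1
```

View pics/s27c.png

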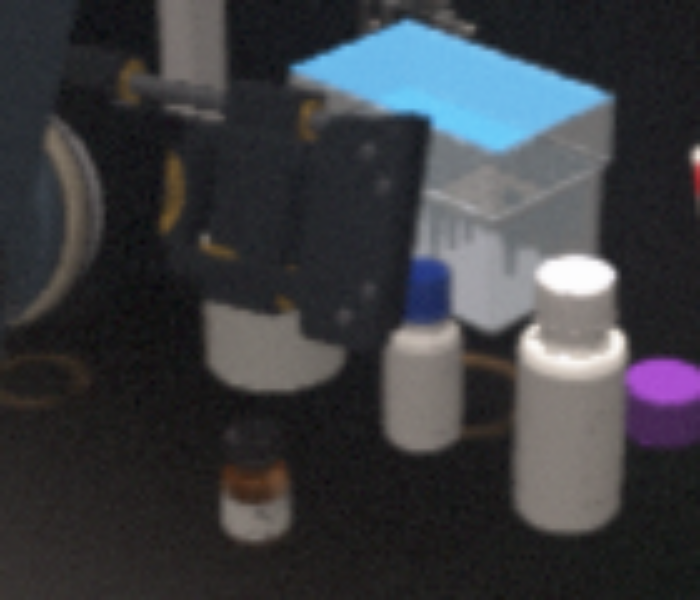

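View pics/w27.png

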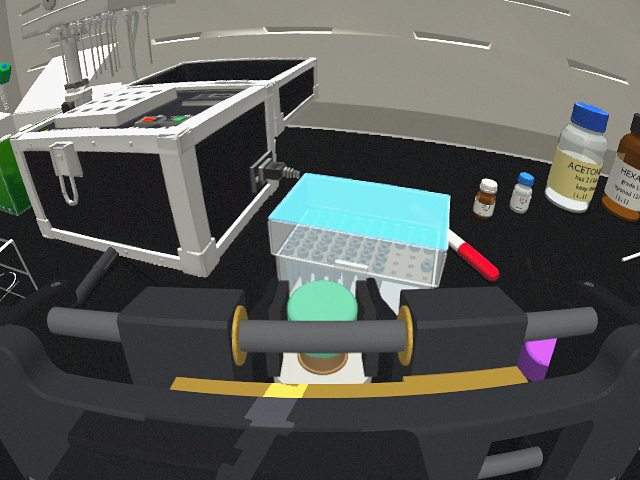

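```bash
export OMP_NUM_THREADS=1; python3 - <<'E'
from p6 import *
from carry import *
op=[OB[o] for o in('vial','gslim','groll','gshort')]
Q=plan([(.532,.213,.079,68.5,26),(.532,.213,.0168+.0545,64.9,26)],op,.0165,None,-1,b=.0125,tr=.004,rr=3)
E
```

```text
t 29.1 q [  5.5  68.8 136.5 170.   95.8 -94.5] p [0.5427 0.2171 0.081 ] F [-0.6  0.7  0. ] open 0.365
now c [0.5314 0.2139 0.0852] th 70.82 az 16.08
wp [ 0.532  0.213  0.079 68.5   26.   ] [  -3.   68.  136.  153.   90. -101.] {'sash': 30, 'post': 323, 'arm': 41, 'grip': 16, 'fing': 16, 'self': 71}
wp [ 0.532  0.213  0.071 64.9   26.   ] [  -3.   65.  136.  154.   83. -100.] {'sash': 12, 'post': 330, 'arm': 41, 'grip': 17, 'fing': 8, 'self': 76}
min margins mm {'sash': 12, 'post': 323, 'arm': 41, 'grip': 16, 'fing': 8, 'self': 68} q lo/hi ok True
max joint step [2.3 1.2 0.4 4.5 3.2 2.1]
rows 6 ends [4, 6]
CALL 0
-0.2, 0.5, 2.5, 0, 0.03, -0.17, -1, -0.2, 0.6, 2.5, -0.01, 0.02, -0.16, -1, -0.2, 0.5, 2.4, -0.01, 0.02, -0.17, -1, -0.3, 0.6, 2.5, -0.01, 0.03, -0.16, -1, -0.8, 1.6, 0, -0.01, -0.01, -0.42, -1, -0.7, 1.6, 0, -0.02, -0.01, -0.42, -1
```

Emit:
send_rows(
  moves=[-0.2, 0.5, 2.5, 0, 0.03, -0.17, -1, -0.2, 0.6, 2.5, -0.01, 0.02, -0.16, -1, -0.2, 0.5, 2.4, -0.01, 0.02, -0.17, -1, -0.3, 0.6, 2.5, -0.01, 0.03, -0.16, -1, -0.8, 1.6, 0, -0.01, -0.01, -0.42, -1, -0.7, 1.6, 0, -0.02, -0.01, -0.42, -1, 0, 0, 0, 0, 0, 0, -1, 0, 0, 0, 0, 0, 0, -1],
)

```text
time_s: 29.9
position: [0.5422, 0.2182, 0.0663]
tcp_rot: [[0.38, 0.439, 0.814], [0.185, -0.899, 0.398], [0.906, -0.0, -0.423]]
force: [0.6, 0.2, 0.3]
opening: 0.361
```

```bash
export OMP_NUM_THREADS=1; python3 - <<'E'
from h import *
snap('wrist','w28')
from p6 import *
from carry import *
import cv2
c=load('w28');cv2.imwrite('pics/w28c.png',cv2.resize(c['pixels'][260:390,240:400],None,fx=4.5,fy=4.5)[:,:,::-1])
op=[OB[o] for o in('vial','gslim','groll','gshort')]
Q=plan([(.532,.213,.0168+.052,64.9,26)],op,.0165,None,-1,b=.0125,tr=.001,rr=3)
for z,u,v in((.0725,287,303),(.0725,357,304),(.0725,322,281)): print(at(c,u,v,z,True))
E
```

```text
t 29.95 q [ -2.8  65.1 135.6 153.9  83.3 -99.8] p [0.5422 0.218  0.0662] F [ 0.6  0.4 -0.1] open 0.364
now c [0.532  0.213  0.0715] th 64.95 az 26.03
wp [ 0.532  0.213  0.069 64.9   26.   ] [  -3.   66.  135.  154.   84. -100.] {'sash': 15, 'post': 330, 'arm': 38, 'grip': 17, 'fing': 5, 'self': 76}
min margins mm {'sash': 13, 'post': 328, 'arm': 38, 'grip': 17, 'fing': 5, 'self': 76} q lo/hi ok True
max joint step [0.2 0.2 0.  0.2 0.2 0. ]
rows 3 ends [3]
CALL 0
0, 0, 0, 0, 0, -0.09, -1, 0, 0, 0, 0, 0, -0.09, -1, -0.1, 0, 0, 0, 0, -0.09, -1
[0.52630845 0.22834653 0.0725    ]
[0.53954507 0.19979645 0.0725    ]
[0.54539655 0.22012602 0.0725    ]
```

View pics/w28c.png

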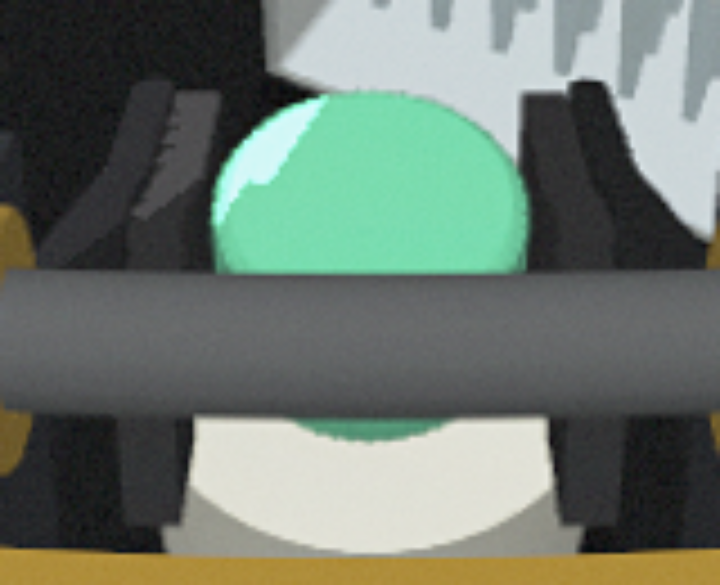

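```bash
python3 - <<'E'
from h import *
c=load('w28');import numpy as np
a=at(c,240+370/4.5-.5,260+551/4.5-.5,.052,True);b=at(c,240+370/4.5-.5,260+441/4.5-.5,.0545,True);print(a,b,np.linalg.norm((a-b)[:2]))
E
```

```text
[0.50696909 0.20155843 0.052     ] [0.51724103 0.20656576 0.0545    ] 0.011427422546318086
```

Emit:
send_rows(
  moves=[0, 0, 0, 0, 0, -0.09, -1, 0, 0, 0, 0, 0, -0.08, -1, 0, 0, 0, 0, 0, -0.05, -1, 0, 0, 0, 0, 0, 0, -1],
)

```text
time_s: 30.35
position: [0.5426, 0.217, 0.064]
tcp_rot: [[0.381, 0.437, 0.815], [0.185, -0.899, 0.396], [0.906, -0.0, -0.424]]
force: [-0.8, 0.4, -1.1]
opening: 0.359
```

Emit:
send_rows(
  moves=[0, 0, 0, 0, 0, -0.05, -1, 0, 0, 0, 0, 0, 0, -1, 0, 0, 0, 0, 0, 0, -0.1, 0, 0, 0, 0, 0, 0, 0.1, 0, 0, 0, 0, 0, 0, 0.1],
)

```text
time_s: 30.85
position: [0.5427, 0.217, 0.0638]
tcp_rot: [[0.381, 0.437, 0.815], [0.185, -0.899, 0.396], [0.906, -0.0, -0.423]]
force: [0.3, 0.0, -0.7]
opening: 0.521
```

```bash
export OMP_NUM_THREADS=1; python3 - <<'E'
from h import *
snap('wrist','w29');snap('scene','s29')
import cv2
c=load('w29');cv2.imwrite('pics/w29c.png',cv2.resize(c['pixels'][260:390,240:400],None,fx=4.5,fy=4.5)[:,:,::-1])
from carry import *
st()
E
```

```text
t 30.95 q [  -3.    65.5  135.4  153.9   83.6 -100. ] p [0.5427 0.217  0.0638] F [ 0.2  0.5 -0.4] open 0.539
```

View pics/w29c.png

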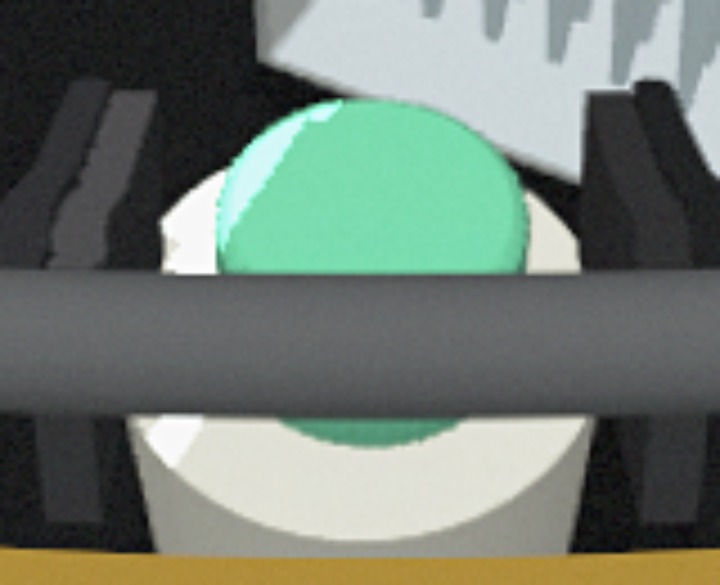

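```bash
export OMP_NUM_THREADS=1; cat > p13.py <<'E'
import fast,pickle
from p6 import *
from carry import pose
from concurrent.futures import ProcessPoolExecutor
q0=st();p,th,az=pose()
HW=.0235
OB['gcap']=((.532,.213),.016,.073)
op=[OB[o] for o in('vial','gslim','groll','gshort','gcap')]
d0=dirv(th,az);c=p-.0125*d0
Q=[q0]
for k in range(1,8):
    f=k/7;S=[s for s in ik((.532,.213),c[2]+f*.036,th+f*11,az-f*4,.0125) if s[3]>90]
    s=min(S,key=lambda s:np.abs(s-Q[-1]).max());Q.append(s)
def ok2(q,obs,hw,h=None,ms=.012,mo=.010):
    if (q<LO).any() or (q>HI).any(): return False
    m=margins(q,obs,hw)
    return m['sash']>=ms and m['fing']>=.010 and min(m['post'],m['arm'],m['grip'],m['self'])>=mo
fast.ok=ok2
goal=[pickle.load(open('p12_8.pkl','rb'))[i] for i in range(3,8)]
goal=[g for g in goal if ok2(g,op,HW)]
def run(s): return fast.rrt(Q[-1],goal,op,HW,seed=s,iters=20000,lo=np.array([-60,45,90,100,40,-160]),hi=np.array([80,95,139.7,261,140,60]))
if __name__=='__main__':
    for q in Q: print(fk(X,q[:5]).round(3),q.round(0),{k:int(v*1000) for k,v in margins(q,op,HW).items()})
    print(ok2(Q[-1],op,HW),len(goal))
    if ok2(Q[-1],op,HW) and goal:
      with ProcessPoolExecutor(4) as ex:
        for s,pp in enumerate(ex.map(run,range(4))):
            if pp is None: print(s,None);continue
            D=Q+dense(pp,maxt=.03,maxr=6)[1:];print(s,len(D));chk(D,op,HW);print(D[-1].round(0),fk(X,D[-1][:5]));rows,_=torows(D,.1);show(rows)
E
timeout 500 python3 p13.py
```

```text
t 30.95 q [  -3.    65.5  135.4  153.9   83.6 -100. ] p [0.5427 0.217  0.0638] F [ 0.2  0.5 -0.4] open 0.539
[0.543 0.216 0.064] [  -3.   65.  135.  154.   84. -100.] {'sash': 15, 'post': 327, 'arm': 38, 'grip': 17, 'fing': 6, 'self': 76}
[0.542 0.218 0.069] [  -2.   66.  136.  155.   87. -100.] {'sash': 21, 'post': 331, 'arm': 41, 'grip': 18, 'fing': 11, 'self': 73}
[0.543 0.218 0.075] [  -2.   67.  136.  155.   89. -101.] {'sash': 26, 'post': 333, 'arm': 43, 'grip': 18, 'fing': 11, 'self': 71}
[0.543 0.218 0.08 ] [  -2.   68.  137.  155.   92. -101.] {'sash': 31, 'post': 335, 'arm': 45, 'grip': 19, 'fing': 11, 'self': 68}
[0.543 0.218 0.086] [  -2.   69.  137.  156.   95. -101.] {'sash': 35, 'post': 338, 'arm': 47, 'grip': 19, 'fing': 12, 'self': 66}
[0.543 0.218 0.091] [  -1.   70.  137.  156.   98. -101.] {'sash': 40, 'post': 340, 'arm': 49, 'grip': 20, 'fing': 15, 'self': 64}
[0.543 0.218 0.097] [  -1.   71.  138.  157.  100. -101.] {'sash': 45, 'post': 344, 'arm': 52, 'grip': 22, 'fing': 20, 'self': 62}
[0.543 0.218 0.102] [  -1.   71.  138.  157.  103. -101.] {'sash': 49, 'pos
[... 3896 characters left out ...]
.02, -0.01, 0.54, 0.1, 0.7, -1.5, -0.6, 0.01, 0, 0.55, 0.1, 0.6, -1.4, -0.6, 0.02, -0.01, 0.54, 0.1, 0.6, -1.5, -0.6, 0.01, -0.01, 0.55, 0.1, 0.7, -1.4, -0.5, 0.02, 0, 0.55, 0.1, 0.6, -1.5, -0.6, 0.01, -0.01, 0.55, 0.1, 0, 0, 0, 0, 0.04, -0.02, 0.1, 0.5, -1.2, -1.5, -0.04, 2.24, -0.86, 0.1, 0.8, -1.7, -1.3, -0.37, 2.34, -0.58, 0.1, 0.1, -0.2, -0.1, -0.06, 0.24, -0.05, 0.1, 0.1, -0.2, -0.1, -0.08, 0.29, -0.05, 0.1, 0.9, -0.3, -1.2, -0.41, 0.68, -0.27, 0.1, 1.8, 0.2, -2.4, -0.76, 0.37, -0.42, 0.1, 1, 0, -1.5, -0.54, 0.17, -0.2, 0.1, 0.5, -0.1, -1, -0.31, -0.02, -0.11, 0.1, 0, -0.3, -3.4, -0.49, -1, -0.23, 0.1, -0.1, -0.7, -3.4, -0.6, -1.03, -0.08, 0.1, -0.6, -0.5, -2.5, -0.38, -0.98, 0.02, 0.1
```

Emit:
send_rows(
  moves=[0.7, -1.4, -0.6, 0, 0, 0.55, 0.1, 0.6, -1.4, -0.5, 0.02, -0.01, 0.54, 0.1, 0.7, -1.5, -0.6, 0.01, 0, 0.55, 0.1, 0.6, -1.4, -0.6, 0.02, -0.01, 0.54, 0.1, 0.6, -1.5, -0.6, 0.01, -0.01, 0.55, 0.1, 0.7, -1.4, -0.5, 0.02, 0, 0.55, 0.1, 0.6, -1.5, -0.6, 0.01, -0.01, 0.55, 0.1, 0, 0, 0, 0, 0.04, -0.02, 0.1, 0.5, -1.2, -1.5, -0.04, 2.24, -0.86, 0.1, 0.8, -1.7, -1.3, -0.37, 2.34, -0.58, 0.1, 0.1, -0.2, -0.1, -0.06, 0.24, -0.05, 0.1, 0.1, -0.2, -0.1, -0.08, 0.29, -0.05, 0.1, 0.9, -0.3, -1.2, -0.41, 0.68, -0.27, 0.1, 1.8, 0.2, -2.4, -0.76, 0.37, -0.42, 0.1, 1, 0, -1.5, -0.54, 0.17, -0.2, 0.1, 0, 0, 0, 0, 0, 0, 0.1, 0, 0, 0, 0, 0, 0, 0.1],
)

```text
time_s: 32.65
position: [0.5214, 0.2795, 0.0778]
tcp_rot: [[0.172, 0.238, 0.956], [-0.025, -0.969, 0.246], [0.985, -0.066, -0.161]]
force: [0.6, -0.3, -0.1]
opening: 0.548
```

```bash
export OMP_NUM_THREADS=1; python3 - <<'E'
from h import *
import cv2
snap('scene','s30');snap('top','t30')
c=load('s30');cv2.imwrite('pics/s30c.png',cv2.resize(c['pixels'][190:290,245:365],None,fx=6,fy=6)[:,:,::-1])
E
```

```text
(no output)
```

View pics/s30c.png

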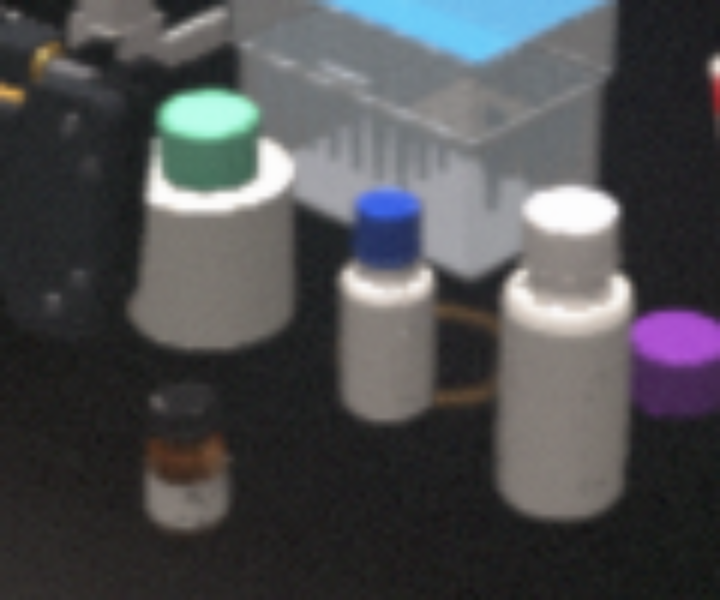

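View pics/t30.png

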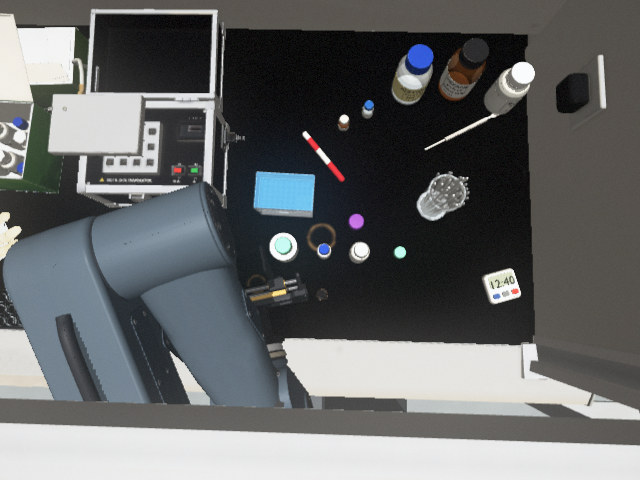

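```bash
python3 - <<'E'
from meas import *
c=load('t30');im=c['pixels'];cv2.imwrite('pics/t30c.png',cv2.resize(im[165:305,245:405],None,fx=5,fy=4.2857 if 0 else 5)[:,:,::-1][:600])
E
```

```text
(no output)
```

View pics/t30c.png

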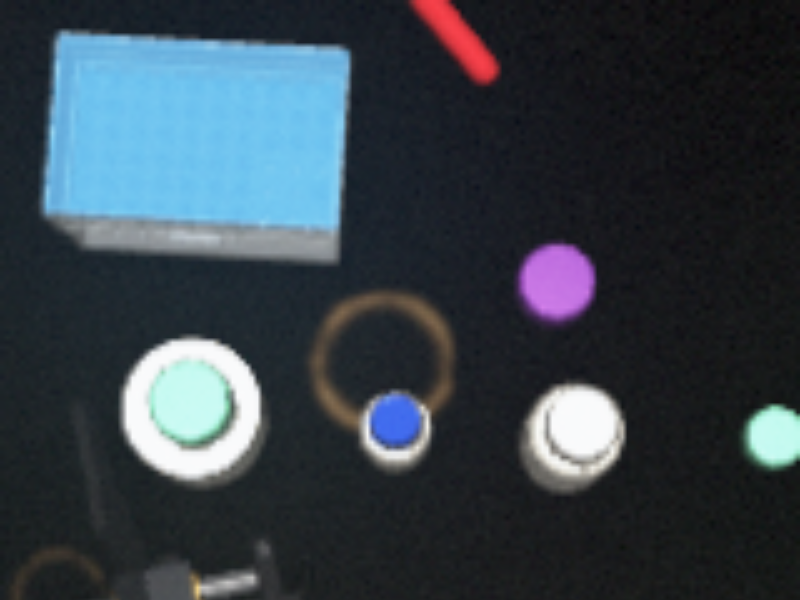

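```bash
python3 - <<'E'
from meas import *
c=load('t30')
px=lambda x,y:(245+x/5-.4,165+y/5-.4)
C=np.array([at(c,*px(*p),.083)[:2] for p in((59,32),(350,48),(340,230),(43,214))]);ctr=C.mean(0)
print(C.round(4),np.linalg.norm(C[0]-C[1]),np.linalg.norm(C[1]-C[2]))
y=(C[0]-C[1]+C[3]-C[2]);y/=np.linalg.norm(y);x=np.array([y[1],-y[0]]);print('box',ctr,np.degrees(np.arctan2(x[1],x[0])))
def m(n,z,l,r,t,b):
    w=at(c,*px((l+r)/2,(t+b)/2),z)[:2];d=w-ctr;print(n,w.round(4),'box frame mm',(d@x*1000).round(1),(d@y*1000).round(1))
m('roll',.052,120,262,337,480);m('cap',.072,149,233,359,445);m('short',.07,370,422,393,446);m('slim',.094,544,621,383,461)
print('beaker y',(np.array([.627,-.081])-ctr)@y)
print('vial',at(c,322.5,294.5,.042))
E
```

```text
[[0.6764 0.266 ]
 [0.6729 0.154 ]
 [0.6018 0.1556]
 [0.605  0.2687]] 0.11209395085389366 0.0710881734770692
box [0.63904799 0.21109347] -1.6948667796954509
roll [0.5358 0.2125] box frame mm -103.3 -1.6
cap [0.5359 0.2106] box frame mm -103.1 -3.5
short [0.5316 0.1324] box frame mm -105.0 -81.8
slim [0.5299 0.0635] box frame mm -104.7 -150.8
beaker y -0.29232202049001954
vial [0.44484832 0.13259414 0.042     ]
```

```bash
python3 - <<'E'
from rig import hand_in,read_state
s=read_state();print(s['time_s'],s['force'],max(map(abs,s['qvel'])))
print(hand_in())
E
```

```text
32.75 [-0.0177418  -0.32005062  0.36659564] 0.2642136653349568
the job is handed in; nothing more can be done
None
```

The row is set out and the job is handed in at 32.75 s. The beaker stands on the box's −y side, so the row runs that way (s = −1).

Final top-camera check, in the tip-box frame (mm):

| Item | Measured | Target |
|---|---|---|
| Roll | (−103, −2) | (−105.5, 0) |
| Short bottle | (−105, −82) | (−105.5, −81) |
| Slim bottle | (−105, −151) | (−105.5, −153.5) |

- **Cap:** it lies flat on the roll, about 2 mm off its centre.
- **Upright:** the scene camera shows all three items standing.
- **Vial:** it measures (0.445, 0.133) m against (0.444, 0.133) m at the start, so it has not moved.
- **Arm:** the gripper was open and planned to stay at least 10 mm clear of everything. The force reading was at noise level, below 0.5 N.

**Disagreements:** the top and scene cameras differ by 2 to 4 mm in x. The top edge of the box measured 71 mm deep instead of 77 mm. Centring on its front edge instead shifts the x values by about −3 mm. Everything stays within tolerance either way.

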